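# Fit the spare roller from behind the samples

## Task

The bottle roller is missing its front roller, and the spare lies at the back of the parts tray behind three sample containers that block it. Stand all three containers upright in the steel tray, then lift the spare roller out and lower it into the open slots of the bottle roller until both axle ends rest on the bottom of their slots; only then put each container back upright on the very spot in the parts tray where it stood. Never tip a container over, and do not shift the tape roll or the marker pen.

Things in the scene. Friction and masses are not known exactly. Their poses are not given: they have to be found in the camera images.
- spare_roller: (All sizes in mm.) Loose roller: black rubber sleeve, diameter 20, 100 long, steel axle of diameter 8 sticking out at both ends (118 over all), 0.12 kg, fits either way round. Origin at its middle on the axis; y along the axle. At the start its axle ends lie in open-topped saddles at the back of the parts tray, axis 16 above the bench; it lifts straight up. Grip across it.
- bottle_roller: Fixed machine, grey base 110 (x) by 164 (y), top 15; white housing 68 high at +y; metal cheeks 60 high at y -78.5 and 36.5, inner faces 108 apart. Origin: centre of underside, y along rollers, z up. Black drive roller, diameter 20, at x 28. Empty slots at x -28, one per cheek, 10.4 wide, floor z 42, mouth z 60 chamfered 6 a side. Seated spare's middle: x -28, y -21, z 46.
- parts_tray: Flat grey plastic tray fixed to the bench, 94 (x) by 142 (y), 4 thick. Origin at the centre of its underside, z up. Saddles at the back (x 30, y +-57.5, 23 high) hold the spare roller along y, top of its sleeve 26 above the bench. In front of it, at x about 0, the containers stand on the tray in a row, about 40 apart (y about -40, 0, 40), 4 to 12 clear of the sleeve.
- steel_tray: Shallow bright steel tray fixed to the bench, 100 (x) by 155 (y), rim 10 high, walls and floor 2 thick. Origin at the centre of its underside (bench height), z up. The side area: the three containers fit in a row along y, 45 apart.
- large_vial: Loose larger glass vial with a black screw cap, diameter 25, 49 high, the cap being the top 14 (grips best at 25 to 34 high); 0.03 kg. Origin at the centre of its underside, z up. Stands on the parts tray in one of its three places, in no fixed order.
- small_vial: Loose smaller glass vial with a red screw cap, diameter 20, 41 high, the cap being the top 11 (grips best at 22 to 29 high); 0.025 kg. Origin at the centre of its underside, z up. Stands on the parts tray in one of its three places, in no fixed order.
- sample_bottle: Loose white plastic sample bottle, the tallest of the three: diameter 28, 62 high, wide white cap of diameter 27 from 46 to 62, slightly narrower shoulder (23) below it; 0.04 kg. Origin at the centre of its underside, z up. Stands on the parts tray in one of its three places, in no fixed order.
- tape_roll: Bystander: yellow roll of label tape lying flat on the bench, 81 across, 19 high. Origin at the centre of its underside. Not to be moved.
- marker_pen: Bystander: white and black marker pen lying on the bench, 135 long, 17 thick. Origin at the centre of its underside. Not to be moved.
There are look-alikes about, which are no part of the job. Leave any green or yellow look-alike of the large_vial alone.

How it is judged:
By the outcome, as a careful person would: the job done as asked, in the order asked, and still so for the second after the job is handed in, with the robot touching nothing.
It also fails if it takes over 131 s, if anything falls off the work surface, if the arm or the gripper's body presses on something with over 40 N, if the wrist force passes 120 N, or if a joint passes its speed limit or range.

## Robot

A 6-joint arm with a two-finger parallel gripper is mounted at the origin on a cart in front of the work surface, level with it; the furniture and walls round the work are solid. World frame = base frame: x ahead of the robot, y to its left, z up, the work surface at z = 0. Lengths are in m, angles in rad, forces in N, time in s.
With the tool pointing down it reaches from about 0.3 to 0.875 m from the base axis. Payload 6.4 kg.
Tool frame: the origin (TCP) lies midway between the tips of the shut fingers; the grasp point (between the pads) lies 19 mm behind it; z points along the fingers, y is the direction in which the jaws open and shut (so a half turn about z gives the same grasp; the last joint's range is limited). The gripper opens to 85 mm and grips with 20 to 120 N. Pads are 22 mm wide; open, the fingers measure 114 mm over their backs; the gripper's body (76 mm by 85 mm) begins 54 mm behind the grasp point. The pads swing forward as they close: fully open they stand 13 mm farther back than shut.
Start: joints at [1.092, 0.181, 1.607, -0, 1.354, -0.206], TCP at [0.155, 0.554, 0.231] pointing down, gripper open.
Joint ranges: [-2.99, 2.99], [-0.89, 2.07], [0.3, 2.58], [-1.14, 4.28], [0, 2.63], [-3.12, 3.12]. Speed limits (rad/s): [2.57, 2.57, 3.01, 3.14, 3.14, 3.14].

## Interface

Orientations are given as a unit quaternion [w, x, y, z].
In Python, from bench import get_obs, camera, hand_in gives the robot as it stands.
- The arm moves only by the tool drive_tool, never from a script. Its argument "deltas" is a list of rows, each a list of 2 entries, a list of its own where there are three numbers: the shift along the world's x, y, z in m, then the turn about the world's z in rad. A call has 1 to 10 rows; each row shifts and turns the pose as measured when the row begins; what a row does not reach is not made up. A row lasts 1/10 s, in which the tool goes at most 50 mm and 8.59 degrees, less where a joint would pass 70% of its speed; a pose out of reach is approached as far as the arm can. A call is refused whole if a number of a shift passes 0.05 or a number of a turn 0.15, either way. A call with a gripper value outside its range is refused whole. "gripper" is the opening, from 0 (shut) to 1 (fully open), set as the call begins (left out, the last holds). The fingers move at their own pace and stop on an object; the grip force is fixed at half the most. Time passes only in rows, so rows that do not move let the fingers close. It gives the time, the measured TCP pose, the force and the opening at its end, in the units of the state.
- get_obs(): the state, without advancing time (a new reading comes with each control period).
- camera(name): name is "scene" or "top" or "wrist"; returns a dict with "frame" (420x560x3 uint8, red, green, blue), "fx", "fy", "cx", "cy" (pixels), "eye" and "attitude" of the camera in the world. Camera axes: x right, y down, z forward; pixel columns grow to the right and rows downward; lengths in m; the calibration is good to about 2 mm. A picture is of the moment at which its call begins. There is no depth.
- hand_in(): hands the job in, once; it reports no verdict.
The state is a dict: "time_s": time; "q": joint angles; "dq": joint speeds; "joint_efforts": joint torques, N m; "eef_pos": TCP position; "eef_rot": TCP orientation; "wrist_force": force on the tool from outside, world axes, zero at the start; "torque": the same for the moment, N m; "opening": opening from 0.0 (shut) to 1.0 (fully open).
Only numpy, scipy, OpenCV 4.12 (cv2) and the standard library are available. Lean on these libraries where they do the work, as an engineer would, in place of code of your own. Each camera call takes 0.05 s, during which the arm holds its last target.

## Working session

There is one attempt and no reset: what is moved stays moved. The work goes in short steps, Python scripts to look and compute and a tool call to move; the robot and the scene stay as the last step left them, time stands still between calls to the robot, and variables do not carry over. Pictures are saved under pics/ and viewed, and the job is handed in when it is done.

Besides the shell and the picture viewer there is one more tool, called as name(argument=value, ...), one argument or row to a line, values as JSON. drive_tool: Moves the arm, as the interface text tells. Its arguments: {"type":"object","properties":{"deltas":{"type":"array","items":{"type":"array"}},"gripper":{"type":"number"}},"required":["deltas"]}

```bash
ls; mkdir -p pics
cat > h.py <<'E'
import numpy as np, cv2
from bench import get_obs, camera
def rot(a):
    a=np.array(a,float)
    if a.shape==(3,3): return a
    from scipy.spatial.transform import Rotation as R
    return R.from_quat([a[1],a[2],a[3],a[0]]).as_matrix()
def ray(c,u,v,z):
    d=rot(c['attitude'])@np.array([(u-c['cx'])/c['fx'],(v-c['cy'])/c['fy'],1]); e=np.array(c['eye'])
    return e+d*(z-e[2])/d[2]
def proj(c,p):
    q=rot(c['attitude']).T@(np.array(p)-np.array(c['eye'])); return q[0]/q[2]*c['fx']+c['cx'],q[1]/q[2]*c['fy']+c['cy']
def shot(n,f):
    c=camera(n); cv2.imwrite('pics/'+f,c['frame'][:,:,::-1]); return c
E
python3 - <<'E'
from h import *
import pickle
for n in('scene','top','wrist'):
    c=shot(n,n+'0.png'); pickle.dump(c,open(n+'0.pkl','wb')); print(n,c['fx'],c['cx'],c['cy'],c['eye'],c['attitude'])
print(get_obs())
E
```

```text
pics
scene 440.3824583800555 277.3784234217305 202.43278563909078 [ 0.03558191 -0.52938067  0.58936771] [-0.41917649  0.82726925 -0.33716653  0.16197342]
top 497.9692055702936 277.3738486342383 212.45618362237568 [0.43806936 0.00894849 1.16450221] [-0.03696317  0.71047014 -0.70232647  0.02456509]
wrist 350.2779457564333 287.21409980055137 206.93803650217242 [0.07856936 0.57437059 0.37312436] [0.12414499 0.7868938  0.59733581 0.09260728]
{'time_s': 0.15, 'q': array([ 1.09166933e+00,  1.81377399e-01,  1.60776235e+00, -3.50060162e-06,
        1.35380740e+00, -2.06305897e-01]), 'dq': array([-0.00013785, -0.00156496, -0.00217784, -0.000726  ,  0.00126061,
       -0.00084344]), 'joint_efforts': array([ 8.52911744e-04, -4.45270264e+01, -3.51690388e+01, -1.47096098e-04,
        5.80877459e-03,  8.21111882e-06]), 'eef_pos': array([0.1547238 , 0.55335767, 0.23059488]), 'eef_rot': array([-2.25977712e-04,  1.35987485e-01,  9.90710324e-01, -6.38437992e-04]), 'wrist_force': array([0.03087648, 0.75944765, 0.53923521]), 'torque': array([-0.003543  , -0.00260786,  0.01030298]), 'opening': 1.0025139244936754}
```

View pics/top0.png

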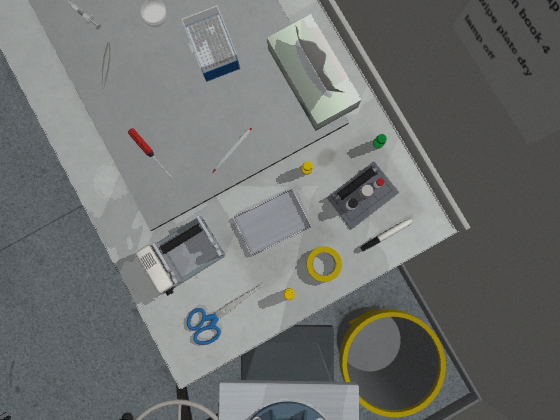

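View pics/scene0.png

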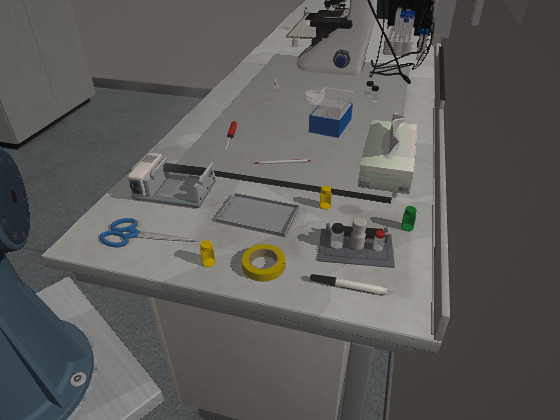

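View pics/wrist0.png

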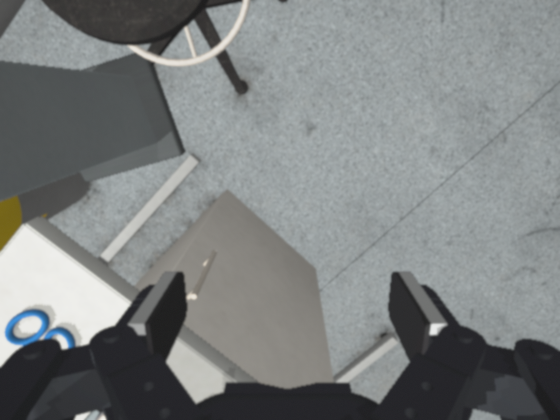

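Run:
```python
from h import *
import pickle
c=pickle.load(open('top0.pkl','rb'));f=c['frame'][:,:,::-1]
cv2.imwrite('pics/tz1.png',cv2.resize(f[150:240,310:420],None,fx=7,fy=6.6,interpolation=cv2.INTER_CUBIC))
cv2.imwrite('pics/tz2.png',cv2.resize(f[180:305,130:320],None,fx=4.2,fy=4.2,interpolation=cv2.INTER_CUBIC))
c=pickle.load(open('scene0.pkl','rb'));f=c['frame'][:,:,::-1]
cv2.imwrite('pics/sz1.png',cv2.resize(f[195:280,305:415],None,fx=7,fy=7,interpolation=cv2.INTER_CUBIC))
cv2.imwrite('pics/sz2.png',cv2.resize(f[140:245,120:310],None,fx=4.2,fy=4.2,interpolation=cv2.INTER_CUBIC))
```

```text
(no output)
```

View pics/tz1.png

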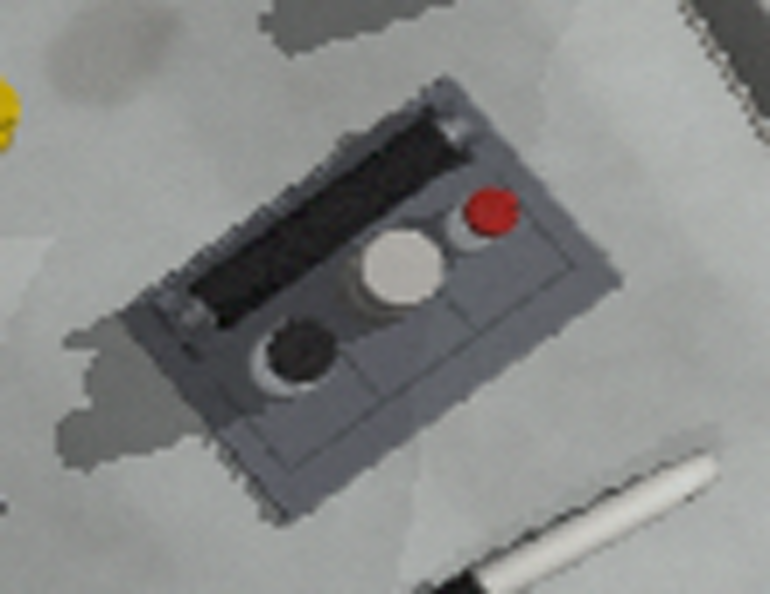

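View pics/tz2.png

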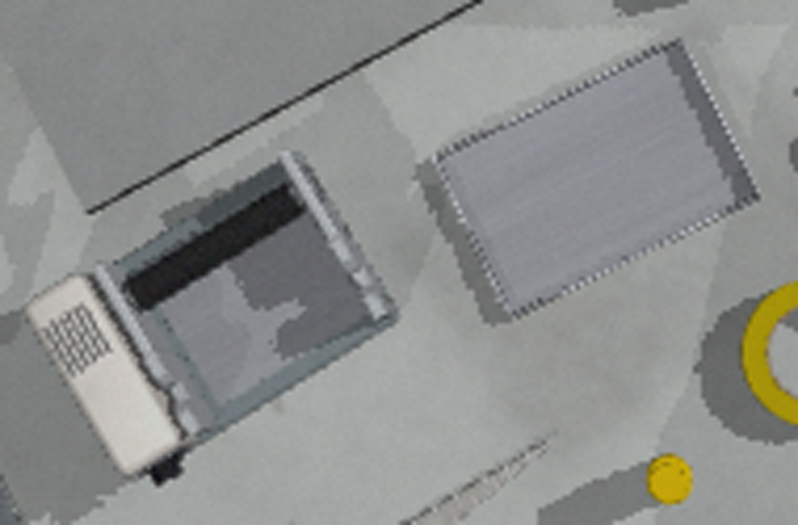

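View pics/sz1.png

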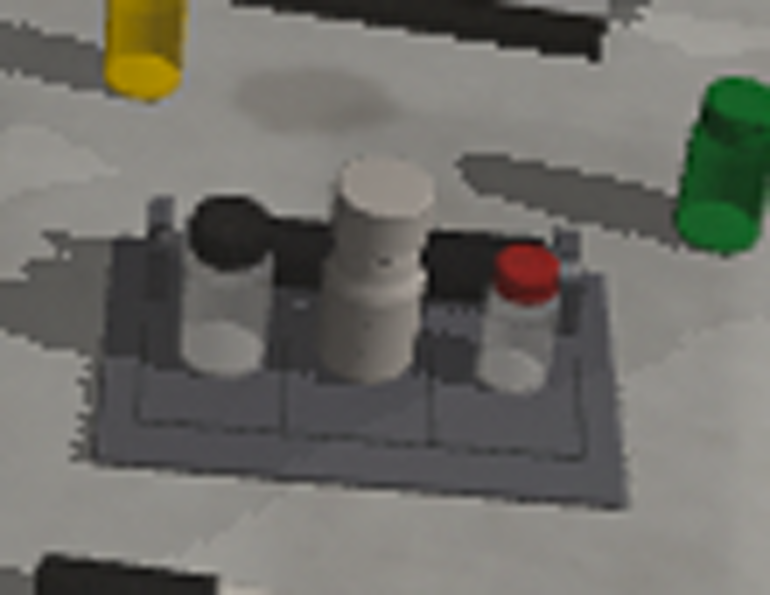

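View pics/sz2.png

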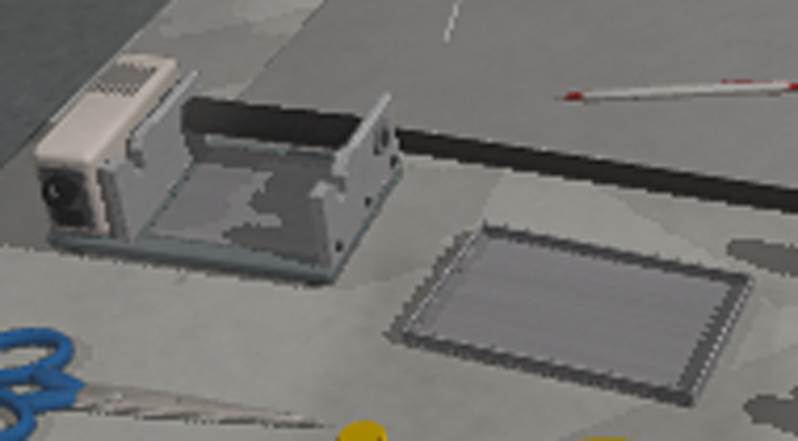

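Run:
```python
from h import *
import pickle
np.set_printoptions(precision=4,suppress=True)
c=pickle.load(open('top0.pkl','rb'))
A=lambda X,Y,z:ray(c,310+X/7-.5,150+Y/6.6-.5,z)[:2]
B=lambda X,Y,z:ray(c,130+X/4.2-.5,180+Y/4.2-.5,z)[:2]
def fr(P):  # corners back-right(-y), front-right, front-left, back-left
    P=np.array(P);ctr=P.mean(0);y=(P[3]-P[0]+P[2]-P[1])/2;x=(P[0]-P[1]+P[3]-P[2])/2
    print(ctr,'len x',np.linalg.norm(x),'y',np.linalg.norm(y),'yaw y',np.degrees(np.arctan2(-y[0],y[1])),'yaw x',np.degrees(np.arctan2(x[1],x[0])))
    return ctr
fr([A(442,75,.004),A(620,282,.004),A(285,522,.004),A(130,310,.004)])
for n,p in dict(large=A(303,350,.053),bottle=A(403,268,.066),small=A(491,212,.045)).items(): print(n,p)
fr([A(432,110,.018),A(468,155,.018),A(222,328,.02),A(190,290,.02)])
print('steel');fr([B(680,40,.01),B(758,198,.01),B(510,320,.01),B(435,158,.01)])
# bottle roller: base & cheeks
print('br cheek tops: right far/near, left far/near')
q=[B(288,155,.06),B(380,310,.06),B(190,430,.06),B(100,268,.06)]
fr(q);print(np.array(q))
print('drive');fr([B(285,183,.05),B(308,212,.05),B(145,310,.05),B(125,280,.05)])
```

```text
[ 0.5837 -0.1682] len x 0.09259200316265727 y 0.1380363479283371 yaw y 38.48536329855295 yaw x 36.69382587222558
large [ 0.5591 -0.1395]
bottle [ 0.5857 -0.1694]
small [ 0.6081 -0.2012]
[ 0.6086 -0.1525] len x 0.01838536781253217 y 0.10285387016743824 yaw y 38.168456925238736 yaw x 37.49496647015768
steel
[0.5162 0.0435] len x 0.09839807798433887 y 0.15167921964656567 yaw y 26.656577762212475 yaw x 26.257610827894165
br cheek tops: right far/near, left far/near
[0.4516 0.2296] len x 0.09716227411044717 y 0.11667720051399694 yaw y 32.440641085798305 yaw x 31.389343352353485
[[0.5236 0.2058]
 [0.4421 0.155 ]
 [0.3781 0.2536]
 [0.4625 0.3041]]
drive
[0.4751 0.2449] len x 0.019684954806418707 y 0.10025949705672532 yaw y 31.952322026496432 yaw x 37.518922843613794
```

drive_tool(
  deltas=[
    [[0.028, -0.036, 0], -0.074],
    [[0.028, -0.036, 0], -0.074],
    [[0.028, -0.036, 0], -0.074],
    [[0.028, -0.036, 0], -0.074],
    [[0.028, -0.036, 0], -0.074],
    [[0.028, -0.036, 0], -0.074],
    [[0.028, -0.036, 0], -0.074],
    [[0.028, -0.036, 0], -0.074],
    [[0.028, -0.036, 0], -0.074],
    [[0.028, -0.036, 0], -0.074],
  ],
)

```text
time_s: 1.15
eef_pos: [0.437, 0.1819, 0.2285]
eef_rot: [-0.001, 0.493, 0.87, -0.0]
wrist_force: [0.5, 0.9, -0.4]
opening: 1.002
```

Run:
```python
from h import *
import pickle
c=shot('wrist','w1.png');pickle.dump(c,open('w1.pkl','wb'));o=get_obs();print(o['eef_pos'],o['eef_rot'],o['q'],c['eye'],rot(c['attitude']))
```

```text
[0.44123914 0.17661382 0.22878908] [ 0.00115499  0.49618434  0.86821579 -0.00105475] [ 0.13240042 -0.04500612  1.85188722 -0.00316646  1.33415531 -0.39925621] [0.39619549 0.24870941 0.37129679] [[ 0.85734428  0.49062548  0.15571585]
 [ 0.51474066 -0.81617895 -0.26247662]
 [-0.00168572  0.30518611 -0.95229124]]
```

View pics/w1.png

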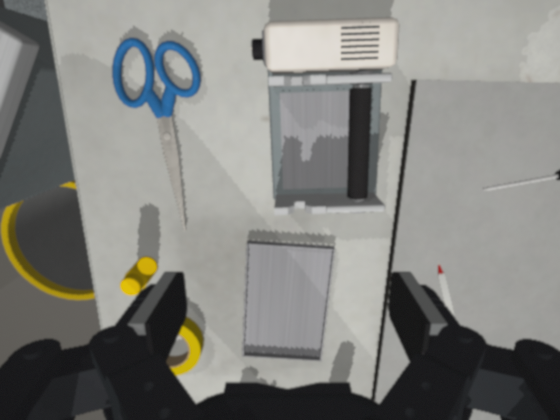

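Run:
```python
from h import *
import pickle
c=pickle.load(open('w1.pkl','rb'));f=c['frame'][:,:,::-1]
cv2.imwrite('pics/w1z.png',cv2.resize(f[60:220,260:400],None,fx=5,fy=3.75,interpolation=cv2.INTER_CUBIC))
cv2.imwrite('pics/w1y.png',cv2.resize(f[225:370,235:345],None,fx=4,fy=4,interpolation=cv2.INTER_CUBIC))
```

```text
(no output)
```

View pics/w1z.png

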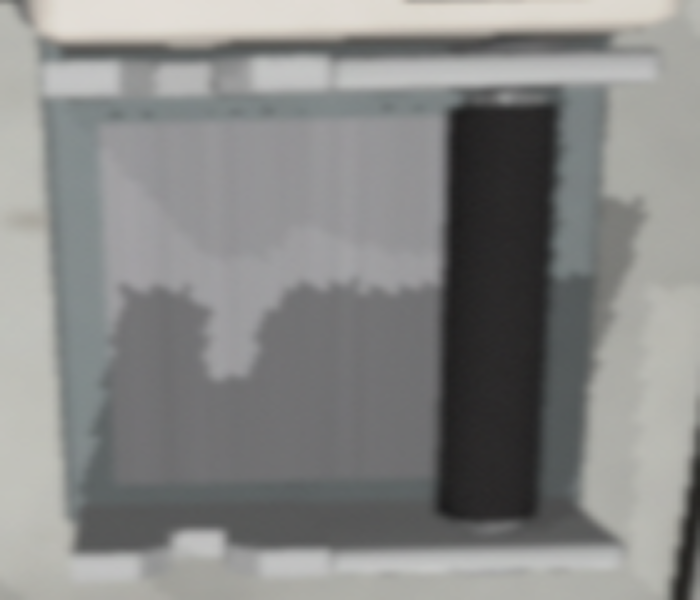

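View pics/w1y.png

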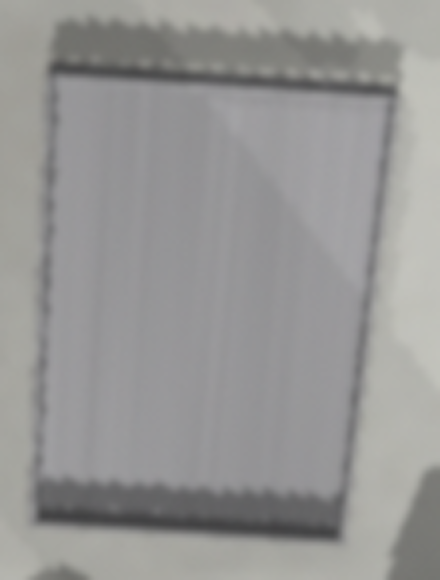

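Run:
```python
from h import *
import pickle
np.set_printoptions(precision=4,suppress=True)
c=pickle.load(open('w1.pkl','rb'))
A=lambda X,Y,z:ray(c,260+X/5-.5,60+Y/3.75-.5,z)[:2]
B=lambda X,Y,z:ray(c,235+X/4-.5,225+Y/4-.5,z)[:2]
L=[A(118,77,.06),A(250,75,.06)];R=[A(140,566,.06),A(260,562,.06)]
print('mouth',L,R)
l=(L[0]+L[1])/2;r=(R[0]+R[1])/2
fl=A(184,77,.042);frr=A(198,544,.042)
for a,b in((l,r),(fl,frr)):
    d=a-b;print('mid',(a+b)/2,'dist',np.linalg.norm(d),'yaw',np.degrees(np.arctan2(-d[0],d[1])))
P=[A(40,77,.06),A(658,67,.06),A(72,566,.06),A(622,556,.06)]; m=np.mean(P,0)
print('cheek ctr',m, np.linalg.norm(P[1]-P[0]),np.linalg.norm(P[3]-P[2]),[np.degrees(np.arctan2(*(P[i+1]-P[i])[::-1])) for i in(0,2)])
print('steel');Q=np.array([B(53,67,.01),B(396,92,.01),B(340,535,.01),B(35,520,.01)]);print(Q.mean(0),[np.linalg.norm(Q[i]-Q[i-1]) for i in range(4)])
x=Q[1]-Q[0]+Q[2]-Q[3];print(np.degrees(np.arctan2(x[1],x[0])));y=Q[0]-Q[3]+Q[1]-Q[2];print(np.degrees(np.arctan2(-y[0],y[1])))
```

```text
mouth [array([0.3868, 0.2567]), array([0.4055, 0.2684])] [array([0.4491, 0.1601]), array([0.4678, 0.1726])]
mid [0.4273 0.2144] dist 0.11460773494100461 yaw 32.929154956729406
mid [0.4275 0.2146] dist 0.11546953068134387 yaw 32.8022632553934
cheek ctr [0.4504 0.2293] 0.10314116658340453 0.102756221567094 [np.float64(32.13892770010575), np.float64(32.47456933454504)]
steel
[0.5159 0.045 ] [np.float64(0.1541758564665947), np.float64(0.09648859851684057), np.float64(0.15225487366178625), np.float64(0.09580965812411125)]
27.063620599189044
26.788457033217934
```

drive_tool(
  deltas=[
    [[0.0175, -0.047, 0], 0.02],
    [[0.0175, -0.047, 0], 0.02],
    [[0.0175, -0.047, 0], 0.02],
    [[0.0175, -0.047, 0], 0.02],
    [[0.0175, -0.047, 0], 0.02],
    [[0.0175, -0.047, 0], 0.02],
    [[0.0175, -0.047, 0], 0.01],
    [[0.0175, -0.047, 0], 0.0],
    [[0, 0, 0], 0.0],
  ],
)

```text
time_s: 2.1
eef_pos: [0.5768, -0.1979, 0.2265]
eef_rot: [0.0, 0.436, 0.9, -0.001]
wrist_force: [-0.6, 0.4, 0.0]
opening: 0.999
```

Run:
```python
from h import *
import pickle
c=shot('wrist','w2.png');pickle.dump(c,open('w2.pkl','wb'));o=get_obs();print(o['eef_pos'],o['eef_rot'],o['q'],c['eye'])
```

```text
[ 0.57605204 -0.19531526  0.22628038] [-7.74394069e-04  4.35704450e-01  9.00089457e-01 -4.31821705e-05] [-5.21687273e-01  2.59030568e-01  1.52367603e+00 -2.00226959e-04
  1.36042485e+00 -1.19079980e+00] [ 0.52753307 -0.13651943  0.36906871]
```

View pics/w2.png

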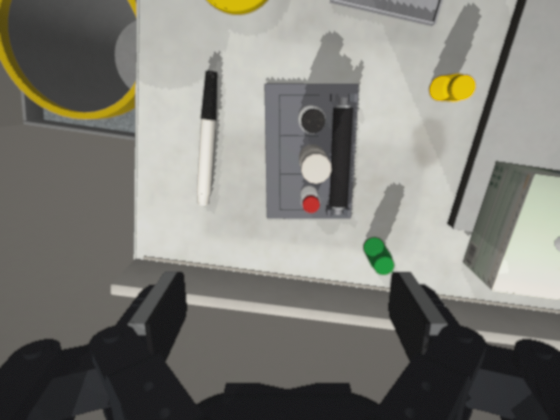

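Run:
```python
from h import *
import pickle
c=pickle.load(open('w2.pkl','rb'));f=c['frame'][:,:,::-1]
cv2.imwrite('pics/w2z.png',cv2.resize(f[75:225,255:375],None,fx=5,fy=4,interpolation=cv2.INTER_CUBIC))
```

```text
(no output)
```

View pics/w2z.png

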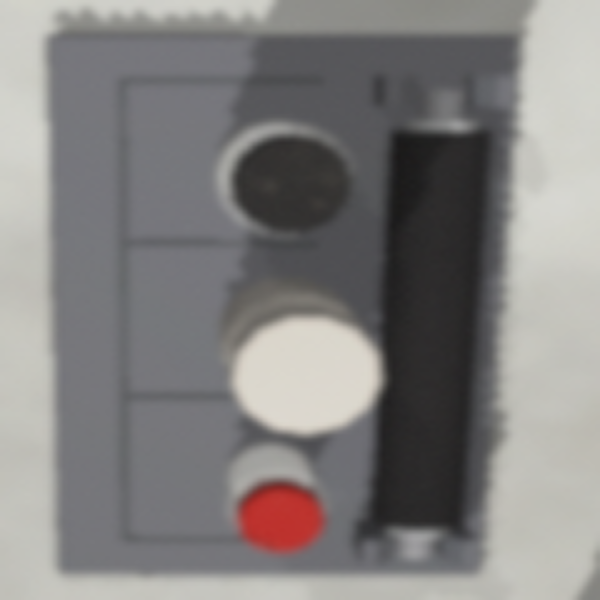

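Run:
```python
from h import *
import pickle
np.set_printoptions(precision=4,suppress=True)
c=pickle.load(open('w2.pkl','rb'))
A=lambda X,Y,z:ray(c,255+X/5-.5,75+Y/4-.5,z)[:2]
K=dict(large=A(292,184,.053),bottle=A(308,375,.066),small=A(281,517,.045))
Q=np.array([A(50,35,.004),A(520,32,.004),A(480,572,.004),A(58,572,.004)]);ct=Q.mean(0)
x=Q[1]-Q[0]+Q[2]-Q[3];y=Q[0]-Q[3]+Q[1]-Q[2]
a=np.arctan2(x[1],x[0]);b=np.arctan2(-y[0],y[1]);print('tray',ct,np.degrees([a,b]),[np.linalg.norm(Q[i]-Q[i-1]) for i in range(4)])
s0,s1=A(438,128,.018),A(418,530,.018);d=s0-s1;yw=np.arctan2(-d[0],d[1]);print('sleeve',(s0+s1)/2,np.linalg.norm(d),np.degrees(yw))
t=(a+b)/2; R=np.array([[np.cos(t),np.sin(t)],[-np.sin(t),np.cos(t)]])
for n,p in K.items(): print(n,p,R@(p-ct)*1e3)
print(R@((s0+s1)/2-ct)*1e3)
```

```text
tray [ 0.5828 -0.1694] [38.5149 38.0697] [np.float64(0.14008860753660932), np.float64(0.09235360387710942), np.float64(0.1407266775817904), np.float64(0.09333764295789843)]
sleeve [ 0.6077 -0.153 ] 0.10179983991478853 38.67659195275201
large [ 0.5587 -0.1404] [-0.9447 37.6859]
bottle [ 0.5857 -0.17  ] [ 1.8716 -2.1919]
small [ 0.6079 -0.2024] [ -0.7548 -41.4257]
[29.6863 -2.5592]
```

drive_tool(
  deltas=[
    [[0.0096, 0.0254, -0.03], 0],
    [[0, 0, -0.045], 0],
    [[0, 0, -0.03], 0],
    [[0, 0, 0], 0],
  ],
  gripper=0.7,
)

```text
time_s: 2.55
eef_pos: [0.5852, -0.165, 0.1194]
eef_rot: [-0.0, 0.435, 0.9, 0.001]
wrist_force: [-0.1, 0.6, -0.7]
opening: 0.7
```

```bash
cat > st.py <<'E'
from h import *
o=get_obs();q=o['eef_rot'];n=np.degrees(np.arctan2(q[2],q[1]));print(o['time_s'],np.round(o['eef_pos'],4),'jaw',round((2*n-90)%180,2),'F',np.round(o['wrist_force'],1),'op',round(o['opening'],3),'q',np.round(o['q'],2),'dq',np.abs(o['dq']).max().round(3))
E
python3 st.py
```

```text
2.55 [ 0.5852 -0.165   0.1194] jaw 38.41 F [-0.1  0.6 -0.7] op 0.7 q [-0.47  0.37  1.61  0.    1.16 -1.14] dq 0.041
```

drive_tool(
  deltas=[
    [[0.0005, -0.005, -0.03], 0],
    [[0, 0, -0.03], 0],
    [[0, 0, 0], 0],
    [[0, 0, 0], 0],
  ],
)

```text
time_s: 2.95
eef_pos: [0.5879, -0.1669, 0.0643]
eef_rot: [0.002, 0.433, 0.901, 0.001]
wrist_force: [0.1, -0.9, 0.6]
opening: 0.705
```

```bash
python3 st.py; python3 -c "
from h import *
shot('wrist','w3.png');shot('scene','s3.png')"
```

```text
2.95 [ 0.5879 -0.1669  0.0643] jaw 38.68 F [ 0.1 -0.9  0.6] op 0.705 q [-0.47  0.45  1.63  0.    1.06 -1.15] dq 0.014
```

View pics/w3.png

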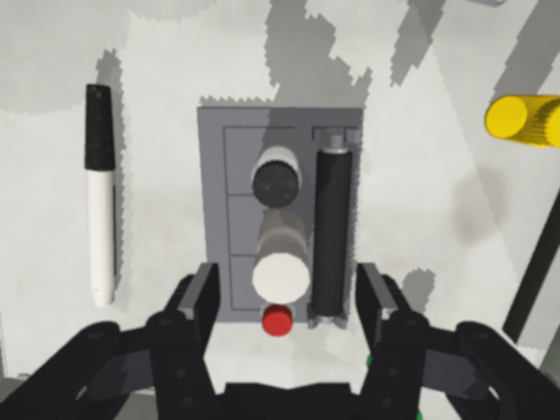

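Run:
```python
from h import *
for i in range(4):
    c=camera('wrist');o=get_obs();print(o['eef_pos'],c['eye']-o['eef_pos'],ray(c,280,278,.066)[:2],ray(c,277,182,.053)[:2],ray(c,277.5,320,.045)[:2])
cv2.imwrite('pics/w3z.png',cv2.resize(c['frame'][130:350,190:370,::-1],None,fx=3,fy=2.7))
```

```text
[ 0.58830243 -0.16738622  0.06470489] [-0.05062701  0.06126496  0.1422601 ] [ 0.58543259 -0.17026405] [ 0.558477   -0.13868266] [ 0.60743509 -0.20085087]
[ 0.58824938 -0.16749396  0.06452138] [-0.05049145  0.06117865  0.14244621] [ 0.58558603 -0.17052726] [ 0.55863    -0.13892974] [ 0.60760572 -0.20114096]
[ 0.58810153 -0.16751118  0.0642541 ] [-0.05037519  0.06108912  0.14255083] [ 0.58549359 -0.17057397] [ 0.55857514 -0.13901104] [ 0.60749494 -0.20117215]
[ 0.5878969  -0.16747521  0.0638819 ] [-0.05027786  0.06101309  0.14265622] [ 0.58523952 -0.17046928] [ 0.55838213 -0.13897397] [ 0.60719967 -0.20102378]
```

View pics/w3z.png

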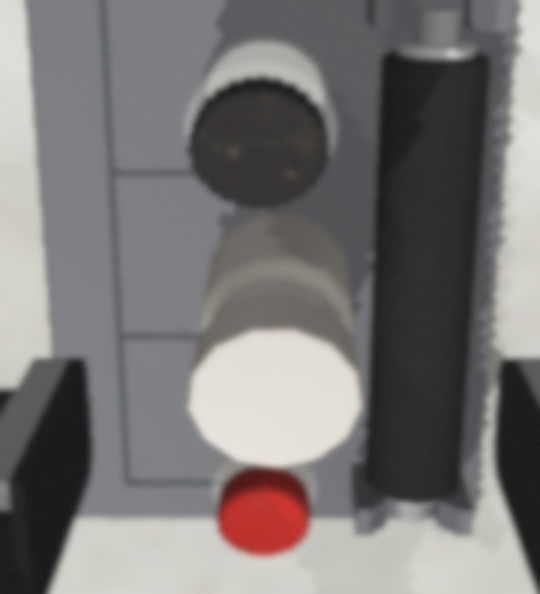

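drive_tool(
  deltas=[
    [[-0.0025, -0.003, -0.012], 0],
    [[0, 0, -0.014], 0],
    [[0, 0, 0], 0],
    [[0, 0, 0], 0],
  ],
)

```text
time_s: 3.65
eef_pos: [0.5852, -0.1712, 0.0363]
eef_rot: [0.003, 0.434, 0.901, 0.001]
wrist_force: [-0.0, 0.9, -0.1]
opening: 0.702
```

```bash
python3 st.py
```

```text
3.65 [ 0.5852 -0.1712  0.0363] jaw 38.61 F [-0.   0.9 -0.1] op 0.702 q [-0.48  0.49  1.64  0.    1.01 -1.15] dq 0.022
```

Close on the cap.

drive_tool(
  deltas=[
    [[0, 0, 0], 0],
    [[0, 0, 0], 0],
    [[0, 0, 0], 0],
    [[0, 0, 0], 0],
    [[0, 0, 0], 0],
    [[0, 0, 0], 0],
    [[0, 0, 0], 0],
    [[0, 0, 0], 0],
  ],
  gripper=0.2,
)

```text
time_s: 4.45
eef_pos: [0.5855, -0.1712, 0.0366]
eef_rot: [0.003, 0.434, 0.901, 0.001]
wrist_force: [-0.6, -0.8, -1.1]
opening: 0.297
```

```bash
python3 st.py; python3 -c "
from h import *
shot('wrist','w4.png');shot('scene','s4.png')"
```

```text
4.45 [ 0.5855 -0.1712  0.0366] jaw 38.61 F [-0.6 -0.8 -1.1] op 0.297 q [-0.48  0.49  1.64  0.    1.01 -1.15] dq 0.001
```

View pics/w4.png

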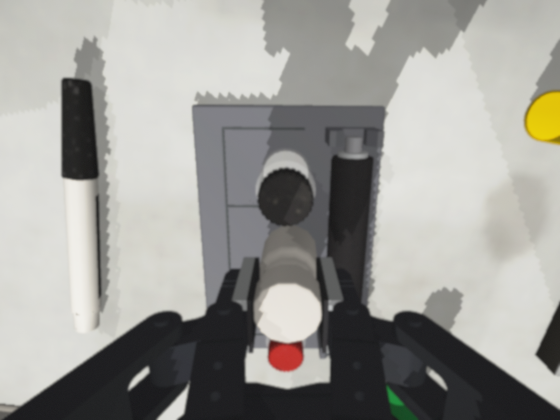

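View pics/s4.png

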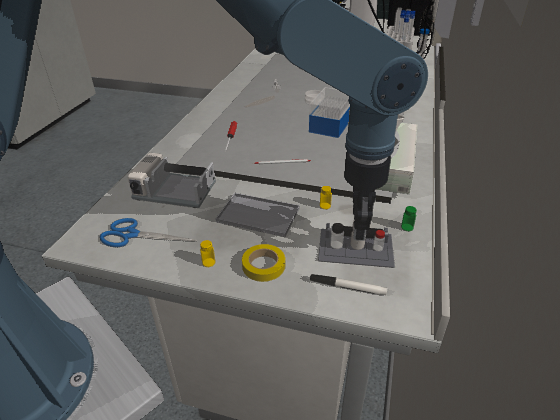

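drive_tool(
  deltas=[
    [[0, 0, 0.01], 0],
    [[0, 0, 0.02], 0],
    [[0, 0, 0.03], 0],
    [[0, 0, 0.03], 0],
    [[-0.01, 0.03, 0], -0.03],
    [[-0.012, 0.032, 0], -0.03],
    [[-0.012, 0.032, 0], -0.03],
    [[-0.012, 0.032, 0], -0.03],
    [[-0.012, 0.032, 0], -0.03],
    [[-0.012, 0.032, 0], -0.03],
  ],
  gripper=0.0,
)

```text
time_s: 5.55
eef_pos: [0.5156, 0.0197, 0.1383]
eef_rot: [0.008, 0.519, 0.855, 0.001]
wrist_force: [0.9, 1.0, -0.2]
opening: 0.296
```

drive_tool(
  deltas=[
    [[-0.01, 0.03, 0], -0.02],
    [[0, 0.0, 0], 0],
    [[0, 0, 0], 0],
  ],
)

```text
time_s: 5.85
eef_pos: [0.5039, 0.0546, 0.1408]
eef_rot: [0.009, 0.526, 0.851, 0.002]
wrist_force: [-0.9, -0.0, -1.2]
opening: 0.297
```

```bash
python3 st.py; python3 -c "
from h import *
shot('wrist','w5.png')"
```

```text
5.85 [0.5039 0.0546 0.1408] jaw 26.55 F [-0.9 -0.  -1.2] op 0.297 q [-0.12  0.12  1.87 -0.    1.13 -0.59] dq 0.026
```

View pics/w5.png

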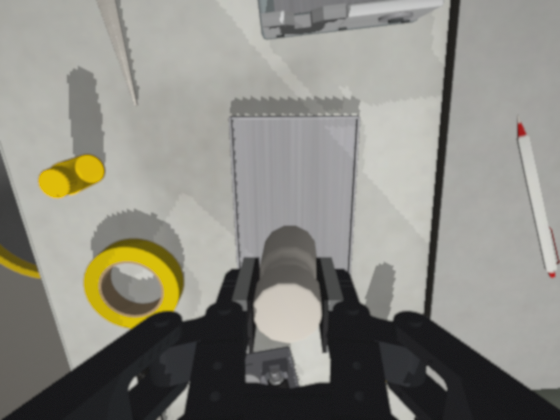

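drive_tool(
  deltas=[
    [[-0.008, 0.03, -0.02], 0],
    [[0, 0, -0.03], 0],
    [[0, 0, -0.03], 0],
    [[0, 0, 0], 0],
    [[0, 0, 0], 0],
  ],
)

```text
time_s: 6.4
eef_pos: [0.5009, 0.0805, 0.0623]
eef_rot: [0.012, 0.528, 0.849, 0.003]
wrist_force: [-0.3, 0.0, 0.2]
opening: 0.294
```

```bash
python3 st.py; python3 -c "
from h import *
shot('wrist','w6.png')"
```

```text
6.4 [0.5009 0.0805 0.0623] jaw 26.21 F [-0.3  0.   0.2] op 0.294 q [-0.07  0.24  1.92 -0.01  0.96 -0.53] dq 0.023
```

View pics/w6.png

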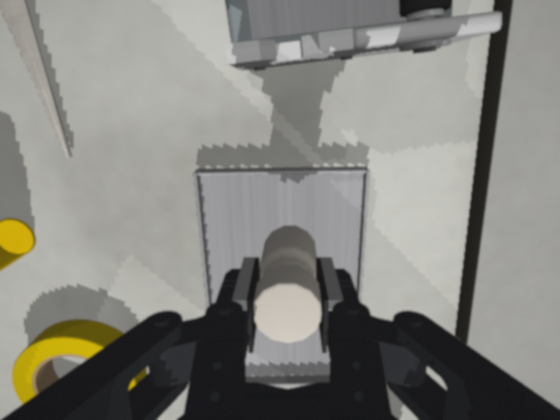

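drive_tool(
  deltas=[
    [[-0.004, 0.003, -0.015], 0],
    [[0, 0, -0.006], 0],
    [[0, 0, -0.003], 0],
    [[0, 0, 0], 0],
  ],
)

```text
time_s: 6.85
eef_pos: [0.5017, 0.0815, 0.0434]
eef_rot: [0.016, 0.529, 0.848, 0.005]
wrist_force: [-0.4, 0.7, -0.4]
opening: 0.292
```

```bash
python3 st.py
```

```text
6.85 [0.5017 0.0815 0.0434] jaw 26.08 F [-0.4  0.7 -0.4] op 0.292 q [-0.07  0.28  1.93 -0.01  0.9  -0.52] dq 0.017
```

drive_tool(
  deltas=[
    [[-0.005, 0.003, -0.006], 0],
    [[0, 0, 0], 0],
  ],
)

```text
time_s: 7.05
eef_pos: [0.4976, 0.0844, 0.0383]
eef_rot: [0.018, 0.529, 0.848, 0.006]
wrist_force: [-1.5, 0.8, -1.4]
opening: 0.292
```

```bash
python3 st.py; python3 -c "
from h import *
shot('scene','s7.png')
print(get_obs()['eef_rot'],get_obs()['q'])"
```

```text
7.05 [0.4976 0.0844 0.0383] jaw 26.06 F [-1.5  0.8 -1.4] op 0.292 q [-0.06  0.28  1.94 -0.01  0.89 -0.51] dq 0.035
[0.01832055 0.52935312 0.84817986 0.00636856] [-0.06378381  0.27716738  1.93754048 -0.00794213  0.88859867 -0.51377999]
```

drive_tool(
  deltas=[
    [[0, 0, -0.003], 0],
    [[0, 0, 0], 0],
  ],
)

```text
time_s: 7.3
eef_pos: [0.499, 0.0843, 0.0362]
eef_rot: [0.019, 0.529, 0.848, 0.007]
wrist_force: [0.4, -0.9, -1.1]
opening: 0.294
```

```bash
python3 st.py; python3 -c "
from h import *
c=shot('scene','s8.png');u,v=map(int,proj(c,[.497,.084,.03]));cv2.imwrite('pics/s8z.png',cv2.resize(c['frame'][v-50:v+50,u-65:u+65,::-1],None,fx=6,fy=6,interpolation=2))"
```

```text
7.3 [0.499  0.0843 0.0362] jaw 26.08 F [ 0.4 -0.9 -1.1] op 0.294 q [-0.06  0.28  1.94 -0.01  0.88 -0.51] dq 0.008
```

View pics/s8z.png

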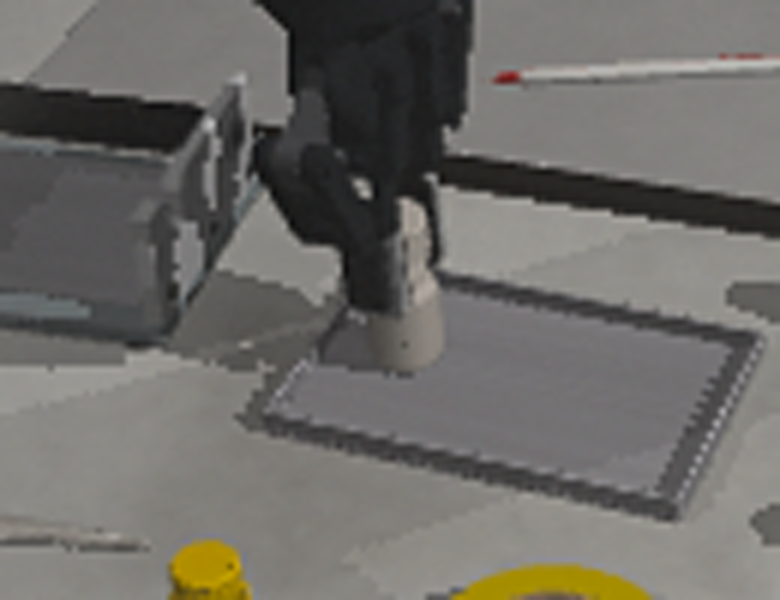

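drive_tool(
  deltas=[
    [[-0.001, 0, -0.0025], 0],
    [[0, 0, 0], 0],
  ],
)

```text
time_s: 7.55
eef_pos: [0.4988, 0.0843, 0.0342]
eef_rot: [0.019, 0.529, 0.848, 0.007]
wrist_force: [-0.0, -0.2, -0.2]
opening: 0.292
```

```bash
python3 st.py
```

```text
7.55 [0.4988 0.0843 0.0342] jaw 26.09 F [-0.  -0.2 -0.2] op 0.292 q [-0.06  0.29  1.94 -0.01  0.88 -0.51] dq 0.006
```

drive_tool(
  deltas=[
    [[0, 0, -0.002], 0],
    [[0, 0, 0], 0],
    [[0, 0, 0], 0],
  ],
)

```text
time_s: 7.85
eef_pos: [0.4997, 0.0839, 0.0344]
eef_rot: [0.02, 0.529, 0.848, 0.007]
wrist_force: [0.5, -0.2, -0.6]
opening: 0.294
```

```bash
python3 st.py
```

```text
7.85 [0.4997 0.0839 0.0344] jaw 26.11 F [ 0.5 -0.2 -0.6] op 0.294 q [-0.06  0.29  1.94 -0.01  0.88 -0.51] dq 0.009
```

drive_tool(
  deltas=[
    [[0, 0, -0.001], 0],
    [[0, 0, 0], 0],
  ],
  gripper=0.4,
)

```text
time_s: 8.05
eef_pos: [0.4995, 0.084, 0.033]
eef_rot: [0.02, 0.529, 0.848, 0.007]
wrist_force: [1.5, 0.5, 0.3]
opening: 0.403
```

drive_tool(
  deltas=[
    [[0, 0, 0], 0],
    [[0, 0, 0], 0],
    [[0, 0, 0], 0],
  ],
  gripper=0.55,
)

```text
time_s: 8.35
eef_pos: [0.4992, 0.084, 0.0324]
eef_rot: [0.019, 0.529, 0.848, 0.007]
wrist_force: [0.3, 0.2, 0.8]
opening: 0.549
```

```bash
python3 st.py; python3 -c "
from h import *
c=shot('wrist','w9.png');print(rot(c['attitude'])[:,2])"
```

```text
8.35 [0.4992 0.084  0.0324] jaw 26.11 F [0.3 0.2 0.8] op 0.549 q [-0.06  0.29  1.94 -0.01  0.87 -0.51] dq 0.002
[ 0.17285416 -0.28448145 -0.94296964]
```

View pics/w9.png

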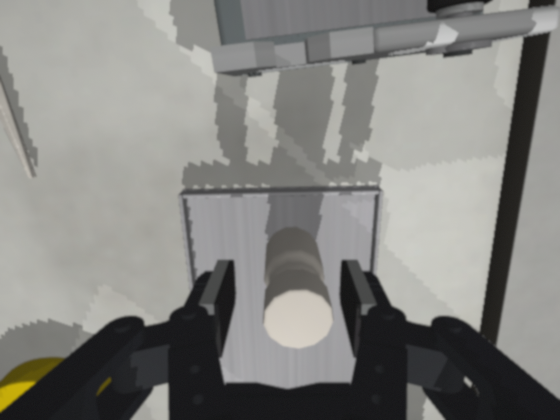

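drive_tool(
  deltas=[
    [[0, 0, 0.02], 0],
    [[0, 0, 0.03], 0],
    [[0, 0, 0.03], 0],
    [[0, 0, 0.03], 0],
    [[0, 0, 0.0], 0],
  ],
)

```text
time_s: 8.9
eef_pos: [0.497, 0.084, 0.1448]
eef_rot: [0.018, 0.529, 0.848, 0.006]
wrist_force: [0.6, -0.9, 0.5]
opening: 0.547
```

```bash
python3 st.py
python3 - <<'E'
from h import *
print(get_obs()['eef_rot'])
c=shot('wrist','w10.png');f=c['frame'];cv2.imwrite('pics/w10.png',f[:,:,::-1])
E
```

```text
8.9 [0.497  0.084  0.1448] jaw 26.1 F [ 0.6 -0.9  0.5] op 0.547 q [-0.06  0.1   1.89 -0.01  1.12 -0.52] dq 0.046
[0.01756694 0.52911701 0.84834862 0.00558713]
```

View pics/w10.png

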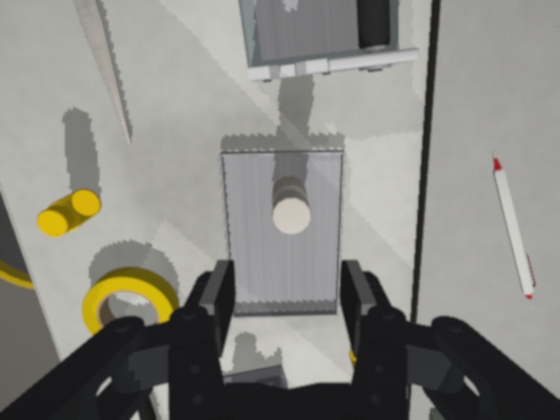

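drive_tool(
  deltas=[
    [[0.006, -0.0224, 0], -0.137],
    [[0.006, -0.0224, 0], -0.137],
    [[0.006, -0.0224, 0], -0.137],
    [[0.006, -0.0224, 0], -0.137],
    [[0.006, -0.0224, 0], -0.137],
    [[0.006, -0.0224, 0], -0.137],
    [[0.006, -0.0224, 0], -0.137],
    [[0.006, -0.0224, 0], -0.137],
    [[0.006, -0.0224, 0], -0.137],
    [[0.006, -0.0224, 0], -0.13],
  ],
)

```text
time_s: 9.95
eef_pos: [0.5478, -0.143, 0.1283]
eef_rot: [0.006, 0.953, 0.302, -0.011]
wrist_force: [0.6, 0.1, 0.1]
opening: 0.552
```

drive_tool(
  deltas=[
    [[0, 0, 0], 0],
    [[0, 0, 0], 0],
  ],
)

```text
time_s: 10.15
eef_pos: [0.5466, -0.1451, 0.1252]
eef_rot: [0.005, 0.954, 0.3, -0.012]
wrist_force: [-0.3, 0.1, 0.7]
opening: 0.548
```

```bash
cat >> st.py <<'E'
print('zaxis',rot(q)[:,2].round(4))
E
python3 st.py
python3 - <<'E'
from h import *
c=shot('wrist','w11.png')
E
```

```text
10.15 [ 0.5466 -0.1451  0.1252] jaw 124.93 F [-0.3  0.1  0.7] op 0.548 q [-0.46  0.29  1.71 -0.03  1.16  0.52] dq 0.026
zaxis [-0.0204 -0.0162 -0.9997]
```

View pics/w11.png

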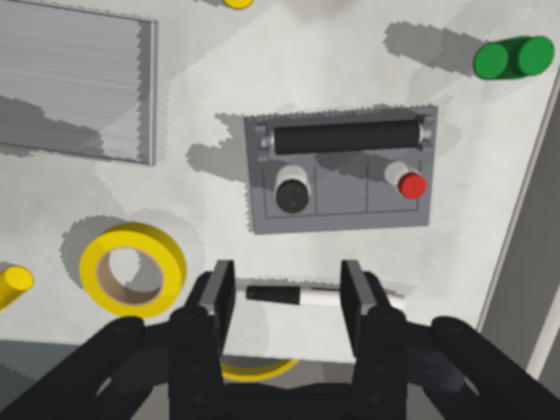

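drive_tool(
  deltas=[
    [[0.012, 0.0053, -0.02], 0.06],
    [[0, 0, -0.02], 0],
    [[0, 0, -0.015], 0],
    [[0, 0, 0], 0],
  ],
)

```text
time_s: 10.6
eef_pos: [0.5576, -0.1356, 0.0674]
eef_rot: [0.004, 0.943, 0.334, -0.012]
wrist_force: [1.0, 0.0, -0.7]
opening: 0.548
```

```bash
python3 st.py
python3 - <<'E'
from h import *
c=shot('wrist','w12.png')
E
```

```text
10.6 [ 0.5576 -0.1356  0.0674] jaw 129.02 F [ 1.   0.  -0.7] op 0.548 q [-0.43  0.39  1.71 -0.03  1.06  0.47] dq 0.019
zaxis [-0.0206 -0.0164 -0.9997]
```

View pics/w12.png

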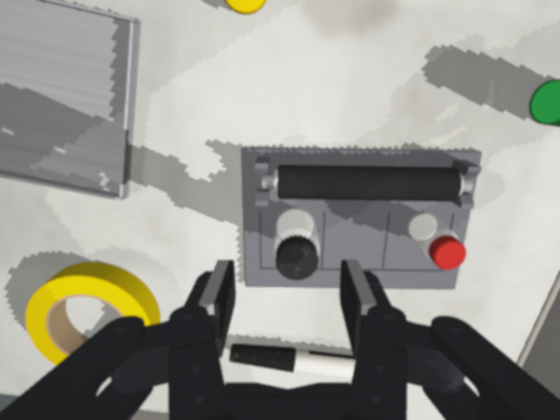

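```bash
python3 - <<'E'
from h import *
c=camera('wrist')
print(ray(c,297,258,.053)[:2],ray(c,295,225,.006)[:2],'small',ray(c,447,253,.045)[:2],ray(c,424,228,.006)[:2])
E
python3 st.py
```

```text
[ 0.56086456 -0.13982762] [ 0.55975118 -0.14086478] small [ 0.60913512 -0.20156256] [ 0.60912737 -0.20514201]
10.7 [ 0.559  -0.1365  0.0696] jaw 128.98 F [ 0.1  1.1 -1.4] op 0.547 q [-0.43  0.38  1.71 -0.03  1.06  0.47] dq 0.024
zaxis [-0.0175 -0.018  -0.9997]
```

drive_tool(
  deltas=[
    [[0.001, -0.0035, -0.015], 0],
    [[0, 0, -0.015], 0],
    [[0, 0, -0.01], 0],
    [[0, 0, 0], 0],
    [[0, 0, 0], 0],
  ],
)

```text
time_s: 11.2
eef_pos: [0.5613, -0.1411, 0.0283]
eef_rot: [0.007, 0.943, 0.334, -0.01]
wrist_force: [0.6, 1.4, -0.3]
opening: 0.556
```

```bash
python3 st.py
python3 - <<'E'
from h import *
c=shot('wrist','w13.png')
E
```

```text
11.2 [ 0.5613 -0.1411  0.0283] jaw 128.98 F [ 0.6  1.4 -0.3] op 0.556 q [-0.44  0.45  1.71 -0.03  0.98  0.47] dq 0.014
zaxis [-0.0141 -0.0196 -0.9997]
```

View pics/w13.png

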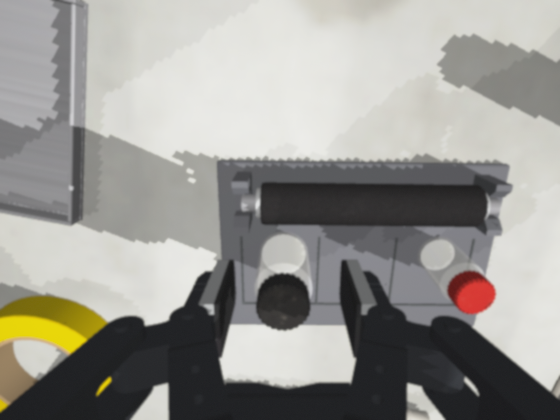

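drive_tool(
  deltas=[
    [[-0.001, 0.0015, -0.008], 0],
    [[0, 0, -0.006], 0],
    [[0, 0, 0], 0],
    [[0, 0, 0], 0],
  ],
)

```text
time_s: 11.65
eef_pos: [0.5607, -0.1396, 0.014]
eef_rot: [0.007, 0.943, 0.334, -0.009]
wrist_force: [-0.8, 0.4, -1.0]
opening: 0.546
```

```bash
python3 st.py
python3 - <<'E'
from h import *
c=shot('wrist','w14.png')
E
```

```text
11.65 [ 0.5607 -0.1396  0.014 ] jaw 128.99 F [-0.8  0.4 -1. ] op 0.546 q [-0.44  0.48  1.72 -0.03  0.95  0.47] dq 0.004
zaxis [-0.0128 -0.0202 -0.9997]
```

View pics/w14.png

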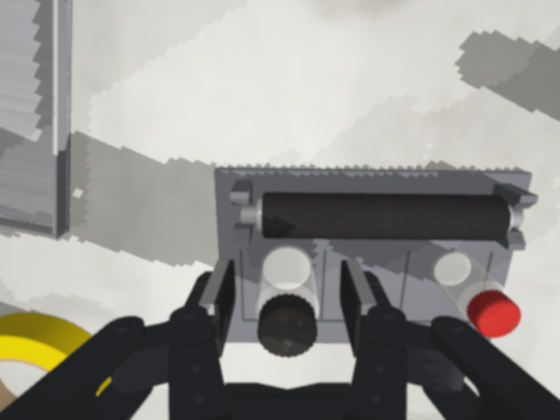

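Centred. Close and record the pick pose.

drive_tool(
  deltas=[
    [[0, 0, 0], 0],
    [[0, 0, 0], 0],
    [[0, 0, 0], 0],
    [[0, 0, 0], 0],
    [[0, 0, 0], 0],
    [[0, 0, 0], 0],
  ],
  gripper=0.0,
)

```text
time_s: 12.3
eef_pos: [0.5614, -0.1399, 0.015]
eef_rot: [0.008, 0.943, 0.334, -0.009]
wrist_force: [-0.3, 0.6, -0.6]
opening: 0.276
```

```bash
python3 st.py
```

```text
12.3 [ 0.5614 -0.1399  0.015 ] jaw 128.99 F [-0.3  0.6 -0.6] op 0.276 q [-0.44  0.47  1.72 -0.03  0.95  0.47] dq 0.002
zaxis [-0.0113 -0.0209 -0.9997]
```

drive_tool(
  deltas=[
    [[0, 0, 0.01], 0],
    [[0, 0, 0.025], 0],
    [[0, 0, 0.025], 0],
    [[0, 0, 0.02], 0],
  ],
)

```text
time_s: 12.7
eef_pos: [0.5582, -0.1385, 0.0953]
eef_rot: [0.005, 0.943, 0.334, -0.012]
wrist_force: [-0.0, -0.2, 0.3]
opening: 0.271
```

drive_tool(
  deltas=[
    [[-0.0025, 0.0145, 0], 0.135],
    [[-0.0025, 0.0145, 0], 0.135],
    [[-0.0025, 0.0145, 0], 0.135],
    [[-0.0025, 0.0145, 0], 0.135],
    [[-0.0025, 0.0145, 0], 0.135],
    [[-0.0025, 0.0145, 0], 0.135],
    [[-0.0025, 0.0145, 0], 0.135],
    [[-0.0025, 0.0145, 0], 0.135],
    [[-0.0025, 0.0145, 0], 0.135],
    [[-0.0025, 0.0145, 0], 0.13],
  ],
)

```text
time_s: 13.7
eef_pos: [0.5373, 0.0081, 0.109]
eef_rot: [0.015, 0.508, 0.861, 0.002]
wrist_force: [-0.4, -0.1, -1.1]
opening: 0.271
```

drive_tool(
  deltas=[
    [[0, 0, 0], 0],
  ],
)

```text
time_s: 13.8
eef_pos: [0.5369, 0.0095, 0.1096]
eef_rot: [0.015, 0.507, 0.862, 0.002]
wrist_force: [-0.1, -0.1, -0.9]
opening: 0.275
```

```bash
python3 st.py
python3 - <<'E'
from h import *
c=shot('wrist','w15.png')
E
```

```text
13.8 [0.5369 0.0095 0.1096] jaw 29.12 F [-0.1 -0.1 -0.9] op 0.275 q [-0.2   0.22  1.82 -0.01  1.06 -0.7 ] dq 0.063
zaxis [ 0.0285 -0.0123 -0.9995]
```

View pics/w15.png

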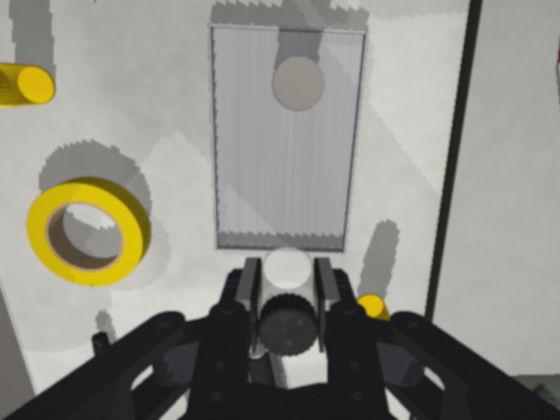

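Run:
```python
from h import *
import pickle
c=pickle.load(open('top0.pkl','rb'))
m=cv2.inRange(cv2.cvtColor(c['frame'],cv2.COLOR_RGB2HSV),(22,150,100),(35,255,255))
n,l,s,ce=cv2.connectedComponentsWithStats(m)
t=np.radians(26.8)
for i in range(1,n):
    if s[i,4]>30:
        p=ray(c,*ce[i],.04)[:2];d=p-[.516,.0445];print(ce[i],s[i],p,'steel local',d@[np.cos(t),np.sin(t)],d@[-np.sin(t),np.cos(t)])
```

```text
[306.76851852 167.18518519] [302 161  11  13 108] [ 0.64055207 -0.03655038] steel local 0.07462961474864639 -0.1285021449113397
[323.65703276 263.73603083] [306 247  36  35 519] [ 0.42174249 -0.0759671 ] steel local -0.13844882489754332 -0.0650286363400907
[288.78217822 293.7029703 ] [284 288  11  12 101] [0.35415223 0.00156009] steel local -0.16382367019921526 0.03464596780084004
[396.69188821 363.22903885] [ 342  310  104  107 1467] [ 0.20599769 -0.23730802] steel local -0.4037645741555501 -0.1117647654477253
```

drive_tool(
  deltas=[
    [[-0.001, -0.004, -0.02], -0.045],
    [[0, 0, -0.02], 0],
    [[0, 0, -0.02], 0],
    [[0, 0, -0.01], 0],
    [[0, 0, 0], 0],
    [[0, 0, 0], 0],
  ],
)

```text
time_s: 14.45
eef_pos: [0.5399, 0.0001, 0.0415]
eef_rot: [0.02, 0.537, 0.844, 0.002]
wrist_force: [0.1, 0.9, -0.6]
opening: 0.271
```

```bash
python3 st.py
python3 - <<'E'
from h import *
c=shot('wrist','w16.png')
E
```

```text
14.45 [5.399e-01 1.000e-04 4.150e-02] jaw 25.08 F [ 0.1  0.9 -0.6] op 0.271 q [-0.21  0.34  1.85 -0.01  0.92 -0.64] dq 0.012
zaxis [ 0.0351 -0.0177 -0.9992]
```

View pics/w16.png

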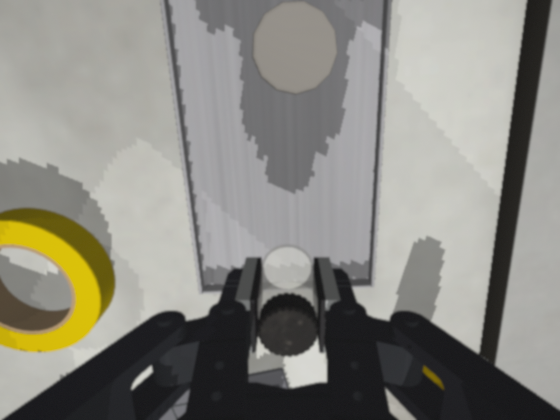

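drive_tool(
  deltas=[
    [[-0.002, 0.0045, -0.015], 0.02],
    [[0, 0, -0.007], 0],
    [[0, 0, -0.004], 0],
    [[0, 0, 0], 0],
    [[0, 0, 0], 0],
  ],
)

```text
time_s: 15.0
eef_pos: [0.5418, 0.0034, 0.0192]
eef_rot: [0.023, 0.529, 0.848, 0.003]
wrist_force: [0.9, -0.3, 0.2]
opening: 0.271
```

```bash
python3 st.py
```

```text
15.0 [0.5418 0.0034 0.0192] jaw 26.11 F [ 0.9 -0.3  0.2] op 0.271 q [-0.21  0.38  1.86 -0.01  0.86 -0.65] dq 0.004
zaxis [ 0.0431 -0.0189 -0.9989]
```

drive_tool(
  deltas=[
    [[-0.003, 0.001, -0.004], 0],
    [[-0.001, 0, -0.003], 0],
    [[0, 0, 0], 0],
    [[0, 0, 0], 0],
  ],
)

```text
time_s: 15.4
eef_pos: [0.5383, 0.0042, 0.0128]
eef_rot: [0.024, 0.529, 0.848, 0.004]
wrist_force: [0.9, 0.4, -0.4]
opening: 0.271
```

```bash
python3 st.py; python3 -c "
from h import *
c=shot('scene','s17.png');u,v=map(int,proj(c,[.54,.0,.03]));cv2.imwrite('pics/s17z.png',cv2.resize(c['frame'][v-50:v+50,u-65:u+65,::-1],None,fx=6,fy=6,interpolation=2))"
```

```text
15.4 [0.5383 0.0042 0.0128] jaw 26.09 F [ 0.9  0.4 -0.4] op 0.271 q [-0.21  0.38  1.87 -0.01  0.85 -0.65] dq 0.003
zaxis [ 0.0449 -0.0194 -0.9988]
```

View pics/s17z.png

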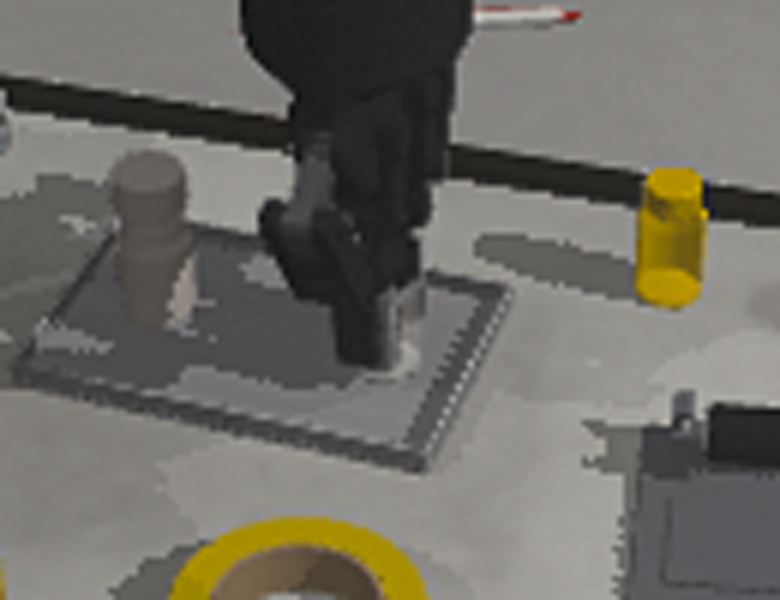

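drive_tool(
  deltas=[
    [[0, 0, -0.002], 0],
    [[0, 0, 0], 0],
    [[0, 0, 0], 0],
  ],
)

```text
time_s: 15.75
eef_pos: [0.5393, 0.004, 0.0133]
eef_rot: [0.025, 0.529, 0.848, 0.004]
wrist_force: [0.5, 0.8, -0.4]
opening: 0.268
```

drive_tool(
  deltas=[
    [[0, 0, 0], 0],
    [[0, 0, 0], 0],
    [[0, 0, 0], 0],
  ],
  gripper=0.36,
)

```text
time_s: 16.05
eef_pos: [0.5393, 0.004, 0.0131]
eef_rot: [0.025, 0.529, 0.848, 0.004]
wrist_force: [0.2, -0.6, -0.3]
opening: 0.363
```

drive_tool(
  deltas=[
    [[0, 0, 0], 0],
    [[0, 0, 0], 0],
    [[0, 0, 0], 0],
  ],
  gripper=0.55,
)

```text
time_s: 16.35
eef_pos: [0.5391, 0.004, 0.0127]
eef_rot: [0.025, 0.529, 0.848, 0.004]
wrist_force: [0.0, -0.2, -0.6]
opening: 0.549
```

```bash
python3 st.py
python3 - <<'E'
from h import *
c=shot('wrist','w17.png')
E
```

```text
16.35 [0.5391 0.004  0.0127] jaw 26.11 F [ 0.  -0.2 -0.6] op 0.549 q [-0.21  0.38  1.86 -0.01  0.85 -0.65] dq 0.002
zaxis [ 0.0455 -0.0199 -0.9988]
```

View pics/w17.png

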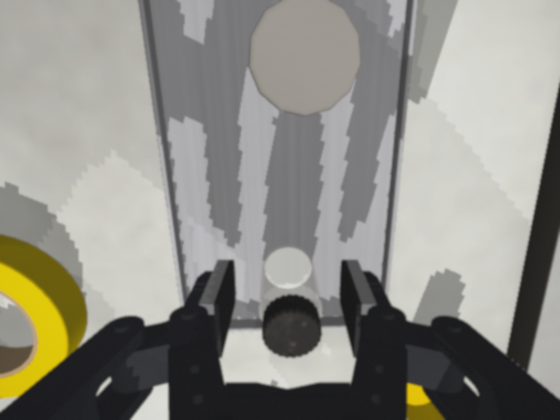

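drive_tool(
  deltas=[
    [[0, 0, 0.02], 0],
    [[0, 0, 0.03], 0],
    [[0, 0, 0.03], 0],
    [[0, 0, 0.02], 0],
  ],
)

```text
time_s: 16.8
eef_pos: [0.5349, 0.0047, 0.1116]
eef_rot: [0.02, 0.529, 0.848, 0.002]
wrist_force: [-0.7, 0.3, -0.3]
opening: 0.547
```

drive_tool(
  deltas=[
    [[0.0065, -0.02, 0], -0.135],
    [[0.0065, -0.02, 0], -0.135],
    [[0.0065, -0.02, 0], -0.135],
    [[0.0065, -0.02, 0], -0.135],
    [[0.0065, -0.02, 0], -0.135],
    [[0.0065, -0.02, 0], -0.135],
    [[0.0065, -0.02, 0], -0.135],
    [[0.0065, -0.02, 0], -0.135],
    [[0.0065, -0.02, 0], -0.135],
    [[0.0065, -0.02, 0], -0.135],
  ],
)

```text
time_s: 17.8
eef_pos: [0.6034, -0.2004, 0.1165]
eef_rot: [0.02, 0.951, 0.308, -0.012]
wrist_force: [-0.1, 0.6, 0.1]
opening: 0.547
```

drive_tool(
  deltas=[
    [[0, 0, 0], 0],
    [[0, 0, 0], 0],
  ],
)

```text
time_s: 18.0
eef_pos: [0.6037, -0.2029, 0.116]
eef_rot: [0.021, 0.951, 0.307, -0.012]
wrist_force: [-0.6, -0.2, -0.5]
opening: 0.551
```

```bash
python3 st.py
python3 - <<'E'
from h import *
c=shot('wrist','w18.png')
E
```

```text
18.0 [ 0.6037 -0.2029  0.116 ] jaw 125.75 F [-0.6 -0.2 -0.5] op 0.551 q [-0.49  0.43  1.54 -0.05  1.16  0.48] dq 0.017
zaxis [-0.0099 -0.0465 -0.9989]
```

View pics/w18.png

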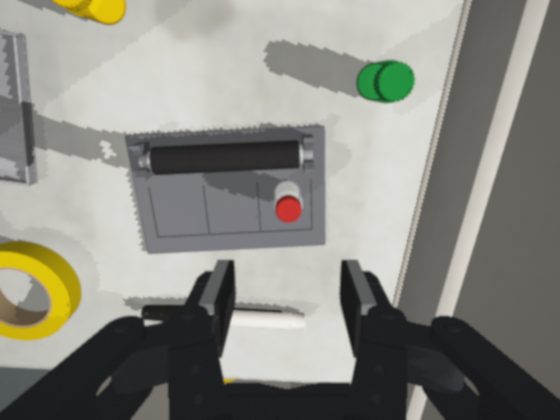

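drive_tool(
  deltas=[
    [[0.005, 0.001, -0.025], 0.05],
    [[0, 0, -0.025], 0],
    [[0, 0, -0.015], 0],
    [[0, 0, -0.01], 0],
    [[0, 0, 0], 0],
    [[0, 0, 0], 0],
  ],
)

```text
time_s: 18.65
eef_pos: [0.6088, -0.1974, 0.0405]
eef_rot: [0.021, 0.941, 0.337, -0.011]
wrist_force: [0.6, -0.4, -0.1]
opening: 0.55
```

```bash
python3 st.py
python3 - <<'E'
from h import *
c=shot('wrist','w19.png')
E
```

```text
18.65 [ 0.6088 -0.1974  0.0405] jaw 129.39 F [ 0.6 -0.4 -0.1] op 0.55 q [-0.48  0.54  1.56 -0.05  1.03  0.43] dq 0.006
zaxis [-0.0054 -0.0475 -0.9989]
```

View pics/w19.png

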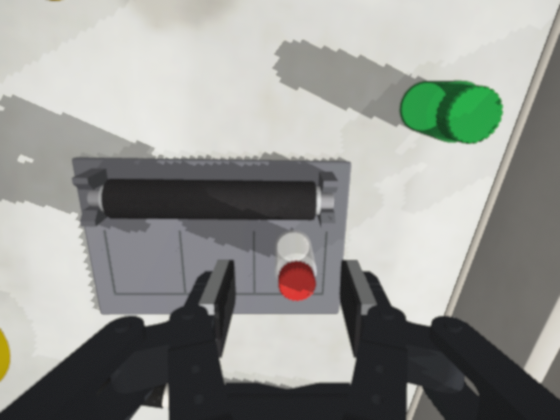

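```bash
cat > rel.py <<'E'
from h import *
import sys
# args: u v z  -> offset of point from tool axis at that height, in world and jaw/perp
c=camera('wrist');o=get_obs();zx=rot(o['eef_rot'])[:,2];p=np.array(o['eef_pos'])
n=np.arctan2(o['eef_rot'][2],o['eef_rot'][1]);j=2*n-np.pi/2
a=list(map(float,sys.argv[1:]))
for i in range(0,len(a),3):
    u,v,z=a[i:i+3];w=ray(c,u,v,z);ax=p+zx*(z-p[2])/zx[2];d=(w-ax)[:2]
    print('world',w[:2].round(4),'off from axis',d.round(4),'off from tcp',(w-p)[:2].round(4),'jaw',(d@[np.cos(j),np.sin(j)]).round(4),'perp',(d@[-np.sin(j),np.cos(j)]).round(4))
E
python3 rel.py 297 281 .045 293 246 .005; python3 st.py
```

```text
world [ 0.6103 -0.2015] off from axis [ 0.0012 -0.004 ] off from tcp [ 0.0013 -0.0038] jaw 0.0039 perp -0.0016
world [ 0.6086 -0.2032] off from axis [-0.0003 -0.0038] off from tcp [-0.0004 -0.0055] jaw 0.0027 perp -0.0026
18.75 [ 0.609  -0.1977  0.0409] jaw 129.37 F [ 0.1 -0.2  0.4] op 0.551 q [-0.48  0.53  1.56 -0.05  1.03  0.43] dq 0.005
zaxis [-0.0047 -0.0479 -0.9988]
```

drive_tool(
  deltas=[
    [[0.0005, -0.0054, -0.01], -0.01],
    [[0, 0, -0.01], 0],
    [[0, 0, -0.007], 0],
    [[0, 0, 0], 0],
    [[0, 0, 0], 0],
  ],
)

```text
time_s: 19.25
eef_pos: [0.6108, -0.2047, 0.0134]
eef_rot: [0.023, 0.943, 0.331, -0.009]
wrist_force: [0.3, 0.3, 0.2]
opening: 0.546
```

```bash
python3 st.py
python3 - <<'E'
from h import *
c=shot('wrist','w20.png')
E
```

```text
19.25 [ 0.6108 -0.2047  0.0134] jaw 128.71 F [0.3 0.3 0.2] op 0.546 q [-0.48  0.58  1.56 -0.05  0.98  0.44] dq 0.01
zaxis [-0.0022 -0.0494 -0.9988]
```

View pics/w20.png

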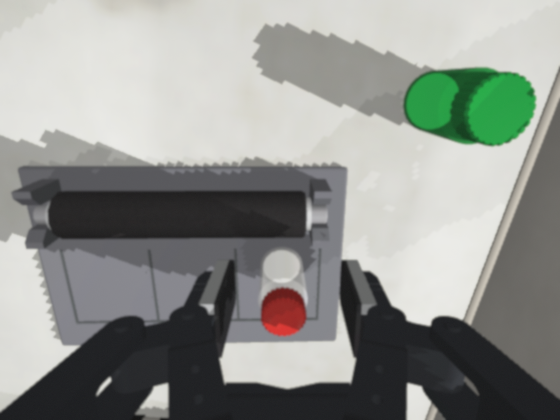

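drive_tool(
  deltas=[
    [[-0.0012, 0.0017, -0.003], 0],
    [[0, 0, 0], 0],
    [[0, 0, 0], 0],
  ],
)

```text
time_s: 19.6
eef_pos: [0.6096, -0.2028, 0.0106]
eef_rot: [0.023, 0.943, 0.331, -0.009]
wrist_force: [0.0, -0.0, 0.5]
opening: 0.549
```

```bash
python3 st.py
```

```text
19.6 [ 0.6096 -0.2028  0.0106] jaw 128.72 F [ 0.  -0.   0.5] op 0.549 q [-0.48  0.58  1.56 -0.05  0.98  0.44] dq 0.007
zaxis [-0.0018 -0.0496 -0.9988]
```

drive_tool(
  deltas=[
    [[0, 0, 0], 0],
    [[0, 0, 0], 0],
    [[0, 0, 0], 0],
    [[0, 0, 0], 0],
    [[0, 0, 0], 0],
    [[0, 0, 0], 0],
  ],
  gripper=0.0,
)

```text
time_s: 20.2
eef_pos: [0.61, -0.2029, 0.0112]
eef_rot: [0.024, 0.943, 0.331, -0.009]
wrist_force: [-0.1, 1.1, -0.3]
opening: 0.205
```

```bash
python3 st.py
python3 - <<'E'
from h import *
c=shot('wrist','w21.png')
E
```

```text
20.2 [ 0.61   -0.2029  0.0112] jaw 128.73 F [-0.1  1.1 -0.3] op 0.205 q [-0.48  0.58  1.56 -0.05  0.98  0.44] dq 0.001
zaxis [-8.000e-04 -5.010e-02 -9.987e-01]
```

View pics/w21.png

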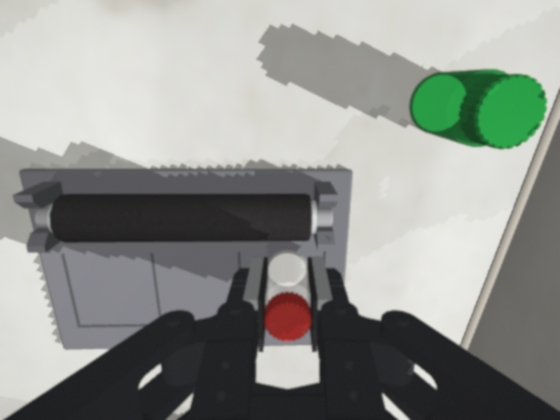

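drive_tool(
  deltas=[
    [[0, 0, 0.01], 0],
    [[0, 0, 0.03], 0],
    [[0, 0, 0.03], 0],
    [[0, 0, 0.03], 0],
  ],
)

```text
time_s: 20.65
eef_pos: [0.6055, -0.2007, 0.1097]
eef_rot: [0.019, 0.943, 0.332, -0.013]
wrist_force: [0.6, -0.6, -0.2]
opening: 0.207
```

drive_tool(
  deltas=[
    [[-0.009, 0.0245, 0], 0.135],
    [[-0.009, 0.0245, 0], 0.135],
    [[-0.009, 0.0245, 0], 0.135],
    [[-0.009, 0.0245, 0], 0.135],
    [[-0.009, 0.0245, 0], 0.135],
    [[-0.009, 0.0245, 0], 0.135],
    [[-0.009, 0.0245, 0], 0.135],
    [[-0.009, 0.0245, 0], 0.135],
    [[-0.009, 0.0245, 0], 0.135],
    [[-0.009, 0.0245, 0], 0.135],
  ],
)

```text
time_s: 21.65
eef_pos: [0.519, 0.0468, 0.1268]
eef_rot: [0.029, 0.508, 0.861, 0.013]
wrist_force: [-0.3, 0.9, -0.1]
opening: 0.205
```

drive_tool(
  deltas=[
    [[0, 0, 0], 0],
    [[0, 0, 0], 0],
  ],
)

```text
time_s: 21.85
eef_pos: [0.5182, 0.0493, 0.1282]
eef_rot: [0.029, 0.506, 0.862, 0.014]
wrist_force: [1.3, -0.8, -0.9]
opening: 0.208
```

```bash
python3 st.py
python3 - <<'E'
from h import *
c=shot('wrist','w22.png')
E
```

```text
21.85 [0.5182 0.0493 0.1282] jaw 29.14 F [ 1.3 -0.8 -0.9] op 0.208 q [-0.14  0.14  1.88  0.    1.06 -0.65] dq 0.019
zaxis [ 0.0641 -0.0057 -0.9979]
```

View pics/w22.png

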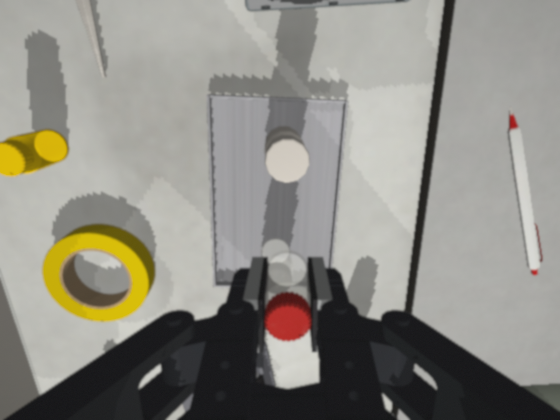

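drive_tool(
  deltas=[
    [[0.001, -0.005, -0.025], -0.045],
    [[0, 0, -0.025], 0],
    [[0, 0, -0.025], 0],
    [[0, 0, -0.01], 0],
    [[0, 0, 0], 0],
    [[0, 0, 0], 0],
  ],
)

```text
time_s: 22.5
eef_pos: [0.5242, 0.0386, 0.0442]
eef_rot: [0.033, 0.532, 0.846, 0.014]
wrist_force: [0.4, -0.2, 0.7]
opening: 0.205
```

```bash
python3 st.py
python3 - <<'E'
from h import *
c=shot('wrist','w23.png')
E
```

```text
22.5 [0.5242 0.0386 0.0442] jaw 25.68 F [ 0.4 -0.2  0.7] op 0.205 q [-0.15  0.29  1.91 -0.    0.87 -0.6 ] dq 0.008
zaxis [ 0.071  -0.0114 -0.9974]
```

View pics/w23.png

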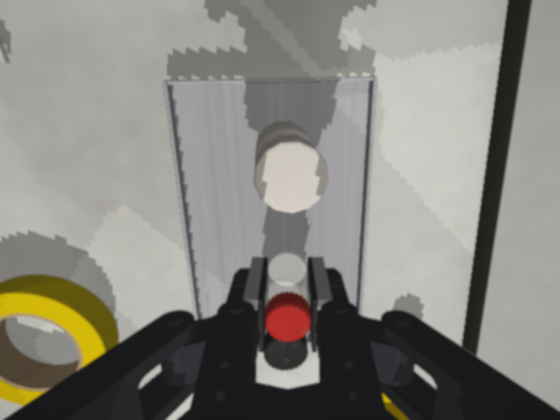

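drive_tool(
  deltas=[
    [[-0.003, 0.005, 0], 0.01],
    [[-0.002, 0.001, -0.015], 0],
    [[-0.001, 0, -0.01], 0],
    [[-0.001, 0, -0.005], 0],
    [[0, 0, 0], 0],
    [[0, 0, 0], 0],
  ],
)

```text
time_s: 23.15
eef_pos: [0.5208, 0.0452, 0.0185]
eef_rot: [0.037, 0.527, 0.849, 0.016]
wrist_force: [-0.2, 0.3, -0.3]
opening: 0.208
```

```bash
python3 st.py
```

```text
23.15 [0.5208 0.0452 0.0185] jaw 26.37 F [-0.2  0.3 -0.3] op 0.208 q [-0.14  0.32  1.93 -0.    0.8  -0.6 ] dq 0.003
zaxis [ 0.0804 -0.0117 -0.9967]
```

drive_tool(
  deltas=[
    [[-0.001, -0.001, -0.006], 0],
    [[-0.001, 0, -0.003], 0],
    [[0, 0, 0], 0],
    [[0, 0, 0], 0],
  ],
)

```text
time_s: 23.55
eef_pos: [0.5194, 0.044, 0.0097]
eef_rot: [0.038, 0.527, 0.849, 0.017]
wrist_force: [-0.1, 0.0, -0.3]
opening: 0.204
```

```bash
python3 st.py; python3 -c "
from h import *
c=shot('scene','s24.png');u,v=map(int,proj(c,[.52,.04,.03]));cv2.imwrite('pics/s24z.png',cv2.resize(c['frame'][v-50:v+50,u-65:u+65,::-1],None,fx=6,fy=6,interpolation=2))"
```

```text
23.55 [0.5194 0.044  0.0097] jaw 26.36 F [-0.1  0.  -0.3] op 0.204 q [-0.14  0.34  1.94 -0.    0.78 -0.6 ] dq 0.002
zaxis [ 0.0819 -0.0119 -0.9966]
```

View pics/s24z.png

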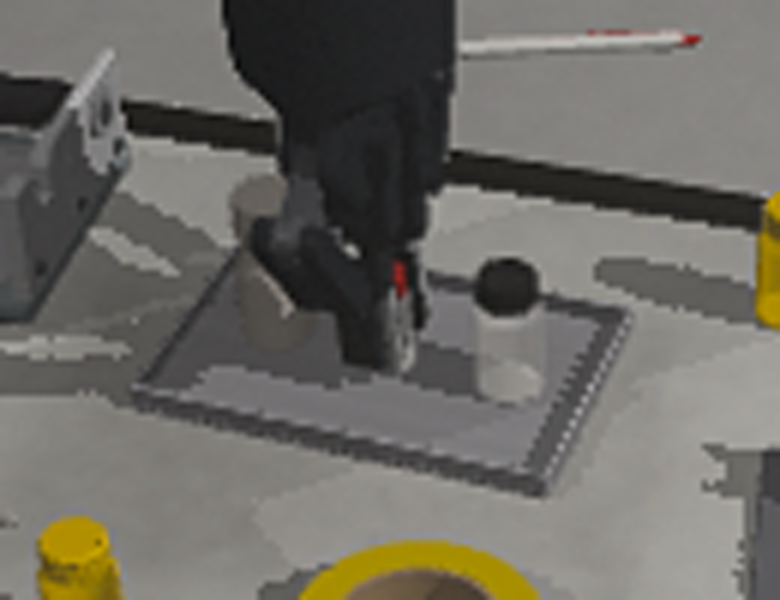

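drive_tool(
  deltas=[
    [[0, 0, -0.0015], 0],
    [[0, 0, 0], 0],
    [[0, 0, 0], 0],
  ],
)

```text
time_s: 23.9
eef_pos: [0.5201, 0.0439, 0.0096]
eef_rot: [0.039, 0.527, 0.849, 0.017]
wrist_force: [0.1, -0.0, 0.2]
opening: 0.208
```

drive_tool(
  deltas=[
    [[0, 0, 0], 0],
    [[0, 0, 0], 0],
    [[0, 0, 0], 0],
  ],
  gripper=0.3,
)

```text
time_s: 24.2
eef_pos: [0.5203, 0.0438, 0.0096]
eef_rot: [0.039, 0.527, 0.849, 0.017]
wrist_force: [-0.3, 0.1, -0.4]
opening: 0.296
```

drive_tool(
  deltas=[
    [[0, 0, 0], 0],
    [[0, 0, 0], 0],
    [[0, 0, 0], 0],
  ],
  gripper=0.5,
)

```text
time_s: 24.5
eef_pos: [0.5202, 0.0438, 0.0094]
eef_rot: [0.039, 0.527, 0.849, 0.017]
wrist_force: [-0.5, 0.3, 0.2]
opening: 0.504
```

```bash
python3 st.py
python3 - <<'E'
from h import *
c=shot('wrist','w25.png')
E
```

```text
24.5 [0.5202 0.0438 0.0094] jaw 26.37 F [-0.5  0.3  0.2] op 0.504 q [-0.14  0.34  1.94 -0.    0.78 -0.6 ] dq 0.002
zaxis [ 0.0832 -0.0122 -0.9965]
```

View pics/w25.png

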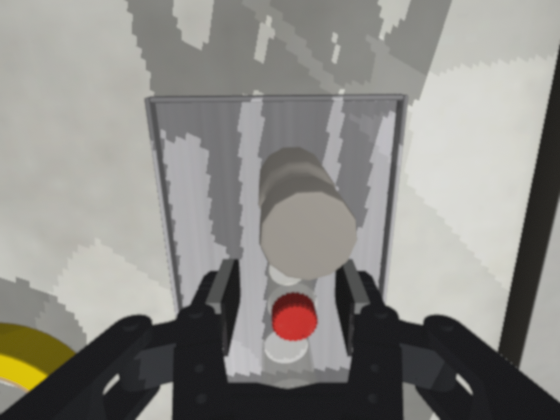

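drive_tool(
  deltas=[
    [[0, 0, 0.02], 0],
    [[0, 0, 0.04], 0],
    [[0, 0, 0.04], 0],
    [[0, 0, 0.04], 0],
  ],
)

```text
time_s: 24.95
eef_pos: [0.5134, 0.0445, 0.1465]
eef_rot: [0.031, 0.527, 0.849, 0.014]
wrist_force: [0.4, 0.5, 0.4]
opening: 0.504
```

```bash
python3 st.py
python3 - <<'E'
from h import *
c=shot('wrist','w26.png')
E
```

```text
24.95 [0.5134 0.0445 0.1465] jaw 26.34 F [0.4 0.5 0.4] op 0.504 q [-0.14  0.1   1.89 -0.    1.09 -0.6 ] dq 0.893
zaxis [ 0.0674 -0.01   -0.9977]
```

drive_tool(
  deltas=[
    [[0.009, -0.02, 0], 0],
    [[0.009, -0.02, 0], 0],
    [[0.009, -0.02, 0], 0],
    [[0.009, -0.02, 0], 0],
    [[0.009, -0.02, 0], 0],
  ],
)

```text
time_s: 25.5
eef_pos: [0.5663, -0.0569, 0.1589]
eef_rot: [0.041, 0.524, 0.85, 0.018]
wrist_force: [0.5, -0.5, -0.2]
opening: 0.502
```

```bash
python3 st.py
```

```text
25.5 [ 0.5663 -0.0569  0.1589] jaw 26.66 F [ 0.5 -0.5 -0.2] op 0.502 q [-0.32  0.18  1.76  0.02  1.11 -0.79] dq 0.339
zaxis [ 0.0887 -0.0126 -0.996 ]
```

View pics/w26.png

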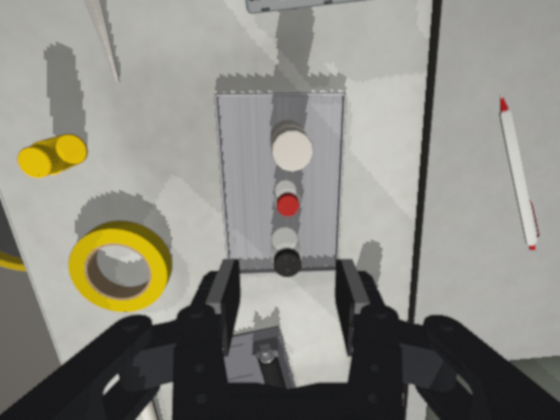

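drive_tool(
  deltas=[
    [[0.002, -0.005, 0], -0.147],
    [[0.002, -0.005, 0], -0.147],
    [[0.002, -0.005, 0], -0.147],
    [[0.002, -0.005, 0], -0.147],
    [[0.002, -0.005, 0], -0.147],
    [[0.002, -0.005, 0], -0.147],
    [[0.002, -0.005, 0], -0.147],
    [[0.002, -0.005, 0], -0.147],
    [[0.002, -0.005, 0], -0.147],
    [[0.002, -0.005, 0], -0.147],
  ],
)

```text
time_s: 26.5
eef_pos: [0.587, -0.1119, 0.1556]
eef_rot: [0.042, 0.964, 0.263, -0.016]
wrist_force: [0.0, -0.2, -0.5]
opening: 0.499
```

```bash
python3 st.py
```

```text
26.5 [ 0.587  -0.1119  0.1556] jaw 120.55 F [ 0.  -0.2 -0.5] op 0.499 q [-0.34  0.3   1.62 -0.09  1.2   0.73] dq 1.447
zaxis [-0.0081 -0.0896 -0.9959]
```

drive_tool(
  deltas=[
    [[0.002, -0.005, 0], -0.147],
    [[0.002, -0.005, 0], -0.147],
    [[0.002, -0.005, 0], -0.147],
    [[0.002, -0.005, 0], -0.147],
    [[0.002, -0.005, 0], -0.147],
    [[0.002, -0.005, 0], -0.147],
    [[0.002, -0.005, 0], -0.147],
    [[0.002, -0.005, 0], -0.147],
    [[0.002, -0.005, 0], -0.147],
    [[0.002, -0.005, 0], -0.147],
  ],
)

```text
time_s: 27.5
eef_pos: [0.6073, -0.1629, 0.151]
eef_rot: [0.019, 0.884, -0.464, -0.042]
wrist_force: [-0.2, 0.1, 0.2]
opening: 0.498
```

drive_tool(
  deltas=[
    [[0, 0, 0], 0],
    [[0, 0, 0], 0],
  ],
)

```text
time_s: 27.7
eef_pos: [0.6072, -0.1637, 0.1501]
eef_rot: [0.02, 0.885, -0.464, -0.042]
wrist_force: [-0.3, -1.1, 0.1]
opening: 0.5
```

```bash
python3 st.py
python3 - <<'E'
from h import *
c=shot('wrist','w27.png')
E
```

```text
27.7 [ 0.6072 -0.1637  0.1501] jaw 34.65 F [-0.3 -1.1  0.1] op 0.5 q [-0.43  0.44  1.45 -0.04  1.34  2.11] dq 0.008
zaxis [-0.0924  0.0044 -0.9957]
```

View pics/w27.png

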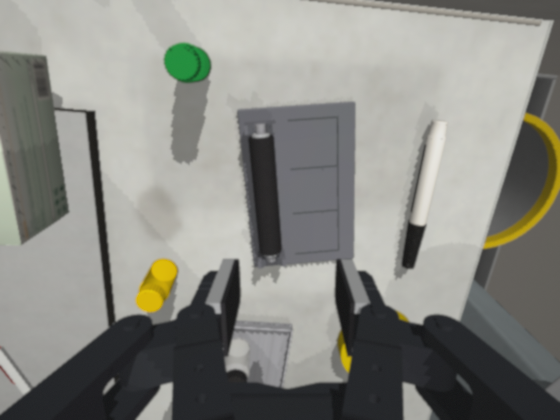

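drive_tool(
  deltas=[
    [[0, 0, -0.008], 0.035],
    [[0, 0, -0.008], 0.035],
    [[0, 0, -0.008], 0],
    [[0, 0, -0.008], 0],
    [[0, 0, -0.008], 0],
    [[0, 0, -0.008], 0],
    [[0, 0, -0.008], 0],
    [[0, 0, -0.008], 0],
  ],
)

```text
time_s: 28.55
eef_pos: [0.6076, -0.1619, 0.0834]
eef_rot: [0.021, 0.903, -0.427, -0.04]
wrist_force: [-1.3, -0.4, 0.1]
opening: 0.496
```

```bash
python3 st.py
```

```text
28.55 [ 0.6076 -0.1619  0.0834] jaw 39.44 F [-1.3 -0.4  0.1] op 0.496 q [-0.43  0.51  1.49 -0.04  1.22  2.04] dq 0.146
zaxis [-0.0902 -0.004  -0.9959]
```

drive_tool(
  deltas=[
    [[0, 0, 0], 0],
    [[0, 0, 0], 0],
  ],
)

```text
time_s: 28.75
eef_pos: [0.6067, -0.1616, 0.0814]
eef_rot: [0.021, 0.903, -0.427, -0.041]
wrist_force: [-0.3, 0.3, -0.6]
opening: 0.5
```

```bash
python3 st.py
```

```text
28.75 [ 0.6067 -0.1616  0.0814] jaw 39.43 F [-0.3  0.3 -0.6] op 0.5 q [-0.43  0.52  1.49 -0.04  1.22  2.04] dq 0.01
zaxis [-0.0928 -0.0028 -0.9957]
```

drive_tool(
  deltas=[
    [[0, 0, 0.05], 0],
    [[0, 0, 0.03], 0],
  ],
)

```text
time_s: 28.95
eef_pos: [0.603, -0.1601, 0.1575]
eef_rot: [0.021, 0.903, -0.427, -0.047]
wrist_force: [1.4, -0.8, 1.1]
opening: 0.499
```

```bash
python3 st.py
```

```text
28.95 [ 0.603  -0.1601  0.1575] jaw 39.43 F [ 1.4 -0.8  1.1] op 0.499 q [-0.43  0.43  1.45 -0.04  1.36  2.04] dq 0.51
zaxis [-0.1031  0.002  -0.9947]
```

drive_tool(
  deltas=[
    [[0, 0, 0], 0],
    [[0, 0, 0], 0],
  ],
)

```text
time_s: 29.15
eef_pos: [0.6057, -0.1613, 0.1629]
eef_rot: [0.021, 0.903, -0.427, -0.043]
wrist_force: [0.1, 0.4, -0.6]
opening: 0.5
```

```bash
python3 st.py
```

```text
29.15 [ 0.6057 -0.1613  0.1629] jaw 39.42 F [ 0.1  0.4 -0.6] op 0.5 q [-0.43  0.42  1.45 -0.04  1.36  2.04] dq 0.021
zaxis [-0.0949 -0.0018 -0.9955]
```

```bash
cat > rol.py <<'E'
from h import *
import sys
def roller(f,z=.016,roi=None):
    c=shot('wrist',f);g=c['frame'].max(2)
    m=(g<50).astype(np.uint8);
    x0,y0,x1,y1=roi;k=np.zeros_like(m);k[y0:y1,x0:x1]=1;m*=k
    n,l,s,ce=cv2.connectedComponentsWithStats(m);i=1+np.argmax(s[1:,4])
    pts=np.argwhere(l==i)[:,::-1].astype(np.float32);r=cv2.minAreaRect(pts);b=cv2.boxPoints(r)
    print('rect',r)
    e=sorted([(np.linalg.norm(b[j]-b[(j+1)%4]),j) for j in range(4)])[:2]
    P=[ray(c,*((b[j]+b[(j+1)%4])/2),z) for _,j in e]
    d=P[0]-P[1];mid=(P[0]+P[1])/2;o=get_obs();p=np.array(o['eef_pos']);zx=rot(o['eef_rot'])[:,2]
    ax=p+zx*(z-p[2])/zx[2]
    yaw=np.degrees(np.arctan2(-d[0],d[1]));yaw=(yaw+90)%180-90
    print('mid',mid[:2].round(4),'len',np.linalg.norm(d).round(4),'yaw',yaw,'from tcp',(mid-p)[:2].round(4),'from axis',(mid-ax)[:2].round(4))
    return c
E
python3 -c "
from rol import *
roller('w28.png',.016,(200,90,330,270))"; python3 st.py
```

```text
rect ((264.0, 186.0), (114.0, 22.0), 90.0)
mid [ 0.6071 -0.1506] len 0.1017 yaw 38.186897810341236 from tcp [0.0013 0.0108] from axis [0.0153 0.0111]
29.2 [ 0.6058 -0.1614  0.1629] jaw 39.42 F [ 1.  -0.   0.9] op 0.497 q [-0.43  0.42  1.45 -0.04  1.36  2.04] dq 0.015
zaxis [-0.0947 -0.0019 -0.9955]
```

View pics/w28.png

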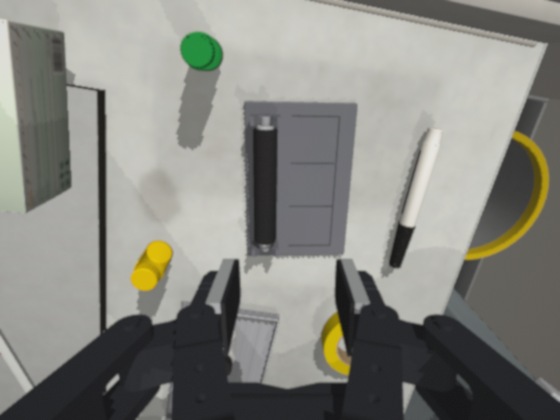

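drive_tool(
  deltas=[
    [[0.0006, 0.0108, -0.02], -0.02],
    [[0, 0, -0.03], 0],
    [[0, 0, -0.03], 0],
    [[0, 0, -0.03], 0],
    [[0, 0, 0], 0],
  ],
  gripper=0.55,
)

```text
time_s: 29.7
eef_pos: [0.6035, -0.1491, 0.045]
eef_rot: [0.021, 0.898, -0.436, -0.045]
wrist_force: [-0.7, 0.5, -0.5]
opening: 0.55
```

```bash
python3 -c "
from rol import *
roller('w29.png',.016,(245,60,330,300))"; python3 st.py
```

```text
rect ((278.0, 220.5), (157.0, 38.0), 90.0)
mid [ 0.6114 -0.1561] len 0.0891 yaw 37.80418420573042 from tcp [ 0.0065 -0.0065] from axis [ 0.0095 -0.0066]
29.75 [ 0.6049 -0.1496  0.0472] jaw 38.21 F [0.1 0.9 0.2] op 0.552 q [-0.41  0.56  1.51 -0.04  1.16  2.08] dq 0.053
zaxis [-9.600e-02  7.000e-04 -9.954e-01]
```

View pics/w29.png

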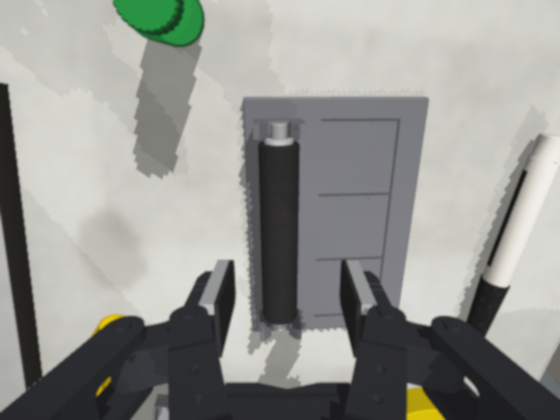

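```bash
python3 rel.py 279.5 143 .018 279.5 323 .018; python3 st.py
```

```text
world [ 0.6392 -0.192 ] off from axis [ 0.0355 -0.0416] off from tcp [ 0.0326 -0.0416] jaw -0.0022 perp 0.0546
world [ 0.5744 -0.1087] off from axis [-0.0293  0.0417] off from tcp [-0.0322  0.0417] jaw -0.0028 perp -0.0509
29.8 [ 0.6067 -0.1504  0.0496] jaw 38.21 F [ 0.6  0.2 -0.2] op 0.552 q [-0.41  0.55  1.51 -0.04  1.16  2.08] dq 0.045
zaxis [-0.0922 -0.001  -0.9957]
```

drive_tool(
  deltas=[
    [[0, 0, -0.015], 0],
    [[0, 0, -0.015], 0],
    [[0, 0, 0], 0],
    [[0, 0, 0], 0],
  ],
)

```text
time_s: 30.2
eef_pos: [0.61, -0.1519, 0.0218]
eef_rot: [0.02, 0.899, -0.436, -0.037]
wrist_force: [0.4, -0.2, -0.9]
opening: 0.551
```

```bash
python3 st.py
python3 - <<'E'
from h import *
c=shot('wrist','w30.png')
E
```

```text
30.2 [ 0.61   -0.1519  0.0218] jaw 38.2 F [ 0.4 -0.2 -0.9] op 0.551 q [-0.41  0.6   1.51 -0.04  1.11  2.08] dq 0.012
zaxis [-0.0851 -0.0041 -0.9964]
```

View pics/w30.png

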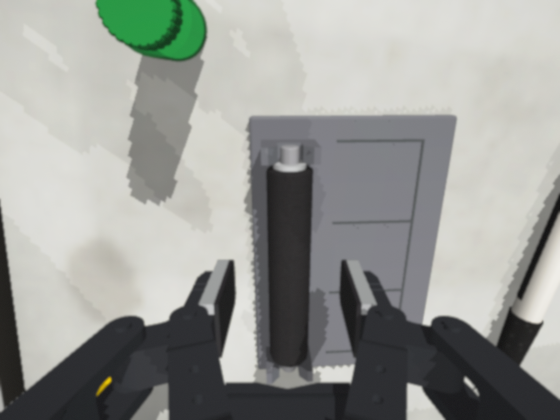

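drive_tool(
  deltas=[
    [[-0.002, 0.0015, -0.007], 0],
    [[0, 0, -0.005], 0],
    [[0, 0, 0], 0],
    [[0, 0, 0], 0],
  ],
)

```text
time_s: 30.65
eef_pos: [0.6084, -0.1504, 0.0101]
eef_rot: [0.02, 0.899, -0.436, -0.036]
wrist_force: [0.4, -0.4, 0.0]
opening: 0.549
```

```bash
python3 st.py
python3 - <<'E'
from h import *
c=shot('wrist','w31.png')
E
```

```text
30.65 [ 0.6084 -0.1504  0.0101] jaw 38.2 F [ 0.4 -0.4  0. ] op 0.549 q [-0.41  0.61  1.52 -0.04  1.09  2.08] dq 0.003
zaxis [-0.0834 -0.0049 -0.9965]
```

View pics/w31.png

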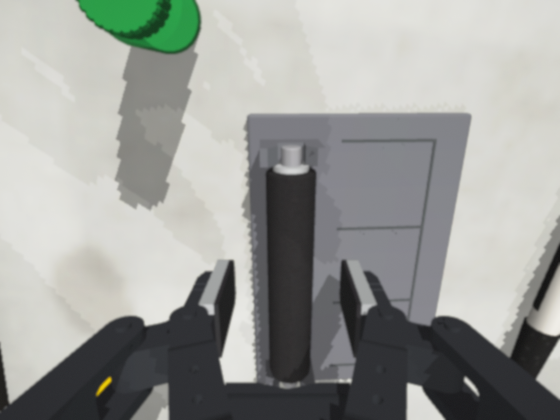

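drive_tool(
  deltas=[
    [[0, 0, -0.0015], 0],
    [[0, 0, 0], 0],
    [[0, 0, 0], 0],
    [[0, 0, 0], 0],
    [[0, 0, 0], 0],
    [[0, 0, 0], 0],
    [[0, 0, 0], 0],
  ],
  gripper=0.0,
)

```text
time_s: 31.4
eef_pos: [0.6085, -0.1507, 0.009]
eef_rot: [0.02, 0.899, -0.436, -0.036]
wrist_force: [-0.0, -0.1, 0.1]
opening: 0.207
```

```bash
python3 st.py; python3 rel.py 291 173 .018 289 378 .018
python3 - <<'E'
from h import *
c=shot('wrist','w32.png')
E
```

```text
31.4 [ 0.6085 -0.1507  0.009 ] jaw 38.19 F [-0.  -0.1  0.1] op 0.207 q [-0.41  0.61  1.52 -0.04  1.09  2.08] dq 0.002
zaxis [-0.0831 -0.0051 -0.9965]
world [ 0.6383 -0.191 ] off from axis [ 0.029  -0.0404] off from tcp [ 0.0297 -0.0403] jaw 0.0022 perp 0.0497
world [ 0.5755 -0.1105] off from axis [-0.0338  0.0401] off from tcp [-0.0331  0.0401] jaw 0.0018 perp -0.0524
```

View pics/w32.png

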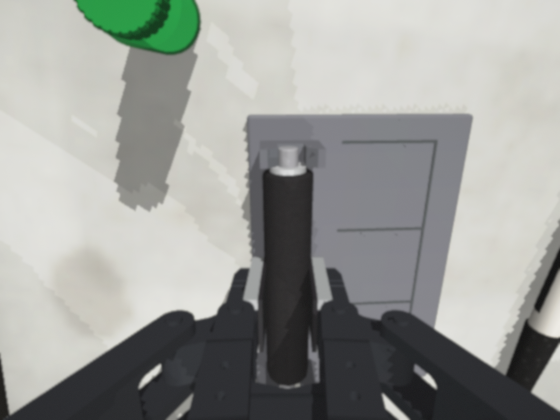

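drive_tool(
  deltas=[
    [[0, 0, 0.005], 0],
    [[0, 0, 0.015], 0],
    [[0, 0, 0.03], 0],
    [[0, 0, 0.04], 0],
    [[0, 0, 0.03], 0],
    [[0, 0, 0], 0],
  ],
)

```text
time_s: 32.1
eef_pos: [0.6068, -0.1497, 0.1355]
eef_rot: [0.02, 0.899, -0.436, -0.037]
wrist_force: [0.9, -0.2, -1.5]
opening: 0.206
```

```bash
python3 st.py
python3 - <<'E'
from h import *
c=shot('wrist','w33.png')
E
```

```text
32.1 [ 0.6068 -0.1497  0.1355] jaw 38.2 F [ 0.9 -0.2 -1.5] op 0.206 q [-0.41  0.44  1.48 -0.04  1.3   2.07] dq 0.032
zaxis [-0.085  -0.004  -0.9964]
```

View pics/w33.png

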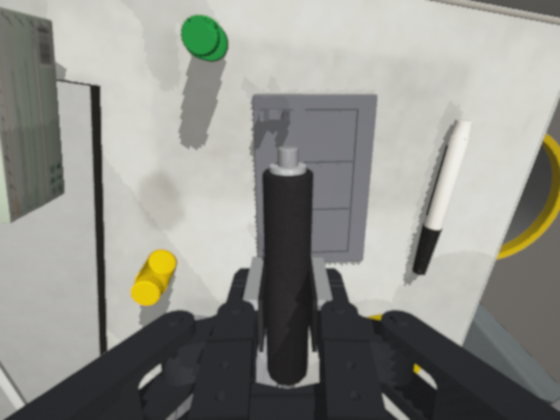

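drive_tool(
  deltas=[
    [[-0.018, 0.036, 0], -0.01],
    [[-0.018, 0.036, 0], -0.01],
    [[-0.018, 0.036, 0], -0.01],
    [[-0.018, 0.036, 0], -0.01],
    [[-0.018, 0.036, 0], -0.01],
    [[-0.018, 0.036, 0], -0.01],
    [[-0.018, 0.036, 0], -0.01],
    [[-0.018, 0.036, 0], -0.01],
    [[-0.01, 0.025, 0], -0.01],
    [[-0.005, 0.01, 0], -0.01],
  ],
)

```text
time_s: 33.15
eef_pos: [0.4299, 0.1822, 0.1217]
eef_rot: [0.022, 0.873, -0.485, -0.048]
wrist_force: [0.4, -0.3, -2.3]
opening: 0.206
```

drive_tool(
  deltas=[
    [[0, 0, 0], 0],
    [[0, 0, 0], 0],
  ],
)

```text
time_s: 33.35
eef_pos: [0.4272, 0.1833, 0.1198]
eef_rot: [0.023, 0.874, -0.483, -0.049]
wrist_force: [-0.5, -0.1, -1.8]
opening: 0.207
```

```bash
python3 st.py
python3 - <<'E'
from h import *
c=shot('wrist','w34.png')
E
```

```text
33.35 [0.4272 0.1833 0.1198] jaw 32.1 F [-0.5 -0.1 -1.8] op 0.207 q [0.13 0.14 1.9  0.02 1.21 2.71] dq 0.012
zaxis [-0.1087  0.0069 -0.9941]
```

View pics/w34.png

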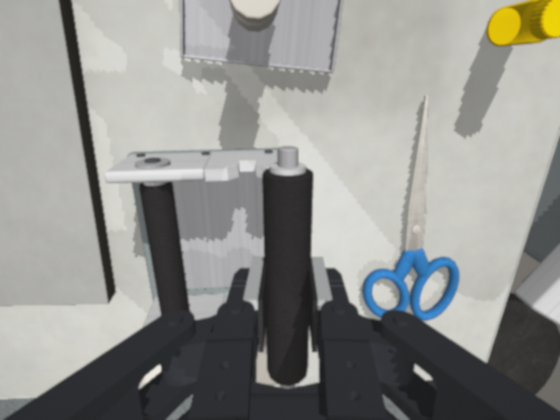

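drive_tool(
  deltas=[
    [[-0.001, 0.017, 0], 0.004],
    [[0, 0.015, 0], 0.003],
    [[0, 0, 0], 0],
    [[0, 0, 0], 0],
  ],
)

```text
time_s: 33.8
eef_pos: [0.4278, 0.2131, 0.1188]
eef_rot: [0.024, 0.874, -0.482, -0.049]
wrist_force: [-0.5, -0.5, -2.3]
opening: 0.207
```

```bash
python3 st.py
python3 - <<'E'
from h import *
c=shot('wrist','w35.png');cv2.imwrite('pics/w35z.png',cv2.resize(c['frame'][130:330,120:340,::-1],None,fx=3.5,fy=3,interpolation=2))
c=shot('scene','s35.png');cv2.imwrite('pics/s35z.png',cv2.resize(c['frame'][100:220,110:240,::-1],None,fx=6,fy=5,interpolation=2))
E
```

```text
33.8 [0.4278 0.2131 0.1188] jaw 32.25 F [-0.5 -0.5 -2.3] op 0.207 q [0.19 0.17 1.87 0.03 1.21 2.76] dq 0.009
zaxis [-0.1098  0.0053 -0.9939]
```

View pics/w35z.png

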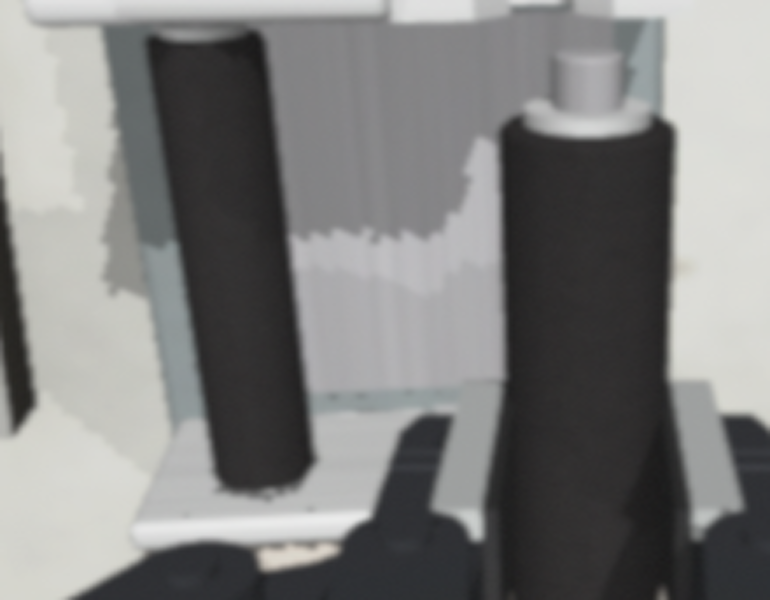

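View pics/s35z.png

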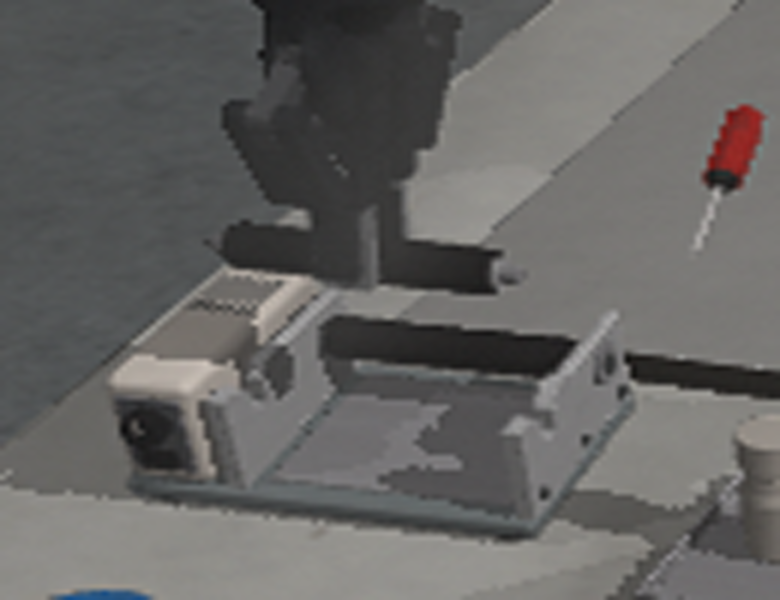

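Run:
```python
from h import *
c=shot('wrist','w36.png');cv2.imwrite('pics/w36z.png',cv2.resize(c['frame'][100:180,120:340,::-1],None,fx=3.5,fy=7,interpolation=2))
import pickle;pickle.dump((c,get_obs()),open('w36.pkl','wb'))
```

```text
(no output)
```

View pics/w36z.png

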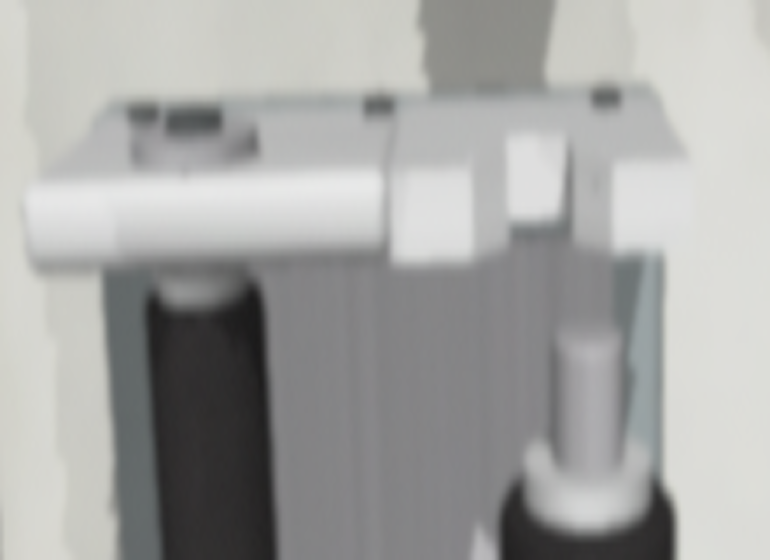

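```bash
cat > slot.py <<'E'
from h import *
import pickle
c,o=pickle.load(open('w36.pkl','rb'))
p=np.array(o['eef_pos']);print(p)
P=lambda X,Y,z:ray(c,120+X/3.5-.5,100+Y/7-.5,z)
s=P(542,212,.06);f=P(537,178,.042);print('slot',s,f)
zr=p[2]+.007
j=np.radians(32.25);e=np.array([-np.sin(j),np.cos(j)]);jd=np.array([np.cos(j),np.sin(j)])
t=P(589,330,zr-.001+.004)[:2]; b=P(588,505,zr-.001)[:2]   # tip top edge, sleeve end
print('tip',t,'sleeve end',b)
for n,q,l in(('tip',t,.059),('sleeve',b,.05)): print(n,'mid est',q+e*l,'from tcp',q+e*l-p[:2],'jaw,perp',(q+e*l-p[:2])@jd,(q+e*l-p[:2])@e)
print('slot rel tcp jaw/perp',(s[:2]-p[:2])@jd,(s[:2]-p[:2])@e,(f[:2]-p[:2])@jd,(f[:2]-p[:2])@e)
E
python3 slot.py
```

```text
[0.42772452 0.21304694 0.11887683]
slot [0.45864146 0.1661726  0.06      ] [0.45854192 0.166041   0.042     ]
tip [0.46022121 0.16161987] sleeve end [0.4543396  0.17039898]
tip mid est [0.42873796 0.21151781] from tcp [ 0.00101343 -0.00152913] jaw,perp 4.112162333281094e-05 -0.001834011799089935
sleeve mid est [0.42765887 0.21268537] from tcp [-6.56504258e-05 -3.61573804e-04] jaw,perp -0.00024846342214312545 -0.00027076100570005854
slot rel tcp jaw/perp 0.001134479020565703 -0.05614066373219717 0.0009800750001448752 -0.056198840762116904
```

drive_tool(
  deltas=[
    [[-0.0004, 0.0024, -0.015], 0.006],
    [[0, 0, -0.02], 0],
    [[0, 0, -0.01], 0],
    [[0, 0, 0], 0],
    [[0, 0, 0], 0],
  ],
)

```text
time_s: 34.45
eef_pos: [0.4287, 0.214, 0.0738]
eef_rot: [0.024, 0.875, -0.481, -0.048]
wrist_force: [-0.5, 1.1, -1.3]
opening: 0.212
```

```bash
python3 st.py
python3 - <<'E'
from h import *
c=shot('wrist','w37.png');cv2.imwrite('pics/w37z.png',cv2.resize(c['frame'][100:220,120:340,::-1],None,fx=3.5,fy=5,interpolation=2))
import pickle;pickle.dump((c,get_obs()),open('w37.pkl','wb'))
E
```

```text
34.45 [0.4287 0.214  0.0738] jaw 32.45 F [-0.5  1.1 -1.3] op 0.212 q [0.2  0.25 1.89 0.03 1.11 2.76] dq 0.007
zaxis [-0.1074  0.0051 -0.9942]
```

View pics/w37z.png

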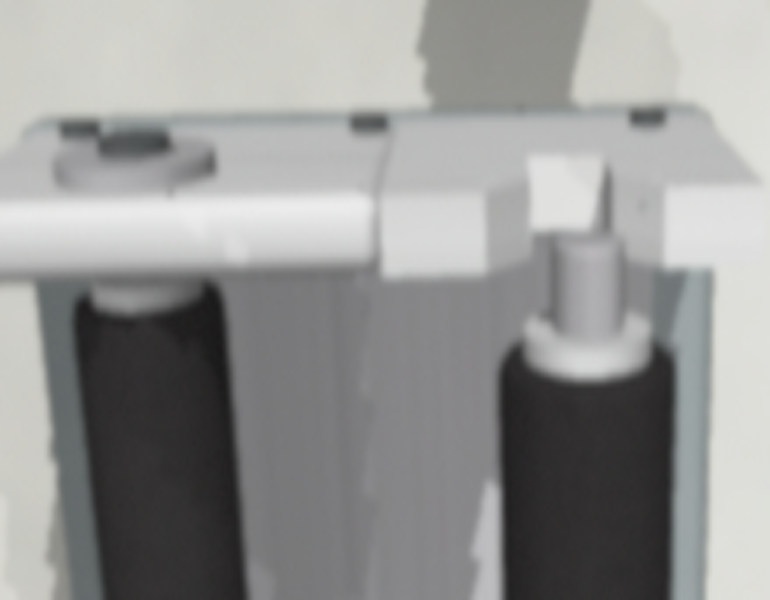

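Run:
```python
from h import *
import pickle
c,o=pickle.load(open('w37.pkl','rb'))
p=np.array(o['eef_pos']);print(p)
P=lambda X,Y,z:ray(c,120+X/3.5-.5,100+Y/5-.5,z)
j=np.radians(32.45);e=np.array([-np.sin(j),np.cos(j)]);jd=np.array([np.cos(j),np.sin(j)])
s=P(576,230,.06)[:2];f=P(565,195,.042)[:2]
zr=p[2]+.006
for n,q in(('slot',s),('floor',f),('tip',P(588,240,zr+.003)[:2]),('sleeve end',P(588,365,zr)[:2])): print(n,q,'jaw',(q-p[:2])@jd,'perp',(q-p[:2])@e)
```

```text
[0.42879623 0.21398956 0.07391091]
slot [0.4585829 0.1660396] jaw -0.0005924205853203259 perp -0.056445492483752024
floor [0.45853407 0.16625781] jaw -0.0005165393700642877 perp -0.05623514880889961
tip [0.46112418 0.16309696] jaw -2.6844853642320828e-05 perp -0.06029222248131234
sleeve end [0.45530344 0.17169224] jaw -0.0003268199974140376 perp -0.049915814396978266
```

drive_tool(
  deltas=[
    [[-0.001, 0.0012, -0.01], 0],
    [[0, 0, -0.01], 0],
    [[0, 0, 0], 0],
    [[0, 0, 0], 0],
  ],
)

```text
time_s: 34.9
eef_pos: [0.4289, 0.2155, 0.0537]
eef_rot: [0.023, 0.875, -0.481, -0.047]
wrist_force: [-0.4, 0.5, -1.6]
opening: 0.208
```

```bash
python3 st.py
python3 - <<'E'
from h import *
c=shot('wrist','w38.png');cv2.imwrite('pics/w38z.png',cv2.resize(c['frame'][100:220,120:340,::-1],None,fx=3.5,fy=5,interpolation=2))
E
```

```text
34.9 [0.4289 0.2155 0.0537] jaw 32.46 F [-0.4  0.5 -1.6] op 0.208 q [0.2  0.28 1.9  0.03 1.07 2.76] dq 0.013
zaxis [-0.1043  0.0057 -0.9945]
```

View pics/w38z.png

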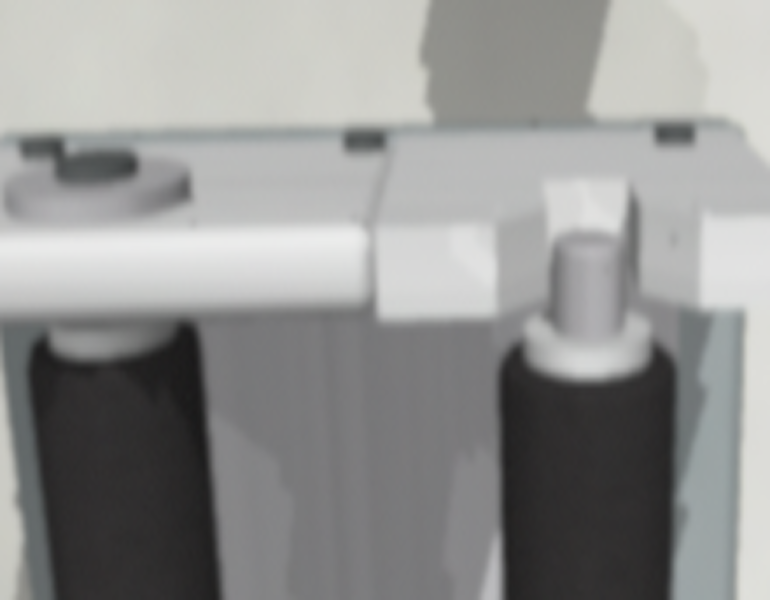

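drive_tool(
  deltas=[
    [[-0.001, -0.0005, -0.005], 0],
    [[0, 0, -0.004], 0],
    [[0, 0, 0], 0],
  ],
)

```text
time_s: 35.25
eef_pos: [0.428, 0.215, 0.0443]
eef_rot: [0.022, 0.875, -0.481, -0.047]
wrist_force: [-0.3, 1.2, -1.9]
opening: 0.205
```

```bash
python3 st.py
python3 - <<'E'
from h import *
c=shot('wrist','w39.png');cv2.imwrite('pics/w39z.png',cv2.resize(c['frame'][100:220,120:340,::-1],None,fx=3.5,fy=5,interpolation=2))
c=shot('scene','s39.png');cv2.imwrite('pics/s39z.png',cv2.resize(c['frame'][120:220,120:230,::-1],None,fx=7,fy=6,interpolation=2))
E
```

```text
35.25 [0.428  0.215  0.0443] jaw 32.46 F [-0.3  1.2 -1.9] op 0.205 q [0.2  0.3  1.9  0.03 1.04 2.76] dq 0.002
zaxis [-0.1037  0.0058 -0.9946]
```

View pics/w39z.png

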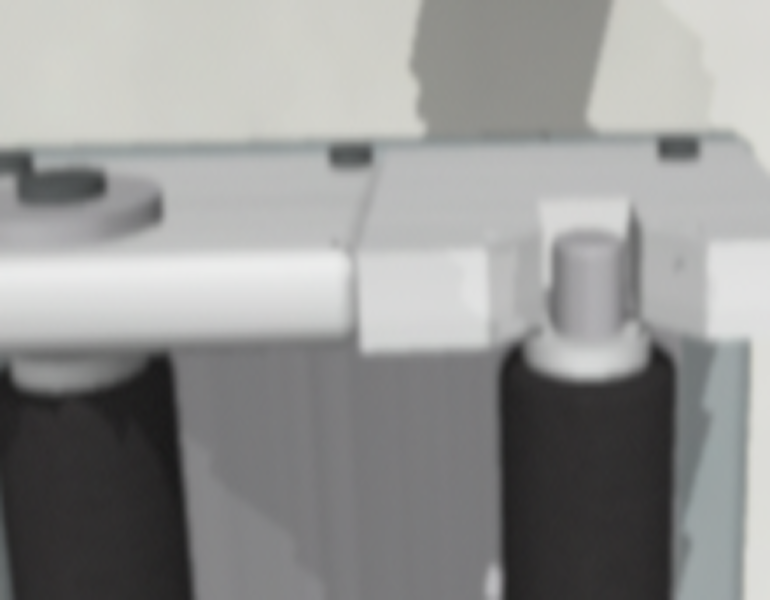

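View pics/s39z.png

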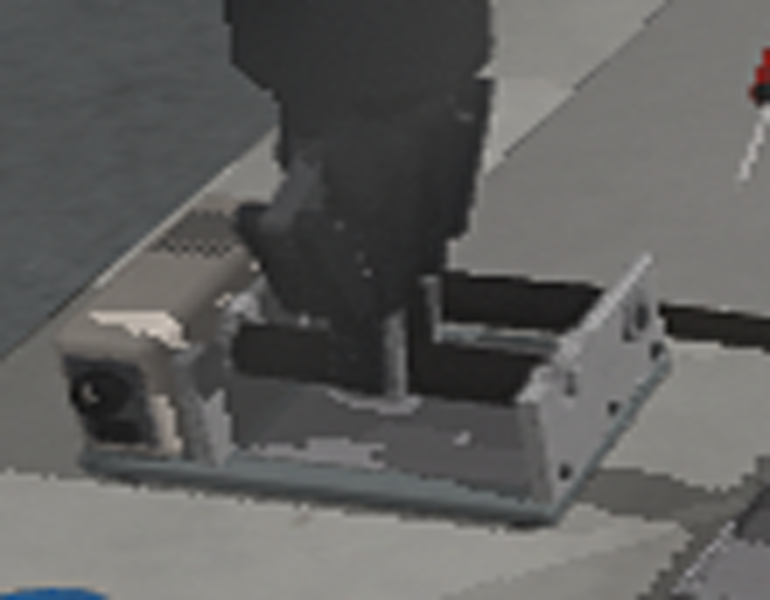

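drive_tool(
  deltas=[
    [[0, 0, -0.004], 0],
    [[0, 0, 0], 0],
  ],
)

```text
time_s: 35.55
eef_pos: [0.4283, 0.2151, 0.0406]
eef_rot: [0.022, 0.875, -0.481, -0.047]
wrist_force: [0.3, 0.1, -1.8]
opening: 0.208
```

drive_tool(
  deltas=[
    [[0, 0, -0.002], 0],
    [[0, 0, 0], 0],
  ],
)

```text
time_s: 35.75
eef_pos: [0.4286, 0.2152, 0.039]
eef_rot: [0.022, 0.875, -0.481, -0.046]
wrist_force: [-0.7, 0.3, 1.2]
opening: 0.205
```

```bash
python3 st.py
python3 - <<'E'
from h import *
c=shot('scene','s40.png');cv2.imwrite('pics/s40z.png',cv2.resize(c['frame'][140:220,120:230,::-1],None,fx=7,fy=7,interpolation=2))
E
```

```text
35.75 [0.4286 0.2152 0.039 ] jaw 32.48 F [-0.7  0.3  1.2] op 0.205 q [0.2  0.31 1.9  0.03 1.03 2.76] dq 0.003
zaxis [-0.1027  0.0059 -0.9947]
```

View pics/s40z.png

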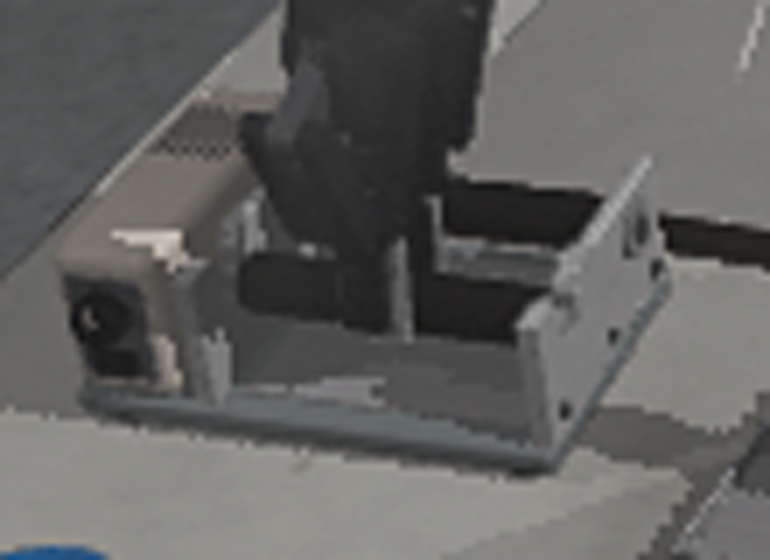

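drive_tool(
  deltas=[
    [[0, 0, -0.001], 0],
    [[0, 0, 0], 0],
  ],
)

```text
time_s: 36.0
eef_pos: [0.4287, 0.2152, 0.039]
eef_rot: [0.022, 0.876, -0.48, -0.047]
wrist_force: [-2.0, -0.3, 0.5]
opening: 0.207
```

drive_tool(
  deltas=[
    [[0, 0, 0], 0],
    [[0, 0, 0], 0],
    [[0, 0, 0], 0],
    [[0, 0, 0], 0],
  ],
  gripper=0.3,
)

```text
time_s: 36.4
eef_pos: [0.4295, 0.2154, 0.039]
eef_rot: [0.022, 0.875, -0.481, -0.046]
wrist_force: [-0.1, -0.7, -0.6]
opening: 0.3
```

drive_tool(
  deltas=[
    [[0, 0, 0], 0],
    [[0, 0, 0], 0],
    [[0, 0, 0], 0],
  ],
  gripper=0.42,
)

```text
time_s: 36.7
eef_pos: [0.4296, 0.2154, 0.0389]
eef_rot: [0.022, 0.875, -0.481, -0.046]
wrist_force: [-0.3, 0.8, -0.3]
opening: 0.416
```

```bash
python3 st.py
python3 - <<'E'
from h import *
c=shot('wrist','w41.png')
E
```

```text
36.7 [0.4296 0.2154 0.0389] jaw 32.47 F [-0.3  0.8 -0.3] op 0.416 q [0.2  0.31 1.9  0.03 1.03 2.76] dq 0.003
zaxis [-0.101   0.0063 -0.9949]
```

View pics/w41.png

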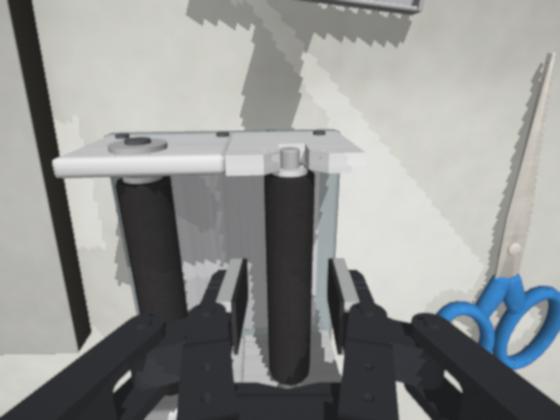

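drive_tool(
  deltas=[
    [[0, 0, 0.015], 0],
    [[0, 0, 0.02], 0],
    [[0, 0, 0.03], 0],
    [[0, 0, 0.03], 0],
    [[0, 0, 0.03], 0],
    [[0, 0, 0], 0],
  ],
)

```text
time_s: 37.35
eef_pos: [0.4273, 0.2148, 0.1671]
eef_rot: [0.023, 0.875, -0.481, -0.047]
wrist_force: [-0.4, 0.3, 0.6]
opening: 0.42
```

```bash
python3 st.py
python3 - <<'E'
from h import *
c=shot('wrist','w42.png');cv2.imwrite('pics/w42z.png',cv2.resize(c['frame'][100:340,120:400,::-1],None,fx=2.8,fy=2.5,interpolation=2))
c=shot('scene','s42.png');cv2.imwrite('pics/s42z.png',cv2.resize(c['frame'][140:220,120:230,::-1],None,fx=7,fy=7,interpolation=2))
E
```

```text
37.35 [0.4273 0.2148 0.1671] jaw 32.46 F [-0.4  0.3  0.6] op 0.42 q [0.2  0.1  1.84 0.03 1.3  2.77] dq 0.051
zaxis [-0.1052  0.0054 -0.9944]
```

View pics/w42z.png

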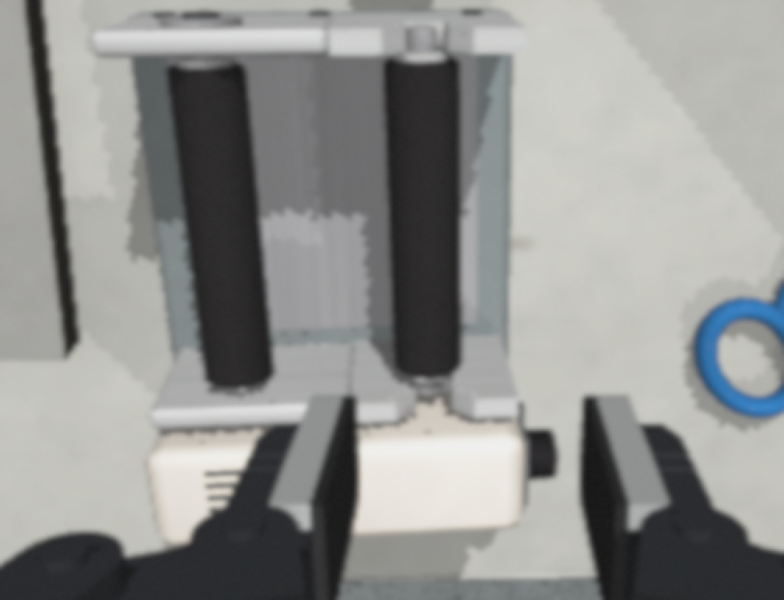

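View pics/s42z.png

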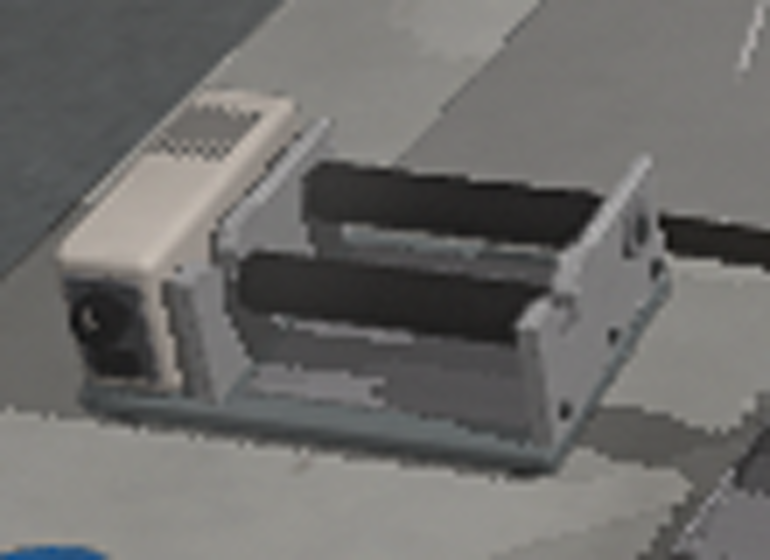

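Run:
```python
from h import *
c=camera('scene');im=c['frame'][:,:,::-1].copy()
j=np.radians(32.6);e=np.array([-np.sin(j),np.cos(j),0]);m=np.array([.4275,.2145,.046])
big=cv2.resize(im[140:220,120:230],None,fx=7,fy=7,interpolation=2)
for s in(-.05,.05):
  for dz in(-.01,.01):
    u,v=proj(c,m+e*s+[0,0,dz]);cv2.circle(big,(int((u+.5-120)*7),int((v+.5-140)*7)),4,(0,0,255),-1)
cv2.imwrite('pics/s43.png',big)
c=camera('wrist');im=c['frame'][:,:,::-1].copy();big=cv2.resize(im[100:340,120:400],None,fx=2.8,fy=2.5,interpolation=2)
jd=np.array([np.cos(j),np.sin(j),0])
for s in(-.05,.05,-.059,.059):
  for d in(-.01,.01):
    u,v=proj(c,m+e*s+jd*d);cv2.circle(big,(int((u+.5-120)*2.8),int((v+.5-100)*2.5)),3,(0,0,255),-1)
cv2.imwrite('pics/w43.png',big)
```

```text
(no output)
```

View pics/s43.png

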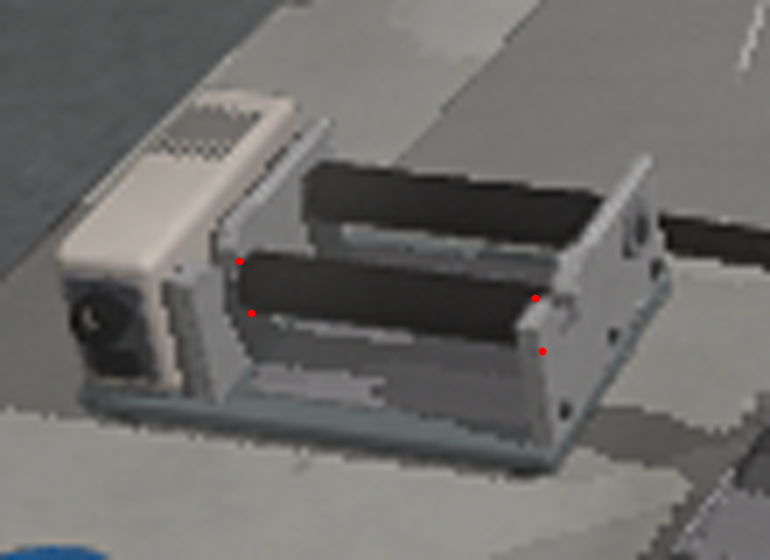

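View pics/w43.png

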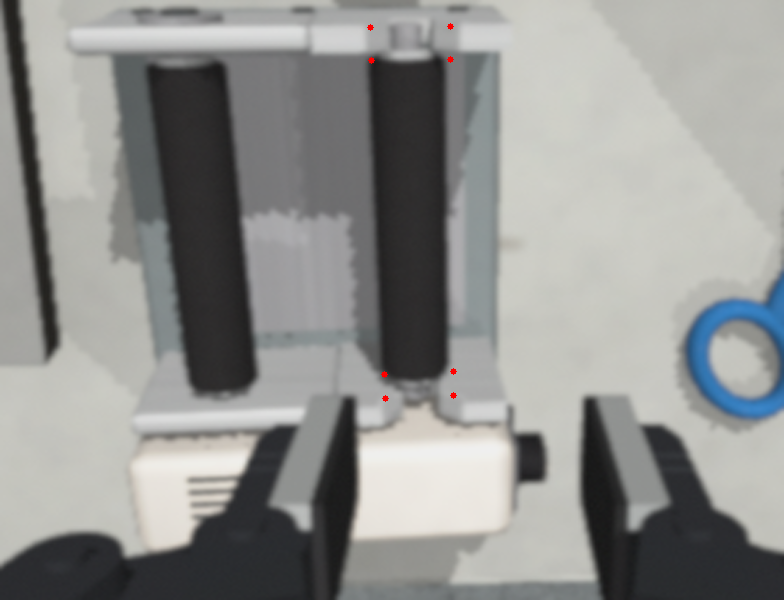

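drive_tool(
  deltas=[
    [[0.02, -0.035, 0], 0],
    [[0.02, -0.035, 0], 0],
    [[0.02, -0.035, 0], 0],
    [[0.02, -0.035, 0], 0],
    [[0, 0, 0], 0],
    [[0, 0, 0], 0],
  ],
)

```text
time_s: 38.15
eef_pos: [0.4997, 0.0696, 0.1526]
eef_rot: [0.03, 0.875, -0.479, -0.059]
wrist_force: [-0.3, 0.5, -0.8]
opening: 0.417
```

```bash
python3 st.py
```

```text
38.15 [0.4997 0.0696 0.1526] jaw 32.62 F [-0.3  0.5 -0.8] op 0.417 q [-0.09  0.2   1.75 -0.01  1.31  2.48] dq 0.033
zaxis [-0.1309  0.0043 -0.9914]
```

drive_tool(
  deltas=[
    [[0.04, 0, 0], 0],
    [[0.04, 0, 0], 0],
    [[0, 0, 0], 0],
    [[0, 0, 0], 0],
  ],
)

```text
time_s: 38.55
eef_pos: [0.575, 0.0734, 0.1457]
eef_rot: [0.032, 0.875, -0.478, -0.065]
wrist_force: [-0.1, -0.0, 0.5]
opening: 0.422
```

```bash
python3 st.py
```

```text
38.55 [0.575  0.0734 0.1457] jaw 32.76 F [-0.1 -0.   0.5] op 0.422 q [-0.07  0.38  1.55 -0.01  1.36  2.5 ] dq 0.038
zaxis [-0.1453  0.0058 -0.9894]
```

drive_tool(
  deltas=[
    [[-0.04, 0, 0], 0],
    [[-0.04, 0, 0], 0],
    [[0, 0, 0], 0],
    [[0, 0, 0], 0],
  ],
)

```text
time_s: 38.95
eef_pos: [0.4855, 0.0768, 0.1411]
eef_rot: [0.034, 0.876, -0.476, -0.07]
wrist_force: [0.7, -0.7, -0.5]
opening: 0.419
```

```bash
python3 st.py
```

```text
38.95 [0.4855 0.0768 0.1411] jaw 33.0 F [ 0.7 -0.7 -0.5] op 0.419 q [-0.08  0.21  1.78 -0.01  1.31  2.49] dq 0.077
zaxis [-0.1555  0.0063 -0.9878]
```

drive_tool(
  deltas=[
    [[0.05, 0, 0], 0],
    [[-0.05, 0, 0], 0],
    [[0.05, 0, 0], 0],
    [[-0.05, 0, 0], 0],
    [[0, 0, 0], 0],
    [[0, 0, 0], 0],
  ],
)

```text
time_s: 39.55
eef_pos: [0.481, 0.0802, 0.1134]
eef_rot: [0.053, 0.873, -0.472, -0.111]
wrist_force: [1.2, 0.3, -0.1]
opening: 0.419
```

```bash
python3 st.py
```

```text
39.55 [0.481  0.0802 0.1134] jaw 33.18 F [ 1.2  0.3 -0.1] op 0.419 q [-0.07  0.3   1.74 -0.01  1.35  2.49] dq 0.028
zaxis [-0.2441  0.0125 -0.9697]
```

drive_tool(
  deltas=[
    [[0, 0, 0.02], 0.14],
    [[0, 0, 0.02], 0.14],
    [[0, 0, 0.01], 0.14],
    [[0, 0, 0], 0.14],
    [[0, 0, 0], 0.14],
    [[0, 0, 0], 0.14],
    [[0, 0, 0], 0.14],
    [[0, 0, 0], 0.14],
    [[0, 0, 0], 0.14],
    [[0, 0, 0], 0.14],
  ],
)

```text
time_s: 40.55
eef_pos: [0.501, 0.0824, 0.1847]
eef_rot: [0.107, 0.968, 0.227, -0.027]
wrist_force: [-0.3, -0.0, 0.4]
opening: 0.421
```

drive_tool(
  deltas=[
    [[0, 0, 0], 0.14],
    [[0, 0, 0], 0],
    [[0, 0, 0], 0],
  ],
)

```text
time_s: 40.85
eef_pos: [0.5055, 0.0837, 0.1911]
eef_rot: [0.11, 0.949, 0.296, -0.012]
wrist_force: [0.5, -0.1, 0.1]
opening: 0.42
```

```bash
python3 st.py
```

```text
40.85 [0.5055 0.0837 0.1911] jaw 124.63 F [ 0.5 -0.1  0.1] op 0.42 q [ 0.07  0.1   1.8  -0.23  1.22  1.11] dq 0.019
zaxis [ 0.0419 -0.2153 -0.9757]
```

drive_tool(
  deltas=[
    [[0.04, 0, 0], 0],
    [[0, 0, 0], 0],
    [[-0.04, 0, 0], 0],
    [[0, 0, 0], 0],
    [[0, 0, 0], 0],
  ],
)

```text
time_s: 41.35
eef_pos: [0.5067, 0.0837, 0.1914]
eef_rot: [0.109, 0.951, 0.288, -0.012]
wrist_force: [-0.6, -0.3, 0.2]
opening: 0.42
```

```bash
python3 st.py
```

```text
41.35 [0.5067 0.0837 0.1914] jaw 123.71 F [-0.6 -0.3  0.2] op 0.42 q [ 0.07  0.1   1.8  -0.23  1.23  1.13] dq 0.044
zaxis [ 0.0397 -0.215  -0.9758]
```

drive_tool(
  deltas=[
    [[0, 0.04, 0], 0],
    [[0, 0, 0], 0],
    [[0, -0.04, 0], 0],
    [[0, 0, 0], 0],
    [[0, 0, 0], 0],
  ],
)

```text
time_s: 41.85
eef_pos: [0.5115, 0.0841, 0.195]
eef_rot: [0.11, 0.952, 0.285, -0.008]
wrist_force: [0.7, -0.0, -0.9]
opening: 0.419
```

```bash
python3 st.py
```

```text
41.85 [0.5115 0.0841 0.195 ] jaw 123.29 F [ 0.7 -0.  -0.9] op 0.419 q [ 0.07  0.1   1.79 -0.23  1.23  1.13] dq 0.029
zaxis [ 0.0465 -0.2142 -0.9757]
```

drive_tool(
  deltas=[
    [[0.05, 0, 0], 0],
    [[-0.05, 0, 0], 0],
    [[0.05, 0, 0], 0],
    [[-0.05, 0, 0], 0],
    [[0, 0, 0], 0],
    [[0, 0, 0], 0],
  ],
)

```text
time_s: 42.45
eef_pos: [0.5057, 0.0835, 0.1581]
eef_rot: [0.098, 0.951, 0.287, -0.056]
wrist_force: [0.3, 0.2, 0.0]
opening: 0.419
```

```bash
python3 st.py
```

```text
42.45 [0.5057 0.0835 0.1581] jaw 123.62 F [0.3 0.2 0. ] op 0.419 q [ 0.07  0.2   1.76 -0.23  1.26  1.13] dq 0.028
zaxis [-0.051  -0.2193 -0.9743]
```

drive_tool(
  deltas=[
    [[-0.05, 0, 0], 0],
    [[0.05, 0, 0], 0],
    [[-0.05, 0, 0], 0],
    [[0.05, 0, 0], 0],
    [[0, 0, 0], 0],
    [[0, 0, 0], 0],
  ],
)

```text
time_s: 43.05
eef_pos: [0.4829, 0.0822, 0.1324]
eef_rot: [0.088, 0.948, 0.29, -0.097]
wrist_force: [-0.2, -0.4, 0.2]
opening: 0.419
```

```bash
python3 st.py
```

```text
43.05 [0.4829 0.0822 0.1324] jaw 124.07 F [-0.2 -0.4  0.2] op 0.419 q [ 0.07  0.25  1.77 -0.23  1.29  1.12] dq 0.097
zaxis [-0.1332 -0.2241 -0.9654]
```

drive_tool(
  deltas=[
    [[0, 0, 0.02], 0.15],
    [[0, 0, 0.02], 0.15],
    [[0, 0, 0.02], 0.15],
    [[0, 0, 0.02], 0.15],
    [[0, 0, 0], 0.15],
    [[0, 0, 0], 0.15],
    [[0, 0, 0], 0.15],
    [[0, 0, 0], 0.15],
    [[0, 0, 0], 0.15],
    [[0, 0, 0], 0.15],
  ],
)

```text
time_s: 44.05
eef_pos: [0.5059, 0.0859, 0.2483]
eef_rot: [0.145, 0.496, 0.856, 0.017]
wrist_force: [-0.7, -0.2, 0.2]
opening: 0.418
```

drive_tool(
  deltas=[
    [[0, 0, 0], 0.15],
    [[0, 0, 0], 0.15],
    [[0, 0, 0], 0.15],
    [[0, 0, 0], 0.15],
    [[0, 0, 0], 0],
    [[0, 0, 0], 0],
  ],
)

```text
time_s: 44.65
eef_pos: [0.5167, 0.0849, 0.2708]
eef_rot: [0.154, 0.222, 0.961, 0.065]
wrist_force: [0.1, 0.6, -0.5]
opening: 0.42
```

```bash
python3 st.py
```

```text
44.65 [0.5167 0.0849 0.2708] jaw 63.94 F [ 0.1  0.6 -0.5] op 0.42 q [-0.12 -0.21  1.95  0.11  1.08 -1.28] dq 0.022
zaxis [ 0.3244  0.0567 -0.9442]
```

drive_tool(
  deltas=[
    [[0.05, 0, 0], 0],
    [[-0.05, 0, 0], 0],
    [[0.05, 0, 0], 0],
    [[-0.05, 0, 0], 0],
    [[0.05, 0, 0], 0],
    [[-0.05, 0, 0], 0],
    [[0.05, 0, 0], 0],
    [[-0.05, 0, 0], 0],
    [[0, 0, 0], 0],
    [[0, 0, 0], 0],
  ],
)

```text
time_s: 45.65
eef_pos: [0.5039, 0.0918, 0.1684]
eef_rot: [0.033, 0.248, 0.967, 0.045]
wrist_force: [0.4, 0.1, 0.6]
opening: 0.416
```

```bash
python3 st.py
```

```text
45.65 [0.5039 0.0918 0.1684] jaw 61.18 F [0.4 0.1 0.6] op 0.416 q [-0.1   0.04  1.9   0.09  1.12 -1.21] dq 0.039
zaxis [ 0.0867  0.0706 -0.9937]
```

drive_tool(
  deltas=[
    [[0, 0, 0.02], -0.12],
    [[0, 0, 0.02], -0.12],
    [[0, 0, 0], -0.12],
    [[0, 0, 0], -0.12],
    [[0, 0, 0], -0.12],
    [[0, 0, 0], 0],
    [[0, 0, 0], 0],
  ],
)

```text
time_s: 46.35
eef_pos: [0.5114, 0.0934, 0.2258]
eef_rot: [0.06, 0.537, 0.84, 0.038]
wrist_force: [-0.6, 0.2, 0.3]
opening: 0.42
```

```bash
python3 st.py
```

```text
46.35 [0.5114 0.0934 0.2258] jaw 24.84 F [-0.6  0.2  0.3] op 0.42 q [-0.05 -0.04  1.86  0.01  1.18 -0.49] dq 0.032
zaxis [ 1.422e-01 -9.000e-04 -9.898e-01]
```

drive_tool(
  deltas=[
    [[0.05, 0, 0], 0],
    [[-0.05, 0, 0], 0],
    [[0.05, 0, 0], 0],
    [[-0.05, 0, 0], 0],
    [[0, 0, 0], 0],
    [[0, 0, 0], 0],
  ],
)

```text
time_s: 46.95
eef_pos: [0.5048, 0.0941, 0.1864]
eef_rot: [0.017, 0.534, 0.845, 0.013]
wrist_force: [0.2, 0.5, 0.1]
opening: 0.419
```

```bash
python3 st.py
```

```text
46.95 [0.5048 0.0941 0.1864] jaw 25.47 F [0.2 0.5 0.1] op 0.419 q [-0.05  0.06  1.84  0.01  1.2  -0.5 ] dq 0.029
zaxis [ 0.0437  0.0039 -0.999 ]
```

drive_tool(
  deltas=[
    [[0.045, 0, 0], 0],
    [[-0.045, 0, 0], 0],
    [[0, 0, 0], 0],
    [[0, 0, 0], 0],
  ],
)

```text
time_s: 47.35
eef_pos: [0.5066, 0.0936, 0.176]
eef_rot: [0.009, 0.532, 0.846, 0.009]
wrist_force: [0.1, 0.3, 0.8]
opening: 0.422
```

```bash
python3 st.py
python3 - <<'E'
from h import *
c=shot('wrist','w50.png')
E
```

```text
47.35 [0.5066 0.0936 0.176 ] jaw 25.66 F [0.1 0.3 0.8] op 0.422 q [-0.05  0.09  1.83  0.01  1.2  -0.5 ] dq 0.079
zaxis [ 0.0243  0.0049 -0.9997]
```

View pics/w50.png

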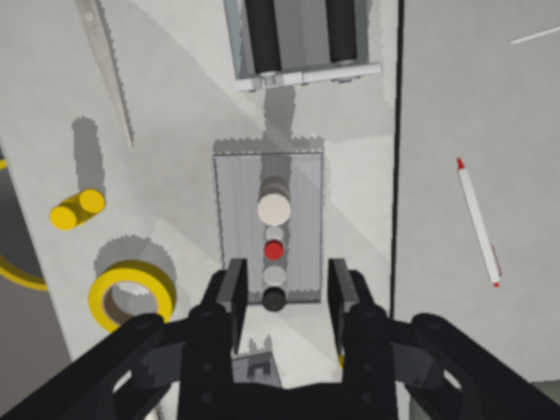

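drive_tool(
  deltas=[
    [[0.045, 0, 0], 0],
    [[-0.045, 0, 0], 0],
    [[0, 0, 0], 0],
    [[0.016, -0.043, -0.02], 0.005],
    [[0.016, -0.043, -0.02], 0.005],
    [[0, 0, 0], 0],
    [[0, 0, 0], 0],
  ],
  gripper=0.55,
)

```text
time_s: 48.1
eef_pos: [0.5461, 0.0054, 0.1375]
eef_rot: [0.011, 0.525, 0.851, 0.009]
wrist_force: [-0.9, -0.2, -0.2]
opening: 0.552
```

```bash
python3 st.py
python3 - <<'E'
from h import *
c=shot('wrist','w51.png')
E
```

```text
48.1 [0.5461 0.0054 0.1375] jaw 26.63 F [-0.9 -0.2 -0.2] op 0.552 q [-0.21  0.2   1.78  0.01  1.13 -0.68] dq 0.035
zaxis [ 0.0276  0.0032 -0.9996]
```

View pics/w51.png

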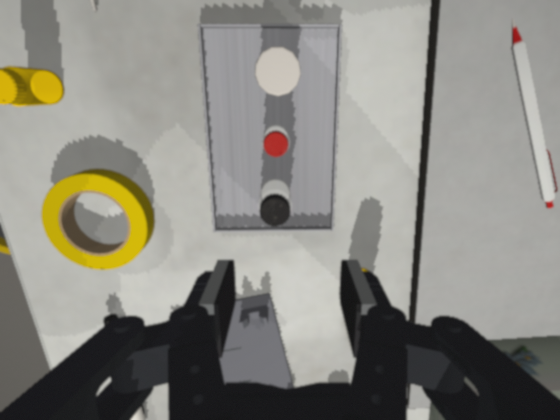

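```bash
python3 rel.py 275 210 .051 276 189 .003 276 144 .043 278 71 .064
```

```text
world [0.5396 0.0036] off from axis [-0.0089 -0.0028] off from tcp [-0.0065 -0.0026] jaw -0.0092 perp 0.0015
world [0.5393 0.0053] off from axis [-0.0105 -0.0013] off from tcp [-0.0068 -0.0009] jaw -0.01 perp 0.0036
world [0.5207 0.0435] off from axis [-0.0279  0.037 ] off from tcp [-0.0253  0.0373] jaw -0.0083 perp 0.0457
world [0.5022 0.0842] off from axis [-0.046   0.0778] off from tcp [-0.0439  0.078 ] jaw -0.0061 perp 0.0902
```

drive_tool(
  deltas=[
    [[-0.0066, -0.0018, -0.015], 0],
    [[0, 0, -0.02], 0],
    [[0, 0, -0.02], 0],
    [[0, 0, -0.02], 0],
    [[0, 0, -0.015], 0],
    [[0, 0, 0], 0],
    [[0, 0, 0], 0],
  ],
)

```text
time_s: 48.9
eef_pos: [0.5452, 0.0113, 0.0582]
eef_rot: [0.022, 0.52, 0.854, 0.013]
wrist_force: [1.2, -0.1, -0.1]
opening: 0.551
```

```bash
python3 st.py
python3 - <<'E'
from h import *
c=shot('wrist','w52.png')
E
```

```text
48.9 [0.5452 0.0113 0.0582] jaw 27.35 F [ 1.2 -0.1 -0.1] op 0.551 q [-0.2   0.31  1.84  0.01  0.94 -0.69] dq 0.017
zaxis [ 5.070e-02 -1.000e-04 -9.987e-01]
```

View pics/w52.png

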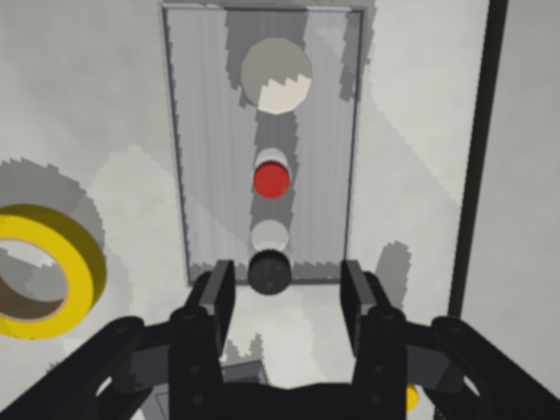

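drive_tool(
  deltas=[
    [[-0.005, -0.0073, -0.003], -0.01],
    [[0, 0, -0.015], 0],
    [[0, 0, -0.01], 0],
    [[0, 0, 0], 0],
    [[0, 0, 0], 0],
  ],
)

```text
time_s: 49.45
eef_pos: [0.5426, 0.0026, 0.0341]
eef_rot: [0.026, 0.524, 0.851, 0.014]
wrist_force: [0.4, -0.4, -0.4]
opening: 0.549
```

```bash
python3 st.py
python3 - <<'E'
from h import *
c=shot('wrist','w53.png')
E
```

```text
49.45 [0.5426 0.0026 0.0341] jaw 26.75 F [ 0.4 -0.4 -0.4] op 0.549 q [-0.22  0.34  1.86  0.01  0.88 -0.7 ] dq 0.006
zaxis [ 0.0588 -0.0028 -0.9983]
```

View pics/w53.png

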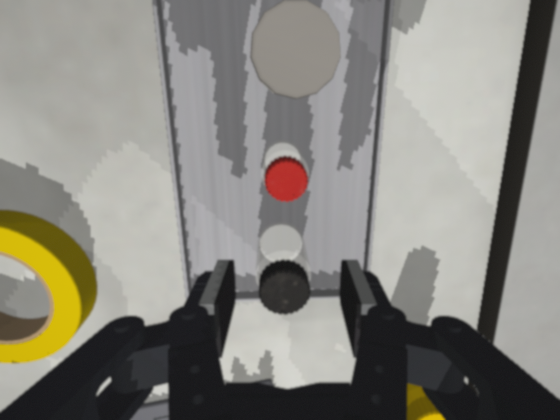

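drive_tool(
  deltas=[
    [[-0.002, 0.0012, -0.011], 0],
    [[-0.001, 0, -0.01], 0],
    [[0, 0, 0], 0],
    [[0, 0, 0], 0],
  ],
)

```text
time_s: 49.9
eef_pos: [0.5396, 0.0038, 0.0119]
eef_rot: [0.026, 0.524, 0.851, 0.014]
wrist_force: [0.7, -0.3, -0.4]
opening: 0.546
```

```bash
python3 st.py
python3 - <<'E'
from h import *
c=shot('wrist','w54.png')
E
```

```text
49.9 [0.5396 0.0038 0.0119] jaw 26.76 F [ 0.7 -0.3 -0.4] op 0.546 q [-0.22  0.38  1.88  0.01  0.83 -0.7 ] dq 0.012
zaxis [ 0.0595 -0.0029 -0.9982]
```

View pics/w54.png

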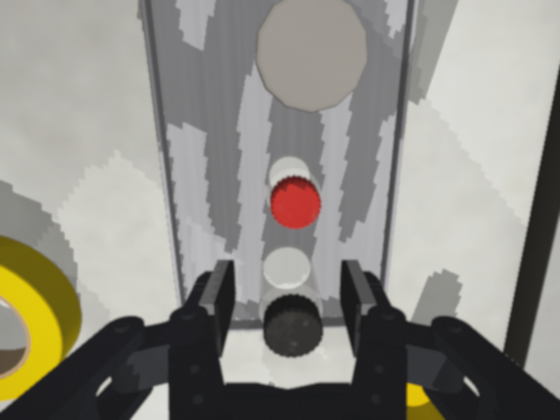

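drive_tool(
  deltas=[
    [[0, 0, 0], 0],
    [[0, 0, 0], 0],
    [[0, 0, 0], 0],
    [[0, 0, 0], 0],
    [[0, 0, 0], 0],
    [[0, 0, 0], 0],
  ],
  gripper=0.0,
)

```text
time_s: 50.55
eef_pos: [0.5403, 0.0037, 0.0128]
eef_rot: [0.027, 0.524, 0.851, 0.015]
wrist_force: [0.1, 0.5, -0.7]
opening: 0.272
```

```bash
python3 st.py
```

```text
50.55 [0.5403 0.0037 0.0128] jaw 26.77 F [ 0.1  0.5 -0.7] op 0.272 q [-0.22  0.38  1.87  0.01  0.83 -0.7 ] dq 0.002
zaxis [ 0.0608 -0.0032 -0.9981]
```

drive_tool(
  deltas=[
    [[0, 0, 0.01], 0],
    [[0, 0, 0.02], 0],
    [[0, 0, 0.03], 0],
    [[0, 0, 0.02], 0],
    [[0, 0, 0.01], 0],
    [[0, 0, 0], 0],
  ],
)

```text
time_s: 51.15
eef_pos: [0.5393, 0.0039, 0.108]
eef_rot: [0.026, 0.524, 0.851, 0.014]
wrist_force: [-0.2, 0.2, -1.0]
opening: 0.269
```

```bash
python3 st.py
```

```text
51.15 [0.5393 0.0039 0.108 ] jaw 26.76 F [-0.2  0.2 -1. ] op 0.269 q [-0.22  0.21  1.85  0.01  1.03 -0.69] dq 0.008
zaxis [ 0.0601 -0.003  -0.9982]
```

drive_tool(
  deltas=[
    [[0.002, -0.0145, 0], -0.137],
    [[0.002, -0.0145, 0], -0.137],
    [[0.002, -0.0145, 0], -0.137],
    [[0.002, -0.0145, 0], -0.137],
    [[0.002, -0.0145, 0], -0.137],
    [[0.002, -0.0145, 0], -0.137],
    [[0.002, -0.0145, 0], -0.137],
    [[0.002, -0.0145, 0], -0.137],
    [[0.002, -0.0145, 0], -0.137],
    [[0.002, -0.0145, 0], -0.137],
  ],
)

```text
time_s: 52.15
eef_pos: [0.5531, -0.1424, 0.0978]
eef_rot: [0.023, 0.953, 0.303, -0.009]
wrist_force: [0.3, -0.6, 0.1]
opening: 0.268
```

drive_tool(
  deltas=[
    [[0, 0, 0], 0],
    [[0, 0, 0], 0],
  ],
)

```text
time_s: 52.35
eef_pos: [0.5522, -0.1433, 0.0957]
eef_rot: [0.022, 0.953, 0.303, -0.01]
wrist_force: [-0.4, 0.2, -0.0]
opening: 0.275
```

```bash
python3 st.py
python3 - <<'E'
from h import *
c=shot('wrist','w55.png')
E
```

```text
52.35 [ 0.5522 -0.1433  0.0957] jaw 125.32 F [-0.4  0.2 -0. ] op 0.275 q [-0.44  0.33  1.73 -0.05  1.07  0.54] dq 0.014
zaxis [-0.0058 -0.0478 -0.9988]
```

View pics/w55.png

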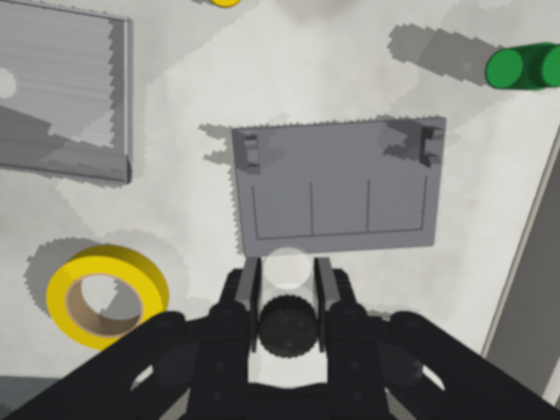

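drive_tool(
  deltas=[
    [[0.008, 0.003, -0.015], 0.06],
    [[0, 0, -0.02], 0],
    [[0, 0, -0.015], 0],
    [[0, 0, 0], 0],
    [[0, 0, 0], 0],
  ],
)

```text
time_s: 52.9
eef_pos: [0.5596, -0.1365, 0.0437]
eef_rot: [0.022, 0.94, 0.339, -0.009]
wrist_force: [0.3, -0.3, 0.4]
opening: 0.27
```

```bash
python3 st.py
python3 - <<'E'
from h import *
c=shot('wrist','w56.png')
E
```

```text
52.9 [ 0.5596 -0.1365  0.0437] jaw 129.65 F [ 0.3 -0.3  0.4] op 0.27 q [-0.42  0.41  1.73 -0.05  0.98  0.49] dq 0.015
zaxis [-0.0029 -0.0472 -0.9989]
```

View pics/w56.png

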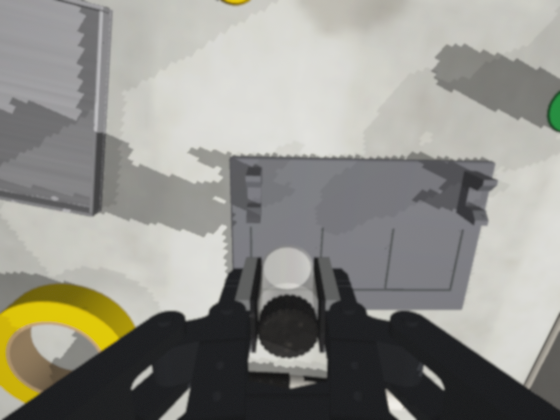

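drive_tool(
  deltas=[
    [[0.001, -0.004, -0.012], -0.01],
    [[0, 0, -0.01], 0],
    [[0, 0, 0], 0],
    [[0, 0, 0], 0],
  ],
)

```text
time_s: 53.35
eef_pos: [0.5618, -0.1415, 0.0217]
eef_rot: [0.023, 0.942, 0.334, -0.008]
wrist_force: [0.6, 0.4, 0.4]
opening: 0.269
```

```bash
python3 st.py
```

```text
53.35 [ 0.5618 -0.1415  0.0217] jaw 129.03 F [0.6 0.4 0.4] op 0.269 q [-0.43  0.46  1.73 -0.06  0.94  0.5 ] dq 0.014
zaxis [-6.000e-04 -4.840e-02 -9.988e-01]
```

drive_tool(
  deltas=[
    [[-0.0015, 0.001, -0.005], 0],
    [[0, 0, -0.0015], 0],
    [[0, 0, 0], 0],
    [[0, 0, 0], 0],
  ],
)

```text
time_s: 53.75
eef_pos: [0.5604, -0.1406, 0.0151]
eef_rot: [0.023, 0.942, 0.334, -0.008]
wrist_force: [-0.2, 0.5, -0.6]
opening: 0.271
```

```bash
python3 st.py
python3 - <<'E'
from h import *
c=shot('wrist','w57.png')
E
```

```text
53.75 [ 0.5604 -0.1406  0.0151] jaw 129.03 F [-0.2  0.5 -0.6] op 0.271 q [-0.43  0.46  1.74 -0.06  0.92  0.5 ] dq 0.001
zaxis [-1.000e-04 -4.870e-02 -9.988e-01]
```

View pics/w57.png

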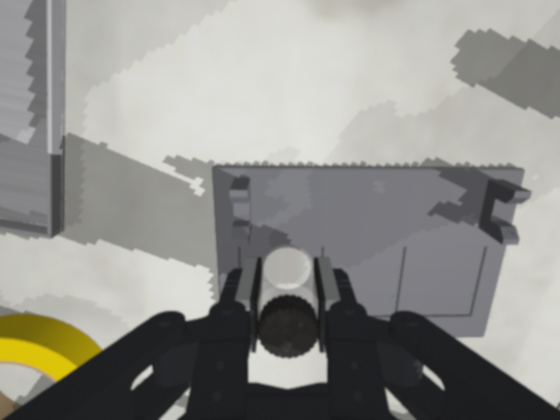

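drive_tool(
  deltas=[
    [[0, 0, -0.0015], 0],
    [[0, 0, 0], 0],
    [[0, 0, 0], 0],
  ],
)

```text
time_s: 54.1
eef_pos: [0.561, -0.1408, 0.0142]
eef_rot: [0.023, 0.942, 0.334, -0.008]
wrist_force: [-0.3, -1.0, 0.2]
opening: 0.273
```

drive_tool(
  deltas=[
    [[0, 0, 0], 0],
    [[0, 0, 0], 0],
    [[0, 0, 0], 0],
  ],
  gripper=0.36,
)

```text
time_s: 54.4
eef_pos: [0.561, -0.1408, 0.0142]
eef_rot: [0.023, 0.942, 0.334, -0.008]
wrist_force: [0.1, 0.0, -0.7]
opening: 0.361
```

drive_tool(
  deltas=[
    [[0, 0, 0], 0],
    [[0, 0, 0], 0],
    [[0, 0, 0], 0],
  ],
  gripper=0.55,
)

```text
time_s: 54.7
eef_pos: [0.561, -0.1408, 0.0142]
eef_rot: [0.023, 0.942, 0.334, -0.008]
wrist_force: [-0.5, 0.1, 0.4]
opening: 0.55
```

```bash
python3 st.py
python3 - <<'E'
from h import *
c=shot('wrist','w58.png')
E
```

```text
54.7 [ 0.561  -0.1408  0.0142] jaw 129.03 F [-0.5  0.1  0.4] op 0.55 q [-0.43  0.47  1.73 -0.06  0.92  0.5 ] dq 0.001
zaxis [ 0.0013 -0.0493 -0.9988]
```

View pics/w58.png

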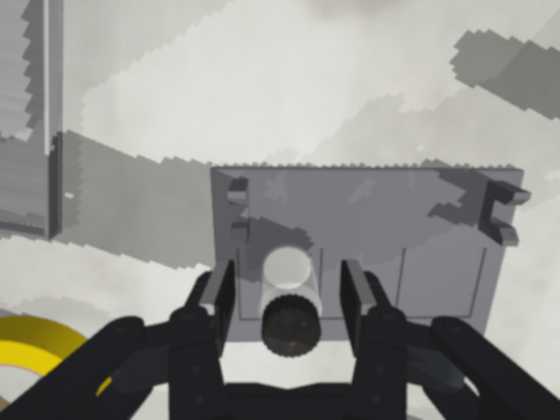

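drive_tool(
  deltas=[
    [[0, 0, 0.02], 0],
    [[0, 0, 0.03], 0],
    [[0, 0, 0.03], 0],
    [[0, 0, 0.03], 0],
    [[0, 0, 0], 0],
  ],
)

```text
time_s: 55.25
eef_pos: [0.559, -0.14, 0.1264]
eef_rot: [0.022, 0.942, 0.334, -0.009]
wrist_force: [-0.2, -0.2, 0.5]
opening: 0.549
```

drive_tool(
  deltas=[
    [[-0.0034, 0.0154, 0], -0.149],
    [[-0.0034, 0.0154, 0], -0.149],
    [[-0.0034, 0.0154, 0], -0.149],
    [[-0.0034, 0.0154, 0], -0.149],
    [[-0.0034, 0.0154, 0], -0.149],
    [[-0.0034, 0.0154, 0], -0.149],
    [[-0.0034, 0.0154, 0], -0.149],
    [[-0.0034, 0.0154, 0], -0.149],
    [[-0.0034, 0.0154, 0], -0.149],
    [[-0.0034, 0.0154, 0], -0.149],
  ],
)

```text
time_s: 56.25
eef_pos: [0.5209, 0.0183, 0.1213]
eef_rot: [0.011, 0.916, -0.4, -0.025]
wrist_force: [-0.8, 0.9, -0.4]
opening: 0.545
```

drive_tool(
  deltas=[
    [[-0.0034, 0.0154, 0], -0.149],
    [[-0.0034, 0.0154, 0], -0.149],
    [[0, 0, 0], 0],
    [[0, 0, 0], 0],
  ],
)

```text
time_s: 56.65
eef_pos: [0.5116, 0.0516, 0.1184]
eef_rot: [0.008, 0.847, -0.531, -0.028]
wrist_force: [1.5, 0.4, -0.1]
opening: 0.549
```

```bash
python3 st.py
python3 - <<'E'
from h import *
c=shot('wrist','w59.png')
E
```

```text
56.65 [0.5116 0.0516 0.1184] jaw 25.85 F [ 1.5  0.4 -0.1] op 0.549 q [-0.14  0.22  1.81  0.01  1.17  2.55] dq 0.014
zaxis [-0.0557  0.0171 -0.9983]
```

View pics/w59.png

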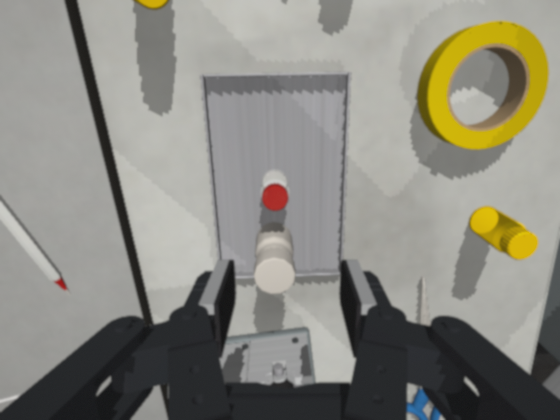

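drive_tool(
  deltas=[
    [[0.008, -0.0077, -0.01], 0.013],
    [[0, 0, -0.02], 0],
    [[0, 0, -0.02], 0],
    [[0, 0, -0.015], 0],
    [[0, 0, 0], 0],
    [[0, 0, 0], 0],
  ],
)

```text
time_s: 57.3
eef_pos: [0.5221, 0.0388, 0.0518]
eef_rot: [0.008, 0.854, -0.52, -0.027]
wrist_force: [0.7, -1.0, 0.6]
opening: 0.551
```

```bash
python3 st.py
python3 - <<'E'
from h import *
c=shot('wrist','w60.png')
E
```

```text
57.3 [0.5221 0.0388 0.0518] jaw 27.32 F [ 0.7 -1.   0.6] op 0.551 q [-0.16  0.34  1.82  0.01  1.04  2.5 ] dq 0.019
zaxis [-0.0533  0.0144 -0.9985]
```

View pics/w60.png

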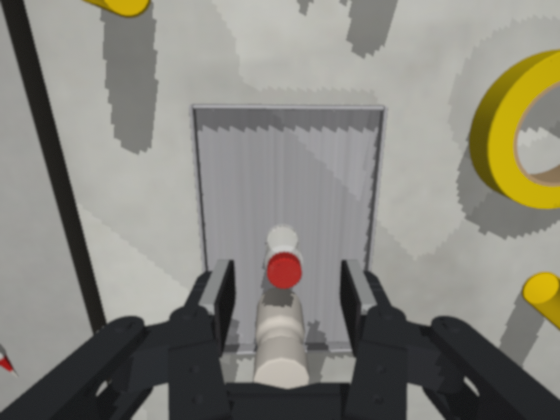

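```bash
python3 rel.py 284 270 .043 283 240 .004
```

```text
world [0.5211 0.0412] off from axis [-0.0007  0.0021] off from tcp [-0.0011  0.0022] jaw -0.0004 perp -0.0022
world [0.5194 0.0431] off from axis [-0.0003  0.0035] off from tcp [-0.0029  0.0041] jaw -0.0013 perp -0.0032
```

drive_tool(
  deltas=[
    [[-0.0025, 0.0035, -0.012], -0.008],
    [[0, 0, -0.012], 0],
    [[0, 0, -0.008], 0],
    [[0, 0, 0], 0],
    [[0, 0, 0], 0],
  ],
)

```text
time_s: 57.9
eef_pos: [0.5206, 0.0427, 0.019]
eef_rot: [0.007, 0.852, -0.523, -0.025]
wrist_force: [-0.7, 0.0, 0.1]
opening: 0.549
```

```bash
python3 st.py
python3 - <<'E'
from h import *
c=shot('wrist','w61.png')
E
```

```text
57.9 [0.5206 0.0427 0.019 ] jaw 26.88 F [-0.7  0.   0.1] op 0.549 q [-0.15  0.39  1.83  0.01  0.97  2.52] dq 0.014
zaxis [-0.0495  0.0143 -0.9987]
```

View pics/w61.png

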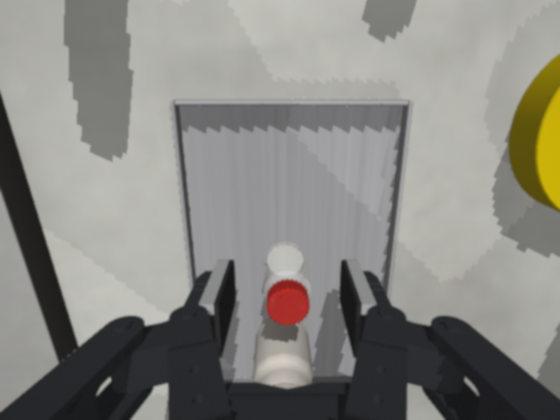

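drive_tool(
  deltas=[
    [[-0.0005, 0.0005, -0.006], 0],
    [[0, 0, -0.003], 0],
    [[0, 0, 0], 0],
    [[0, 0, 0], 0],
  ],
)

```text
time_s: 58.35
eef_pos: [0.5205, 0.0432, 0.0099]
eef_rot: [0.007, 0.852, -0.523, -0.024]
wrist_force: [-0.3, 0.3, -0.2]
opening: 0.548
```

```bash
python3 st.py
python3 - <<'E'
from h import *
c=shot('wrist','w62.png')
E
```

```text
58.35 [0.5205 0.0432 0.0099] jaw 26.89 F [-0.3  0.3 -0.2] op 0.548 q [-0.15  0.41  1.83  0.01  0.95  2.52] dq 0.004
zaxis [-0.0484  0.0141 -0.9987]
```

drive_tool(
  deltas=[
    [[0, 0, 0], 0],
    [[0, 0, 0], 0],
    [[0, 0, 0], 0],
    [[0, 0, 0], 0],
    [[0, 0, 0], 0],
    [[0, 0, 0], 0],
  ],
  gripper=0.0,
)

```text
time_s: 59.0
eef_pos: [0.521, 0.0431, 0.0105]
eef_rot: [0.006, 0.852, -0.523, -0.024]
wrist_force: [-0.1, 0.3, -0.6]
opening: 0.207
```

```bash
python3 st.py
python3 - <<'E'
from h import *
c=shot('wrist','w63.png')
E
```

```text
59.0 [0.521  0.0431 0.0105] jaw 26.88 F [-0.1  0.3 -0.6] op 0.207 q [-0.15  0.41  1.83  0.01  0.95  2.52] dq 0.002
zaxis [-0.0472  0.014  -0.9988]
```

View pics/w63.png

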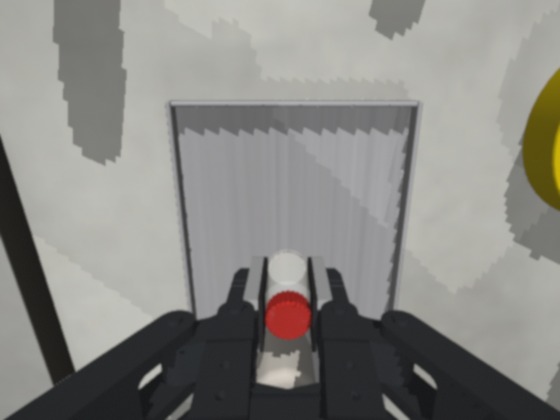

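drive_tool(
  deltas=[
    [[0, 0, 0.01], 0],
    [[0, 0, 0.02], 0],
    [[0, 0, 0.03], 0],
    [[0, 0, 0.03], 0],
    [[0, 0, 0.02], 0],
    [[0, 0, 0], 0],
  ],
)

```text
time_s: 59.65
eef_pos: [0.5195, 0.0433, 0.1265]
eef_rot: [0.007, 0.852, -0.523, -0.025]
wrist_force: [0.2, 0.2, -1.3]
opening: 0.205
```

drive_tool(
  deltas=[
    [[0.0074, -0.0205, 0], 0.149],
    [[0.0074, -0.0205, 0], 0.149],
    [[0.0074, -0.0205, 0], 0.149],
    [[0.0074, -0.0205, 0], 0.149],
    [[0.0074, -0.0205, 0], 0.149],
    [[0.0074, -0.0205, 0], 0.149],
    [[0.0074, -0.0205, 0], 0.149],
    [[0.0074, -0.0205, 0], 0.149],
    [[0.0074, -0.0205, 0], 0.149],
    [[0.0074, -0.0205, 0], 0.149],
  ],
)

```text
time_s: 60.65
eef_pos: [0.5907, -0.1652, 0.1197]
eef_rot: [0.021, 0.979, 0.2, -0.018]
wrist_force: [1.3, 0.4, -1.0]
opening: 0.208
```

drive_tool(
  deltas=[
    [[0.0074, -0.0205, 0], 0.149],
    [[0.0074, -0.0205, 0], 0.149],
    [[0, 0, 0], 0],
    [[0, 0, 0], 0],
  ],
)

```text
time_s: 61.05
eef_pos: [0.604, -0.2093, 0.1152]
eef_rot: [0.021, 0.939, 0.343, -0.017]
wrist_force: [-0.3, 0.3, -0.9]
opening: 0.205
```

```bash
python3 st.py
python3 - <<'E'
from h import *
c=shot('wrist','w64.png')
E
```

```text
61.05 [ 0.604  -0.2093  0.1152] jaw 130.19 F [-0.3  0.3 -0.9] op 0.205 q [-0.49  0.44  1.53 -0.06  1.17  0.4 ] dq 0.026
zaxis [-0.0169 -0.0514 -0.9985]
```

View pics/w64.png

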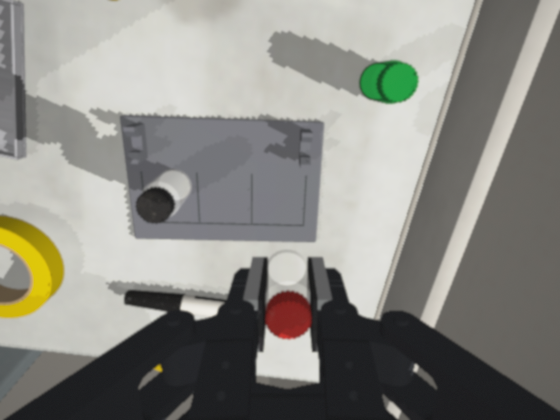

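drive_tool(
  deltas=[
    [[0.0057, 0.0055, -0.015], -0.024],
    [[0, 0, -0.02], 0],
    [[0, 0, -0.02], 0],
    [[0, 0, -0.02], 0],
    [[0, 0, 0], 0],
    [[0, 0, 0], 0],
  ],
)

```text
time_s: 61.7
eef_pos: [0.6086, -0.1971, 0.038]
eef_rot: [0.02, 0.944, 0.329, -0.017]
wrist_force: [0.4, 0.0, 1.2]
opening: 0.206
```

```bash
python3 st.py
```

```text
61.7 [ 0.6086 -0.1971  0.038 ] jaw 128.39 F [0.4 0.  1.2] op 0.206 q [-0.47  0.55  1.55 -0.06  1.04  0.46] dq 0.022
zaxis [-0.0195 -0.0495 -0.9986]
```

drive_tool(
  deltas=[
    [[0.0008, -0.0057, -0.008], 0.006],
    [[0, 0, -0.01], 0],
    [[0, 0, 0], 0],
    [[0, 0, 0], 0],
  ],
)

```text
time_s: 62.1
eef_pos: [0.6111, -0.2034, 0.0217]
eef_rot: [0.022, 0.943, 0.331, -0.016]
wrist_force: [-0.1, 0.4, 0.1]
opening: 0.205
```

```bash
python3 st.py
python3 - <<'E'
from h import *
c=shot('wrist','w65.png')
E
```

```text
62.1 [ 0.6111 -0.2034  0.0217] jaw 128.72 F [-0.1  0.4  0.1] op 0.205 q [-0.48  0.57  1.54 -0.06  1.01  0.45] dq 0.009
zaxis [-0.0154 -0.0516 -0.9986]
```

View pics/w65.png

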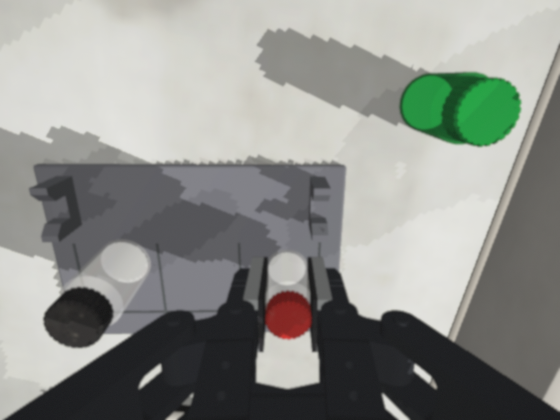

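drive_tool(
  deltas=[
    [[-0.0013, 0.0005, -0.006], 0],
    [[0, 0, -0.004], 0],
    [[0, 0, 0], 0],
    [[0, 0, 0], 0],
  ],
)

```text
time_s: 62.55
eef_pos: [0.6103, -0.2032, 0.0125]
eef_rot: [0.022, 0.943, 0.331, -0.015]
wrist_force: [-0.2, 0.5, 1.2]
opening: 0.205
```

```bash
python3 st.py
```

```text
62.55 [ 0.6103 -0.2032  0.0125] jaw 128.7 F [-0.2  0.5  1.2] op 0.205 q [-0.48  0.59  1.55 -0.06  1.    0.45] dq 0.001
zaxis [-0.0141 -0.0523 -0.9985]
```

drive_tool(
  deltas=[
    [[-0.0005, 0.0003, -0.0005], 0],
    [[0, 0, 0], 0],
  ],
)

```text
time_s: 62.75
eef_pos: [0.6103, -0.2032, 0.0125]
eef_rot: [0.023, 0.943, 0.331, -0.015]
wrist_force: [-1.3, 0.5, 1.3]
opening: 0.204
```

drive_tool(
  deltas=[
    [[0, 0, 0], 0],
    [[0, 0, 0], 0],
    [[0, 0, 0], 0],
  ],
  gripper=0.3,
)

```text
time_s: 63.05
eef_pos: [0.6099, -0.203, 0.0117]
eef_rot: [0.023, 0.943, 0.331, -0.015]
wrist_force: [0.2, -0.1, 0.7]
opening: 0.301
```

drive_tool(
  deltas=[
    [[0, 0, 0], 0],
    [[0, 0, 0], 0],
    [[0, 0, 0], 0],
  ],
  gripper=0.5,
)

```text
time_s: 63.35
eef_pos: [0.6096, -0.2028, 0.0112]
eef_rot: [0.022, 0.943, 0.331, -0.015]
wrist_force: [-0.6, -0.9, 0.3]
opening: 0.5
```

```bash
python3 st.py
python3 - <<'E'
from h import *
c=shot('wrist','w66.png')
E
```

```text
63.35 [ 0.6096 -0.2028  0.0112] jaw 128.7 F [-0.6 -0.9  0.3] op 0.5 q [-0.48  0.59  1.55 -0.06  0.99  0.45] dq 0.002
zaxis [-0.0142 -0.0522 -0.9985]
```

View pics/w66.png

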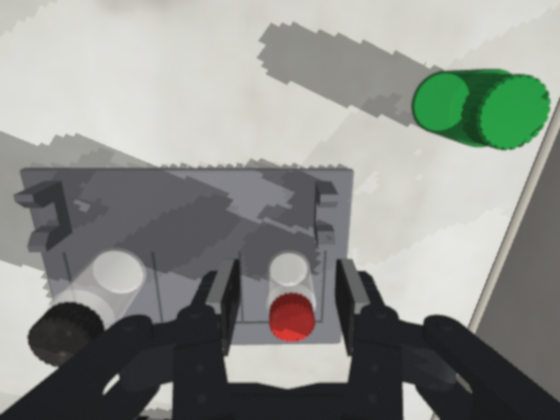

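drive_tool(
  deltas=[
    [[0, 0, 0.02], 0],
    [[0, 0, 0.03], 0],
    [[0, 0, 0.04], 0],
    [[0, 0, 0.04], 0],
    [[0, 0, 0.03], 0],
    [[0, 0, 0], 0],
  ],
  gripper=0.7,
)

```text
time_s: 64.0
eef_pos: [0.6067, -0.2014, 0.1748]
eef_rot: [0.02, 0.943, 0.331, -0.017]
wrist_force: [-0.2, -0.7, 0.7]
opening: 0.699
```

drive_tool(
  deltas=[
    [[-0.01, 0.026, 0], 0.135],
    [[-0.01, 0.026, 0], 0.135],
    [[-0.01, 0.026, 0], 0.135],
    [[-0.01, 0.026, 0], 0.135],
    [[-0.01, 0.026, 0], 0.135],
    [[-0.01, 0.026, 0], 0.135],
    [[-0.01, 0.026, 0], 0.135],
    [[-0.01, 0.026, 0], 0.135],
    [[-0.01, 0.026, 0], 0.135],
    [[-0.01, 0.026, 0], 0.12],
  ],
)

```text
time_s: 65.0
eef_pos: [0.4999, 0.0644, 0.1692]
eef_rot: [0.025, 0.516, 0.856, -0.001]
wrist_force: [0.8, 0.8, 0.7]
opening: 0.697
```

drive_tool(
  deltas=[
    [[0, 0, 0], 0],
    [[0, 0, 0], 0],
  ],
)

```text
time_s: 65.2
eef_pos: [0.4976, 0.0672, 0.1677]
eef_rot: [0.023, 0.513, 0.858, -0.001]
wrist_force: [0.7, -0.1, -0.3]
opening: 0.702
```

```bash
python3 st.py
```

```text
65.2 [0.4976 0.0672 0.1677] jaw 28.2 F [ 0.7 -0.1 -0.3] op 0.702 q [-0.09  0.06  1.88 -0.02  1.16 -0.57] dq 0.021
zaxis [ 0.039  -0.0254 -0.9989]
```

drive_tool(
  deltas=[
    [[0.045, 0, 0], 0],
    [[-0.045, 0, 0], 0],
    [[0, 0, 0], 0],
    [[0.003, 0.017, 0], -0.03],
    [[0, 0, 0], 0],
    [[0, 0, 0], 0],
  ],
)

```text
time_s: 65.8
eef_pos: [0.4967, 0.0796, 0.1467]
eef_rot: [0.005, 0.532, 0.847, -0.011]
wrist_force: [-0.6, -0.2, 0.4]
opening: 0.701
```

```bash
python3 st.py
python3 - <<'E'
from h import *
c=shot('wrist','w67.png')
E
```

```text
65.8 [0.4967 0.0796 0.1467] jaw 25.69 F [-0.6 -0.2  0.4] op 0.701 q [-0.06  0.12  1.86 -0.03  1.16 -0.5 ] dq 0.015
zaxis [-0.0024 -0.0243 -0.9997]
```

View pics/w67.png

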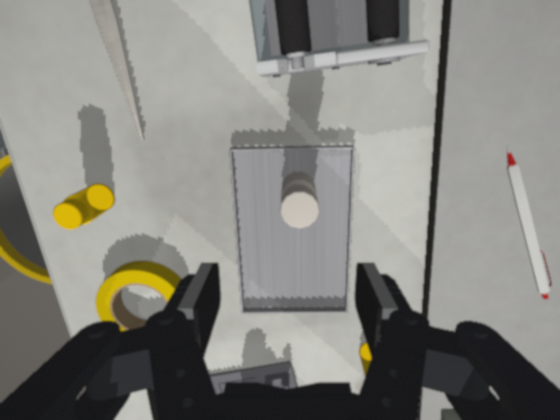

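```bash
python3 rel.py 299.5 209.5 .064
```

```text
world [0.5015 0.0845] off from axis [0.0048 0.0068] off from tcp [0.0047 0.0048] jaw 0.0073 perp 0.004
```

drive_tool(
  deltas=[
    [[0.0045, 0.0045, -0.015], 0.005],
    [[0, 0, -0.02], 0],
    [[0, 0, -0.02], 0],
    [[0, 0, -0.015], 0],
    [[0, 0, 0], 0],
    [[0, 0, 0], 0],
  ],
)

```text
time_s: 66.5
eef_pos: [0.5065, 0.0806, 0.0806]
eef_rot: [0.011, 0.531, 0.847, -0.008]
wrist_force: [0.3, -0.5, 0.1]
opening: 0.699
```

```bash
python3 st.py
python3 - <<'E'
from h import *
c=shot('wrist','w68.png')
E
```

```text
66.5 [0.5065 0.0806 0.0806] jaw 25.8 F [ 0.3 -0.5  0.1] op 0.699 q [-0.06  0.23  1.88 -0.03  1.01 -0.49] dq 0.006
zaxis [ 0.0109 -0.0259 -0.9996]
```

View pics/w68.png

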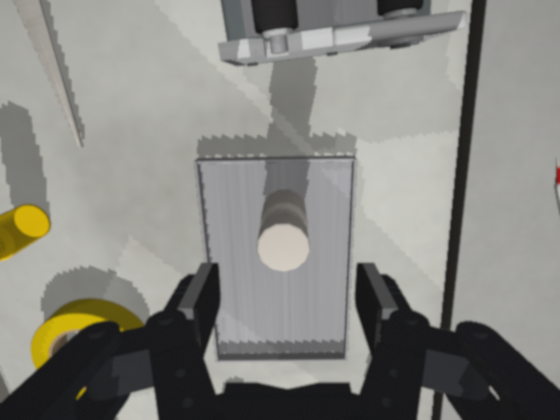

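```bash
python3 rel.py 283.5 246 .064; python3 st.py
```

```text
world [0.5013 0.0852] off from axis [-0.0055  0.0049] off from tcp [-0.0053  0.0044] jaw -0.0029 perp 0.0068
66.6 [0.5067 0.0807 0.0809] jaw 25.81 F [-0.2 -0.1  0.5] op 0.7 q [-0.06  0.23  1.88 -0.03  1.01 -0.49] dq 0.005
zaxis [ 0.0116 -0.0258 -0.9996]
```

drive_tool(
  deltas=[
    [[-0.0052, 0.004, -0.01], 0.005],
    [[0, 0, -0.012], 0],
    [[0, 0, -0.008], 0],
    [[0, 0, 0], 0],
    [[0, 0, 0], 0],
  ],
)

```text
time_s: 67.1
eef_pos: [0.502, 0.0851, 0.0501]
eef_rot: [0.013, 0.529, 0.849, -0.007]
wrist_force: [0.9, 0.3, 0.7]
opening: 0.701
```

```bash
python3 st.py
python3 - <<'E'
from h import *
c=shot('wrist','w69.png')
E
```

```text
67.1 [0.502  0.0851 0.0501] jaw 26.14 F [0.9 0.3 0.7] op 0.701 q [-0.05  0.28  1.91 -0.03  0.94 -0.49] dq 0.015
zaxis [ 0.015  -0.026  -0.9996]
```

View pics/w69.png

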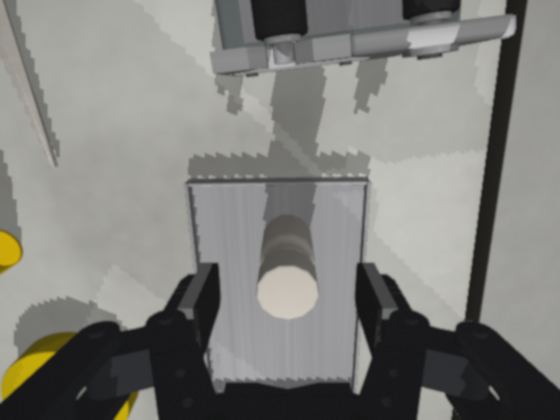

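drive_tool(
  deltas=[
    [[0, 0, -0.009], 0],
    [[0, 0, -0.006], 0],
    [[0, 0, 0], 0],
    [[0, 0, 0], 0],
  ],
)

```text
time_s: 67.55
eef_pos: [0.5024, 0.085, 0.034]
eef_rot: [0.013, 0.529, 0.849, -0.007]
wrist_force: [0.5, -0.2, 0.4]
opening: 0.7
```

```bash
python3 st.py
python3 - <<'E'
from h import *
c=shot('wrist','w70.png')
E
```

```text
67.55 [0.5024 0.085  0.034 ] jaw 26.13 F [ 0.5 -0.2  0.4] op 0.7 q [-0.05  0.31  1.91 -0.03  0.91 -0.49] dq 0.011
zaxis [ 0.0155 -0.026  -0.9995]
```

View pics/w70.png

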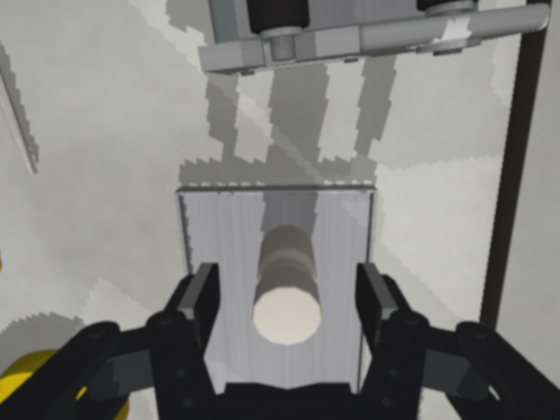

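drive_tool(
  deltas=[
    [[0, 0, 0], 0],
    [[0, 0, 0], 0],
    [[0, 0, 0], 0],
    [[0, 0, 0], 0],
    [[0, 0, 0], 0],
    [[0, 0, 0], 0],
    [[0, 0, 0], 0],
  ],
  gripper=0.0,
)

```text
time_s: 68.3
eef_pos: [0.5029, 0.085, 0.0349]
eef_rot: [0.014, 0.529, 0.849, -0.007]
wrist_force: [-0.1, 0.7, -0.6]
opening: 0.291
```

```bash
python3 st.py
python3 - <<'E'
from h import *
c=shot('wrist','w71.png')
E
```

```text
68.3 [0.5029 0.085  0.0349] jaw 26.13 F [-0.1  0.7 -0.6] op 0.291 q [-0.05  0.31  1.91 -0.03  0.91 -0.49] dq 0.001
zaxis [ 0.0169 -0.0261 -0.9995]
```

drive_tool(
  deltas=[
    [[0, 0, 0.01], 0],
    [[0, 0, 0.02], 0],
    [[0, 0, 0.03], 0],
    [[0, 0, 0.03], 0],
    [[0, 0, 0.02], 0],
    [[0, 0, 0], 0],
  ],
)

```text
time_s: 68.95
eef_pos: [0.5015, 0.0851, 0.151]
eef_rot: [0.013, 0.529, 0.849, -0.007]
wrist_force: [0.3, 0.1, -0.6]
opening: 0.296
```

```bash
python3 st.py
```

```text
68.95 [0.5015 0.0851 0.151 ] jaw 26.13 F [ 0.3  0.1 -0.6] op 0.296 q [-0.05  0.12  1.85 -0.03  1.15 -0.49] dq 0.025
zaxis [ 0.0154 -0.0259 -0.9995]
```

View pics/w71.png

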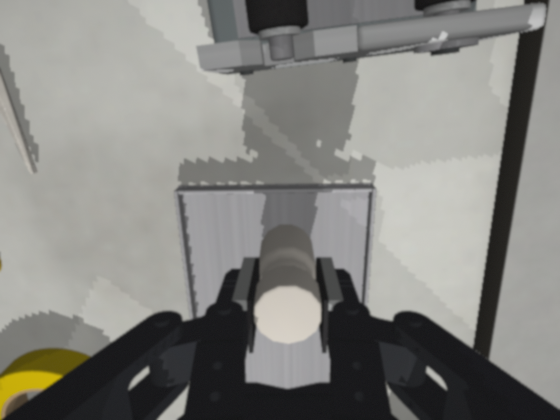

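drive_tool(
  deltas=[
    [[0.008, -0.025, 0], 0.022],
    [[0.008, -0.025, 0], 0.022],
    [[0.008, -0.025, 0], 0.022],
    [[0.008, -0.025, 0], 0.022],
    [[0.008, -0.025, 0], 0.022],
    [[0.008, -0.025, 0], 0.022],
    [[0.008, -0.025, 0], 0.022],
    [[0.008, -0.025, 0], 0.022],
    [[0.008, -0.02, 0], 0.02],
    [[0.008, -0.015, 0], 0.02],
  ],
)

```text
time_s: 69.95
eef_pos: [0.578, -0.1554, 0.1428]
eef_rot: [0.009, 0.429, 0.903, -0.005]
wrist_force: [-0.1, -0.1, 0.0]
opening: 0.294
```

drive_tool(
  deltas=[
    [[0, 0, 0], 0],
    [[0, 0, 0], 0],
  ],
)

```text
time_s: 70.15
eef_pos: [0.5773, -0.1568, 0.1405]
eef_rot: [0.008, 0.43, 0.903, -0.005]
wrist_force: [-0.4, 0.3, 1.0]
opening: 0.297
```

```bash
python3 st.py
python3 - <<'E'
from h import *
c=shot('wrist','w72.png')
E
```

```text
70.15 [ 0.5773 -0.1568  0.1405] jaw 39.07 F [-0.4  0.3  1. ] op 0.297 q [-0.46  0.32  1.64 -0.01  1.17 -1.14] dq 0.015
zaxis [ 0.0095 -0.0166 -0.9998]
```

View pics/w72.png

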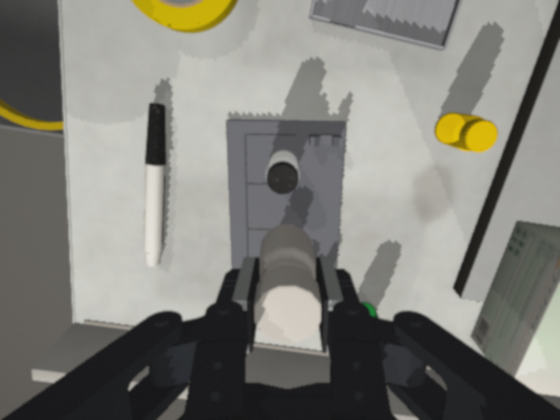

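```bash
python3 - <<'E'
from h import *
for f in('w4.png','w71.png','w72.png'):
    i=cv2.imread('pics/'+f);m=(i.min(2)>150).astype(np.uint8)
    r=np.zeros_like(m);r[255:350,250:330]=1
    g=i[255:350,288].min(1);print(f,[int(x) for x in g[::5]])
    cv2.imwrite('pics/z_'+f,cv2.resize(i[230:360,240:340],None,fx=4,fy=4))
E
python3 rel.py 289 307 .1695; cd pics; python3 -c "
import cv2,numpy as np
cv2.imwrite('zz.png',cv2.resize(np.hstack([cv2.imread('z_'+f) for f in('w4.png','w71.png','w72.png')]),None,fx=.66,fy=.66))"
```

```text
w4.png [123, 110, 105, 104, 105, 106, 206, 219, 219, 219, 220, 221, 221, 222, 222, 223, 224, 215, 44]
w71.png [101, 88, 88, 83, 84, 85, 114, 187, 189, 190, 191, 191, 193, 194, 195, 196, 198, 199, 165]
w72.png [108, 94, 95, 91, 91, 91, 123, 191, 193, 192, 193, 194, 194, 194, 194, 195, 195, 186, 178]
world [ 0.5752 -0.1542] off from axis [-0.0018  0.0016] off from tcp [-0.0021  0.0021] jaw -0.0004 perp 0.0024
```

View pics/zz.png

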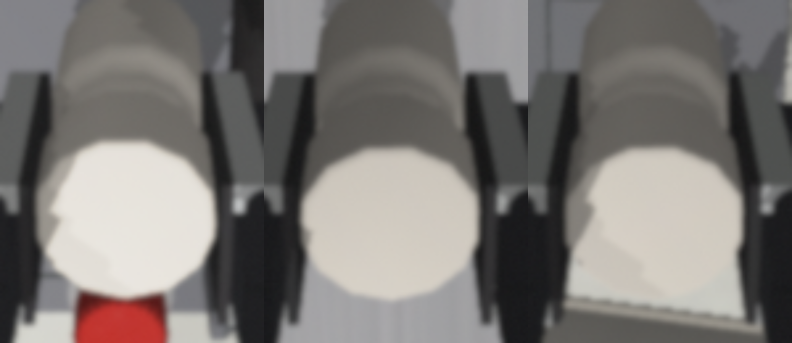

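drive_tool(
  deltas=[
    [[0.0082, -0.0135, -0.01], -0.01],
    [[0, 0, -0.01], 0],
    [[0, 0, 0], 0],
    [[0, 0, 0], 0],
  ],
)

```text
time_s: 70.65
eef_pos: [0.5844, -0.1657, 0.1198]
eef_rot: [0.007, 0.433, 0.902, -0.005]
wrist_force: [-0.1, 0.6, -0.3]
opening: 0.294
```

```bash
python3 st.py
```

```text
70.65 [ 0.5844 -0.1657  0.1198] jaw 38.73 F [-0.1  0.6 -0.3] op 0.294 q [-0.47  0.36  1.62 -0.01  1.14 -1.14] dq 0.022
zaxis [ 0.0084 -0.0154 -0.9998]
```

drive_tool(
  deltas=[
    [[0.001, -0.0054, -0.01], 0],
    [[0, 0, -0.02], 0],
    [[0, 0, -0.015], 0],
    [[0, 0, 0], 0],
    [[0, 0, 0], 0],
  ],
)

```text
time_s: 71.15
eef_pos: [0.5855, -0.1703, 0.0733]
eef_rot: [0.008, 0.432, 0.902, -0.005]
wrist_force: [-0.2, -0.5, -0.2]
opening: 0.297
```

```bash
python3 st.py
python3 - <<'E'
from h import *
c=shot('wrist','w73.png')
E
```

```text
71.15 [ 0.5855 -0.1703  0.0733] jaw 38.85 F [-0.2 -0.5 -0.2] op 0.297 q [-0.47  0.43  1.64 -0.01  1.06 -1.14] dq 0.014
zaxis [ 0.0097 -0.016  -0.9998]
```

View pics/w73.png

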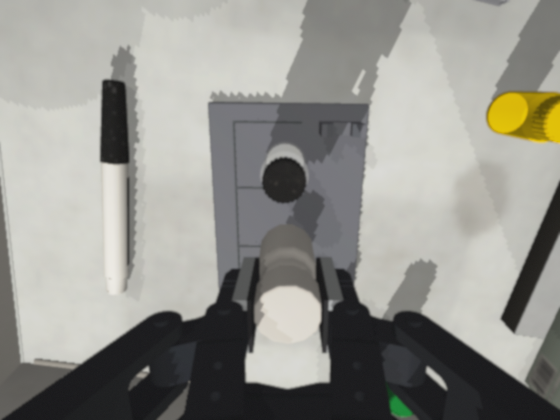

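drive_tool(
  deltas=[
    [[0, -0.001, -0.012], 0],
    [[0, 0, -0.012], 0],
    [[0, 0, -0.006], 0],
    [[0, 0, 0], 0],
    [[0, 0, 0], 0],
  ],
)

```text
time_s: 71.7
eef_pos: [0.5861, -0.1718, 0.0419]
eef_rot: [0.009, 0.432, 0.902, -0.005]
wrist_force: [0.1, -0.0, -0.4]
opening: 0.297
```

```bash
python3 st.py
```

```text
71.7 [ 0.5861 -0.1718  0.0419] jaw 38.85 F [ 0.1 -0.  -0.4] op 0.297 q [-0.47  0.48  1.65 -0.01  1.   -1.15] dq 0.01
zaxis [ 0.0113 -0.0169 -0.9998]
```

drive_tool(
  deltas=[
    [[-0.0006, 0.0006, -0.003], 0],
    [[0, 0, -0.0015], 0],
    [[0, 0, 0], 0],
    [[0, 0, 0], 0],
  ],
)

```text
time_s: 72.1
eef_pos: [0.586, -0.1714, 0.0378]
eef_rot: [0.009, 0.432, 0.902, -0.005]
wrist_force: [-0.6, -0.1, 0.2]
opening: 0.295
```

```bash
python3 st.py
```

```text
72.1 [ 0.586  -0.1714  0.0378] jaw 38.85 F [-0.6 -0.1  0.2] op 0.295 q [-0.47  0.48  1.65 -0.01  0.99 -1.15] dq 0.002
zaxis [ 0.0125 -0.0175 -0.9998]
```

drive_tool(
  deltas=[
    [[-0.0004, 0.0002, -0.0012], 0],
    [[0, 0, 0], 0],
    [[0, 0, 0], 0],
  ],
)

```text
time_s: 72.4
eef_pos: [0.5859, -0.1713, 0.037]
eef_rot: [0.01, 0.432, 0.902, -0.005]
wrist_force: [-0.3, -0.1, -0.6]
opening: 0.297
```

drive_tool(
  deltas=[
    [[0, 0, 0], 0],
    [[0, 0, 0], 0],
    [[0, 0, 0], 0],
  ],
  gripper=0.4,
)

```text
time_s: 72.7
eef_pos: [0.5862, -0.1714, 0.0373]
eef_rot: [0.01, 0.432, 0.902, -0.005]
wrist_force: [0.7, 0.7, 0.1]
opening: 0.397
```

drive_tool(
  deltas=[
    [[0, 0, 0], 0],
    [[0, 0, 0], 0],
    [[0, 0, 0], 0],
  ],
  gripper=0.6,
)

```text
time_s: 73.0
eef_pos: [0.5863, -0.1715, 0.0375]
eef_rot: [0.01, 0.432, 0.902, -0.005]
wrist_force: [0.9, -0.2, -0.0]
opening: 0.598
```

drive_tool(
  deltas=[
    [[0, 0, 0.015], 0],
    [[0, 0, 0.02], 0],
    [[0, 0, 0.03], 0],
    [[0, 0, 0.04], 0],
    [[0, 0, 0.03], 0],
    [[0, 0, 0.02], 0],
    [[0, 0, 0], 0],
  ],
)

```text
time_s: 73.7
eef_pos: [0.5851, -0.1708, 0.2043]
eef_rot: [0.011, 0.432, 0.902, -0.005]
wrist_force: [0.6, 0.3, 0.2]
opening: 0.605
```

```bash
python3 st.py
python3 - <<'E'
from h import *
c=shot('wrist','w74.png')
import pickle;pickle.dump(c,open('w74.pkl','wb'))
E
```

```text
73.7 [ 0.5851 -0.1708  0.2043] jaw 38.86 F [0.6 0.3 0.2] op 0.605 q [-0.47  0.27  1.56 -0.01  1.29 -1.15] dq 0.025
zaxis [ 0.0156 -0.019  -0.9997]
```

View pics/w74.png

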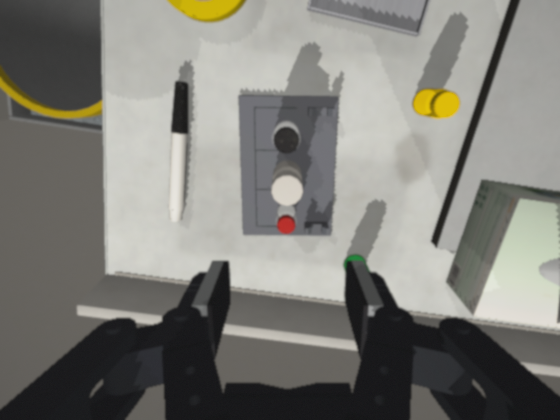

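drive_tool(
  deltas=[
    [[-0.02, 0.035, 0.01], 0],
    [[-0.02, 0.035, 0.01], 0],
    [[-0.02, 0.035, 0.01], 0],
    [[-0.02, 0.035, 0.01], 0],
    [[-0.02, 0.035, 0.01], 0],
    [[-0.02, 0.035, 0.01], 0],
    [[-0.02, 0.035, 0.01], 0],
    [[-0.02, 0.035, 0.01], 0],
    [[-0.02, 0.035, 0.01], 0],
    [[-0.02, 0.035, 0.01], 0],
  ],
)

```text
time_s: 74.75
eef_pos: [0.3682, 0.1873, 0.2899]
eef_rot: [-0.002, 0.436, 0.9, -0.008]
wrist_force: [0.3, -0.0, 0.5]
opening: 0.598
```

drive_tool(
  deltas=[
    [[-0.025, 0.025, 0], 0],
    [[-0.025, 0.035, 0], 0],
    [[-0.02, 0.035, 0], 0],
    [[-0.02, 0.035, 0], 0],
    [[-0.02, 0.035, 0], 0],
    [[-0.01, 0.035, 0], 0],
    [[0, 0.03, 0], 0],
    [[0, 0, 0], 0],
    [[0, 0, 0], 0],
  ],
)

```text
time_s: 75.65
eef_pos: [0.2332, 0.4258, 0.2799]
eef_rot: [-0.005, 0.433, 0.901, -0.015]
wrist_force: [-0.1, -1.0, -0.1]
opening: 0.6
```

```bash
python3 st.py
python3 - <<'E'
from h import *
import pickle
c0=pickle.load(open('top0.pkl','rb'));c=shot('top','top9.png')
a=cv2.resize(c0['frame'][150:240,310:420,::-1],None,fx=4,fy=5,interpolation=2);b=cv2.resize(c['frame'][150:240,310:420,::-1],None,fx=4,fy=5,interpolation=2)
cv2.imwrite('pics/cmp.png',np.vstack([a,b])[:,:][::1] if False else cv2.resize(np.hstack([a,b]),(790,400)))
def cen(f):
    hsv=cv2.cvtColor(f,cv2.COLOR_RGB2HSV);out=[]
    sub=(slice(165,225),slice(335,400))
    red=((hsv[...,0]<10)|(hsv[...,0]>170))&(hsv[...,1]>120)
    white=(f.min(2)>150)&(hsv[...,1]<40)
    for m in(red,):
        k=np.zeros(m.shape,bool);k[sub]=m[sub];y,x=np.nonzero(k);out.append((x.mean(),y.mean(),len(x)))
    return out
print(cen(c0['frame']),cen(c['frame']))
s0=pickle.load(open('scene0.pkl','rb'));s=shot('scene','scene9.png')
def yel(f,r):
    h=cv2.cvtColor(f,cv2.COLOR_RGB2HSV);m=cv2.inRange(h,(22,120,80),(36,255,255));n,l,st,ce=cv2.connectedComponentsWithStats(m);return [(ce[i].round(1).tolist(),int(st[i,4])) for i in range(1,n) if st[i,4]>60]
print(yel(c0['frame'],0));print(yel(c['frame'],0));print(yel(s0['frame'],0));print(yel(s['frame'],0))
E
```

```text
75.65 [0.2332 0.4258 0.2799] jaw 38.69 F [-0.1 -1.  -0.1] op 0.6 q [ 0.82 -0.04  1.74  0.    1.47  0.15] dq 0.032
zaxis [-0.0223 -0.0232 -0.9995]
[(np.float64(379.9024390243902), np.float64(181.73170731707316), 41)] [(np.float64(380.24444444444447), np.float64(181.37777777777777), 45)]
[([306.8, 167.2], 117), ([323.6, 263.8], 551), ([288.8, 293.7], 105), ([396.1, 362.2], 1705)]
[([306.8, 167.2], 116), ([323.5, 263.8], 555), ([288.7, 293.7], 106), ([396.0, 362.2], 1705)]
[([325.3, 197.2], 239), ([207.1, 253.2], 322), ([264.5, 263.4], 791)]
[([325.3, 197.2], 239), ([207.1, 253.2], 323), ([264.5, 263.4], 792)]
```

View pics/cmp.png

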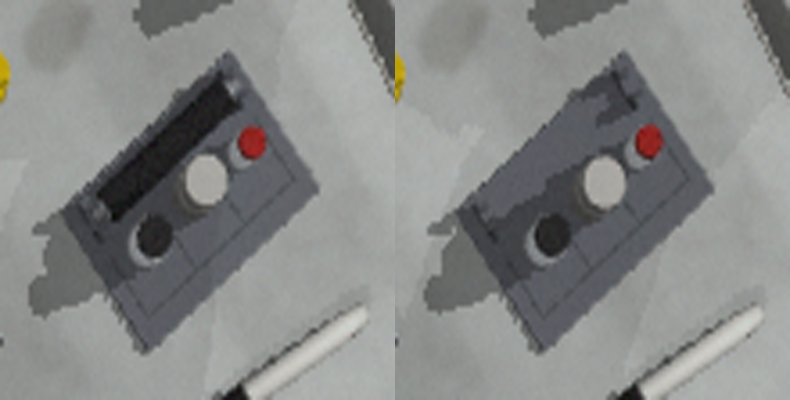

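View pics/scene9.png

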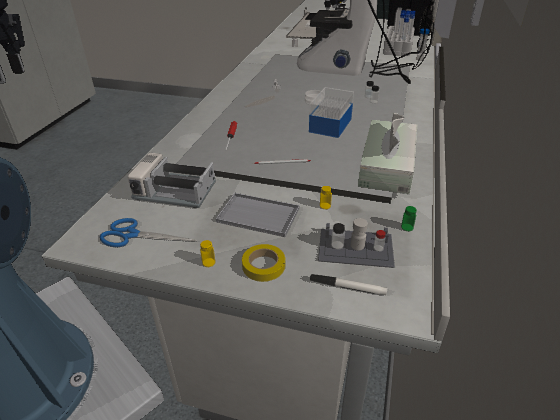

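Run:
```python
from h import *
import pickle
t0=pickle.load(open('top0.pkl','rb'));t=camera('top');s0=pickle.load(open('scene0.pkl','rb'));s=camera('scene')
def sh(a,b,box):
    x0,y0,x1,y1=box
    A=cv2.cvtColor(a,cv2.COLOR_RGB2GRAY);B=cv2.cvtColor(b,cv2.COLOR_RGB2GRAY)
    T=cv2.resize(A[y0:y1,x0:x1],None,fx=8,fy=8,interpolation=2);S=cv2.resize(B[y0-5:y1+5,x0-5:x1+5],None,fx=8,fy=8,interpolation=2)
    r=cv2.matchTemplate(S,T,cv2.TM_CCOEFF_NORMED);_,m,_,p=cv2.minMaxLoc(r);return np.array(p)/8-5,round(m,3)
print('top px: white',sh(t0['frame'],t['frame'],(360,183,375,198)),'red',sh(t0['frame'],t['frame'],(373,176,387,189)),'black',sh(t0['frame'],t['frame'],(344,196,361,211)),'pen',sh(t0['frame'],t['frame'],(355,215,415,255)))
print('scene: white',sh(s0['frame'],s['frame'],(350,215,370,252)),'red',sh(s0['frame'],s['frame'],(372,228,387,252)),'black',sh(s0['frame'],s['frame'],(328,222,346,250)),'pen',sh(s0['frame'],s['frame'],(305,268,392,298)))
```

```text
top px: white (array([0.875, 0.625]), 0.955) red (array([ 0.5  , -0.125]), 0.932) black (array([ 0.75, -0.25]), 0.946) pen (array([0., 0.]), 0.995)
scene: white (array([0.75 , 1.125]), 0.829) red (array([0.75, 0.75]), 0.617) black (array([0.75, 0.25]), 0.871) pen (array([0., 0.]), 0.996)
```

Run:
```python
from h import *
c=camera('scene');cv2.imwrite('pics/fin.png',cv2.resize(c['frame'][140:220,120:230,::-1],None,fx=7,fy=7,interpolation=2))
```

```text
(no output)
```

View pics/fin.png

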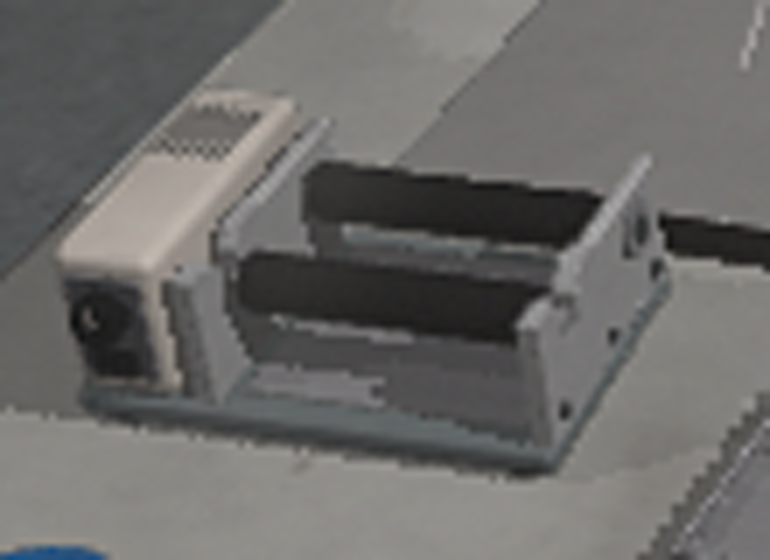

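The roller is level and seated in both slots, and the arm is clear of everything, so I'm handing in.

```bash
python3 -c "
from bench import hand_in
print(hand_in())"
```

```text
the job is handed in; nothing more can be done
None
```

The job is handed in at about 76 s of the 131 s limit. All three containers went upright into the steel tray. I then lowered the spare roller into the open slots and returned the large vial, the small vial and the bottle to their places in that order.

- **Roller:** it looks level and seated. Its sleeve ends match the position projected for a seated roller to about 1 mm in the wrist and scene views. The force turned upward as the axle reached the slot floor.
- **Containers:** all three stand upright. Compared with the first pictures, the two vials are about 1 to 2 mm from where they stood. The bottle is about 2 to 2.5 mm off, which I left rather than risk nudging it.
- **Tape roll, marker pen and yellow look-alikes:** no measurable shift in the top and scene pictures. I did not measure the green look-alike, but it looks unmoved.
- **Check that disagreed:** the tool slowly tilted away from vertical, up to about 19° during some empty-handed test moves. I reduced the tilt before picking up the containers again. No object was in the gripper at that point.
- **Check that did not help:** the wrist force gave no clear touchdown signal for the light containers, so I set those release heights mainly from the arm's measured position.

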